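Tighten the lock nut of an angled test jig with an adjustable wrench

ROBOT

A 6-joint arm with a two-finger parallel gripper is mounted at the origin on the work surface. World frame = base frame: x ahead of the robot, y to its left, z up, the work surface at z = 0. Lengths are in m, angles in rad, forces in N, time in s.
With the tool pointing down it reaches from about 0.3 to 0.825 m from the base axis. Payload 5.4 kg.
Tool frame: the origin (TCP) lies at the very end of the fingers, on their centre line; the grasp point (between the pads) lies 19 mm behind it; z points along the fingers, y is the direction in which the jaws open and shut (so a half turn about z gives the same grasp; the last joint's range is limited). The gripper opens to 92 mm and grips with 3 to 60 N. Pads are 20 mm wide; open, the fingers measure 128 mm over their backs; the gripper's body (75 mm by 189 mm) begins 69 mm behind the grasp point.
Start: joints at [-1.489, 0.158, 1.597, -0, 1.386, -0.21], TCP at [0.165, -0.551, 0.215] pointing down, gripper open.
Joint ranges: [-2.91, 2.91], [-0.94, 2.29], [0.18, 2.7], [-1.29, 4.43], [0.17, 2.64], [-3, 3]. Speed limits (rad/s): [2.57, 2.57, 3.14, 3.14, 3.14, 3.14].

INTERFACE

Orientations are given as a rotation vector (axis times angle).
In Python, from cell import robot gives the robot as it stands.
- The arm moves only by the tool jog_arm, never from a script. Its arguments are lists of equal length, an entry for each row: "delta_pos": the shift along the tool's x, y, z in mm, a list of three; "roll": the turn about the tool's z in rad; "hand": the opening, from 0 (shut) to 1 (fully open). A call has 1 to 5 rows; each row shifts and turns the commanded pose from where the row before left it, along the tool's axes as they then stand; what a row does not reach is not made up. A row lasts 1/10 s, in which the tool goes at most 50 mm and 8.59 degrees, less where a joint would pass 70% of its speed; a pose out of reach is approached as far as the arm can. A call is refused whole if a number of a shift passes 50 or a number of a turn 0.15, either way. A call with a gripper value outside its range is refused whole. The fingers move at their own pace and stop on an object; "newtons" is the grip in N (left out, the last holds). Time passes only in rows, so rows that do not move let the fingers close. It gives the time, the measured TCP pose, the force and the opening at its end, in the units of the state.
- robot.get_obs(): the state, without advancing time (a new reading comes with each control period).
- robot.read_camera(name): name is "scene" or "top"; returns a dict with "frame" (400x640x3 uint8, red, green, blue), "fx", "fy", "cx", "cy" (pixels), "R" (3x3) and "t" (3): a world point X has camera coordinates R X + t. Camera axes: x right, y down, z forward; pixel columns grow to the right and rows downward; lengths in m; the calibration is good to about 2 mm. A picture is of the moment at which its call begins. There is no depth.
- robot.sign_off(): hands the job in, once; it reports no verdict.
Trained networks look in the newest picture that a camera, given by its name, has taken for a name from the list of things; names that differ only in an ending like _2 or _b are one class to them, and where a whole thing is asked for, a point or a joint stands for the part that bears it (a point fixed in the world has none). Each returns a list of dicts, best first, with "score" (0 to 1); they miss things now and then, are a little off and sometimes report something else, mostly with a low value. They report only what shows in the picture. A call takes as long as a camera call. They do not tell look-alikes from the thing itself.
- robot.recognise(camera, name): "at" ([row, column] as shares, 0 to 1, of the picture: columns of its width, rows of its height, amid what is visible of it).
- robot.place_of(camera, name): "at" ([row, column] as shares, 0 to 1, of the picture: columns of its width, rows of its height: a listed point, or the origin of a listed thing).
The state is a dict: "time_s": time; "qpos": joint angles; "qd": joint speeds; "joint_torque": joint torques, N m; "tool_pos": TCP position; "orientation": TCP orientation; "force": force on the tool from outside, world axes, zero at the start; "torque": the same for the moment, N m; "finger_gap": opening from 0.0 (shut) to 1.0 (fully open).
Only numpy, scipy, OpenCV 4.12 (cv2) and the standard library are available. Lean on these libraries where they do the work, as an engineer would, in place of code of your own. Each camera call takes 0.05 s, during which the arm holds its last target.

TASK

Lay the loose adjustable wrench flat over the hex nut on the sloping test jig, then roll its worm with a fingertip, without pushing the jaw itself, until the jaw is snug on the nut. Only then swing the wrench to turn the nut clockwise as far as it goes, and leave the wrench lying on the nut, jaw still closed on it. Leave the spanner, the blue tray and the brass weight where they are.

Things in the scene. Friction and masses are not known exactly. Their poses are not given: they have to be found in the camera images.
- wrench: loose adjustable wrench, bright steel, 240 mm long, lying flat, worm on top, left or right of the jig. Origin: underside, mid-mouth (where a snug nut's centre belongs); x from handle to mouth, z up out of its face. In its frame (mm): head x -52..-15, y -30..28, z 0..16 (throat at x -15); fixed jaw x -15..15, y 12..28, z 0..16, gripping face y = 12. About 0.4 kg, balance point x -61
- handle (a point): point of the wrench on the middle line of its handle, at (-105, 0, 8) mm in the wrench's frame, axes as the wrench's. The handle is a flat bar: wrench x -225..-52, y -12..12, z 2..14 (24 mm wide, 12 thick)
- jaw: the wrench's moving jaw, dark steel, 28 x 15 x 16 mm, axes as the wrench's, origin at the foot of its gripping face: mouth opening = 12 mm minus its y in the wrench's frame (y -24: 36 open; y -12: 24 open). Starts 30.5 to 34 open. The worm moves it; it stops against the nut
- worm (a joint): turn of the worm (rad), grows as the jaw closes: opening = 36 mm - 2 mm x value. Dragging its top towards the mouth (wrench +x) closes the jaw. Dry friction: about 6 N along its rim turns it, 8 to 10 N once the jaw draws the wrench over against the nut; it stays where left
- worm_top (a point): middle of the worm's top line, at (-33, -2, 21.5) mm in the wrench's frame, axes as the wrench's. The worm is a knurled dark steel roller, radius 10 mm, 24 long, axis along the wrench's y; its top stands 5.5 mm above the head's face
- nut (a joint): turn of the nut (rad), grows clockwise seen from above the plate; starts at 0 to 0.2, hard stop at 1.0; dry friction 0.25 N m. Jaws snug on it turn it; a mouth over 27.7 mm wide slips round it
- nut_base (a point): centre of the nut at the level of the pad it stands on. Steel hex nut, 24 mm across flats, 27.7 across corners, 18.5 high. z: its axis, square to the plate, 28 deg from vertical, leaning to the robot. x (turns with the nut) runs along two flats: the wrench's x must point that way, handle downhill towards the robot; the other five ways round have no room to swing
- jig: fixed angled test jig, origin on the table straight below the nut, x uphill. Aluminium plate 220 mm along the slope, 270 wide, at 28 deg, low edge to the robot; nut 150 above the table, 120 from the low edge. Level with the nut's foot a grippy rubber pad (160 x 210), the wrench does not slide on it. Pillars 18 thick, 46 high, 88 downhill and 118 to each side of the nut; fence 16 high 75 uphill
- spanner: bystander: loose plain fixed spanner, 215 mm long, 38 wide, 8 thick, origin under its open mouth, x towards the mouth; on the other side of the jig from the wrench
- tray: bystander: blue plastic tray 130 x 190 x 50 mm high, origin under its centre
- weight: bystander: brass weight with a knob, 52 mm across, 74 high, origin under its centre
Mind the look-alikes: they are no part of the job. There is more than one size of the wrench; the one meant has the size given above.

How it is judged:
On the way, in this order (a step that is already met when the one before it is completed fails the run):
1. the wrench lies flat over the nut, the nut between its jaws (x of nut_base in the frame of wrench between -0.005 and 0.01 m and y of nut_base in the frame of wrench between -0.015 and 0.005 m and z of nut_base in the frame of wrench between -0.006 and 0.006 m and angle between the z axis of wrench and the z axis of nut_base, either way round below 0.1 rad), for 0.2 s.
2. the jaw is snug: mouth within 1.5 mm of the nut's 24 mm, wrench on the nut, and the nut not yet turned past 0.5 rad (all of step 1 and y of jaw in the frame of wrench above -0.0135 m and value of joint nut below 0.5 rad), for 0.2 s.
3. the wrench has turned the nut to its stop (over 0.92 rad) (all of step 1 and y of jaw in the frame of wrench above -0.015 m and value of joint nut above 0.92 rad), for 0.2 s.
At the end, for the whole second after the job is handed in: the nut is turned clockwise over 0.92 rad (stop at 1.0); the wrench lies at rest flat on the nut (nut centre -5 to 10 mm along and -15 to 5 mm across from the wrench's origin, within 6 mm in height, axes within 0.1 rad), its mouth under 27 mm; spanner, tray and weight within 20 mm of their starts (all of step 3 and linear speed of wrench below 0.01 m/s and distance of each of spanner, tray, weight from where it was at the start of the episode below 0.02 m); the robot touches nothing.
It fails at once if the fingers push the moving jaw itself with over 8 N (contact force between the fingers and jaw above 8 N).
It fails at once if the spanner is disturbed by over 30 mm (distance of spanner from where it was at the start of the episode above 0.03 m).
It fails at once if the tray is disturbed by over 30 mm (distance of tray from where it was at the start of the episode above 0.03 m).
It fails at once if the weight is disturbed by over 30 mm (distance of weight from where it was at the start of the episode above 0.03 m).
It also fails if it takes over 72 s, if anything falls off the work surface, if the arm or the gripper's body presses on something with over 40 N, if the wrist force passes 120 N, or if a joint passes its speed limit or range.

## Working session

There is one attempt and no reset: what is moved stays moved. The work goes in short steps, Python scripts to look and compute and a tool call to move; the robot and the scene stay as the last step left them, time stands still between calls to the robot, and variables do not carry over. Pictures are saved under pics/ and viewed, and the job is handed in when it is done.

Besides the shell and the picture viewer there is one more tool, called after "Call:" by a JSON object that holds its "op" and its "data". jog_arm: Moves the arm, as the interface text tells. Its arguments: {"type":"object","properties":{"delta_pos":{"type":"array"},"roll":{"type":"array"},"hand":{"type":"array"},"newtons":{"type":"number"}},"required":["delta_pos","roll","hand"]}

```bash
ls; mkdir -p pics
python3 - <<'E'
from cell import robot
import cv2,numpy as np
o=robot.get_obs()
print({k:np.round(v,3) for k,v in o.items()})
for c in ["scene","top"]:
    r=robot.read_camera(c)
    cv2.imwrite(f"pics/{c}0.png",r["frame"][:,:,::-1])
    print(c,r["fx"],r["fy"],r["cx"],r["cy"],np.round(r["R"],4).tolist(),np.round(r["t"],4))
    for n in ["wrench","handle","jaw","worm_top","nut_base","jig","spanner","tray","weight"]:
        print(n,[(round(d["at"][0]*400),round(d["at"][1]*640),round(d["score"],2)) for d in robot.place_of(c,n)])
E
```

```text
pics
{'time_s': np.float64(0.0), 'qpos': array([-1.489,  0.159,  1.598,  0.   ,  1.386, -0.21 ]), 'qd': array([ 0.001,  0.001, -0.003, -0.   , -0.002, -0.001]), 'joint_torque': array([-0.0000e+00, -3.8556e+01, -3.2211e+01,  7.0000e-02,  3.8000e-02,
       -0.0000e+00]), 'tool_pos': array([ 0.165, -0.55 ,  0.214]), 'orientation': array([-3.106, -0.457, -0.   ]), 'force': array([-0.186,  0.134, -0.466]), 'torque': array([-0.029,  0.016,  0.018]), 'finger_gap': np.float64(1.002)}
scene 361.718319700591 361.718319700591 320.3582555805158 193.95308620635447 [[0.8824, 0.4705, -0.0082], [0.3967, -0.7531, -0.5249], [-0.2531, 0.4599, -0.8511]] [-0.5454 -0.1033  1.3192]
wrench [(153, 348, 0.78), (122, 372, 0.71)]
handle [(145, 320, 0.85), (111, 359, 0.49), (342, 311, 0.3), (153, 348, 0.2)]
jaw [(128, 365, 0.61), (155, 347, 0.42)]
worm_top [(146, 340, 0.95), (203, 321, 0.55), (121, 366, 0.46)]
nut_base [(203, 317, 0.45)]
jig [(228, 317, 0.91)]
spanner [(318, 246, 0.6)]
tray [(170, 379, 0.84)]
weight [(341, 309, 0.7)]
top 397.47870778299847 397.47870778299847 322.2670291199394 203.98112184734762 [[-0.0281, -0.9995, -0.0111], [-0.9982, 0.0286, -0.0526], [0.0529, 0.0096, -0.9986]] [0.0954 0.5722 1.3718]
wrench [(214, 244, 0.64), (212, 202, 0.62)]
handle [(244, 245, 0.69), (213, 244, 0.38)]
jaw [(214, 249, 0.56), (216, 201, 0.46)]
worm_top [(222, 248, 0.9), (217, 193, 0.59)]
nut_base [(195, 334, 0.57)]
jig [(204, 332, 0.69)]
spanner [(210, 437, 0.88), (221, 246, 0.71)]
tray [(175, 246, 0.81), (221, 247, 0.16)]
weight [(158, 421, 0.7)]
```

View pics/scene0.png

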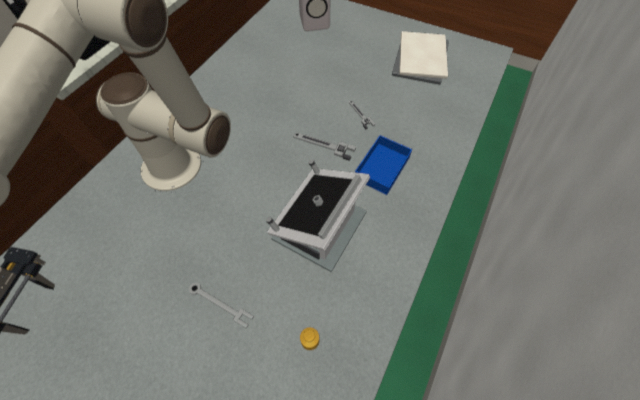

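View pics/top0.png

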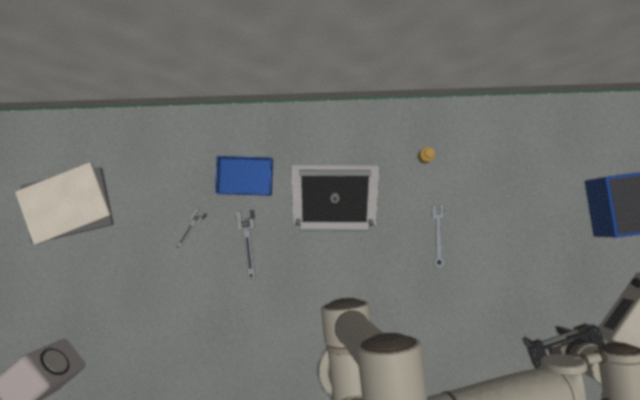

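Run:
```python
import cv2
a=cv2.imread("pics/top0.png")[170:300,160:290]
cv2.imwrite("pics/t_crop.png",cv2.resize(a,None,fx=4.5,fy=4.5,interpolation=cv2.INTER_CUBIC))
a=cv2.imread("pics/scene0.png")[90:190,270:420]
cv2.imwrite("pics/s_crop.png",cv2.resize(a,None,fx=5,fy=5,interpolation=cv2.INTER_CUBIC))
a=cv2.imread("pics/top0.png")[145:275,270:400]
cv2.imwrite("pics/t_crop2.png",cv2.resize(a,None,fx=4.5,fy=4.5,interpolation=cv2.INTER_CUBIC))
```

```text
(no output)
```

View pics/t_crop.png

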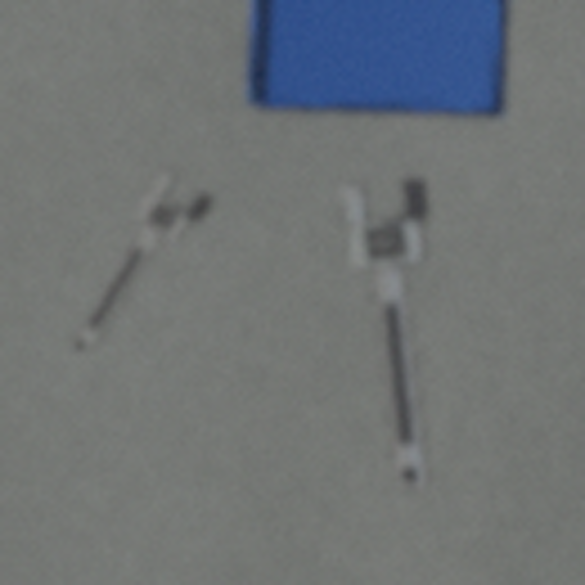

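View pics/s_crop.png

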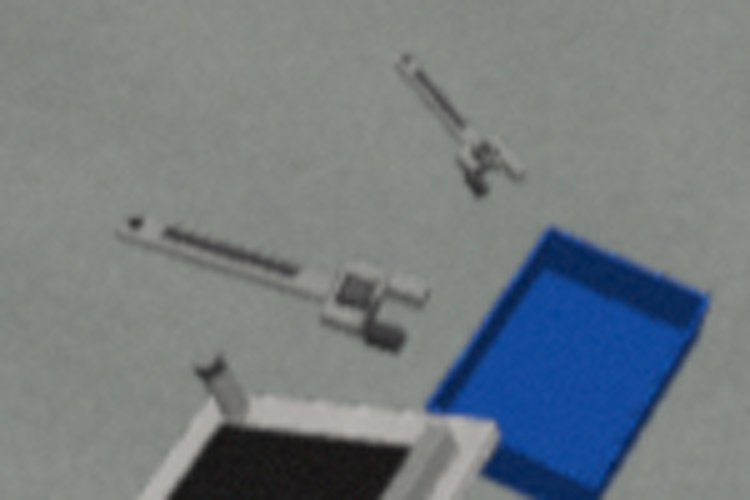

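View pics/t_crop2.png

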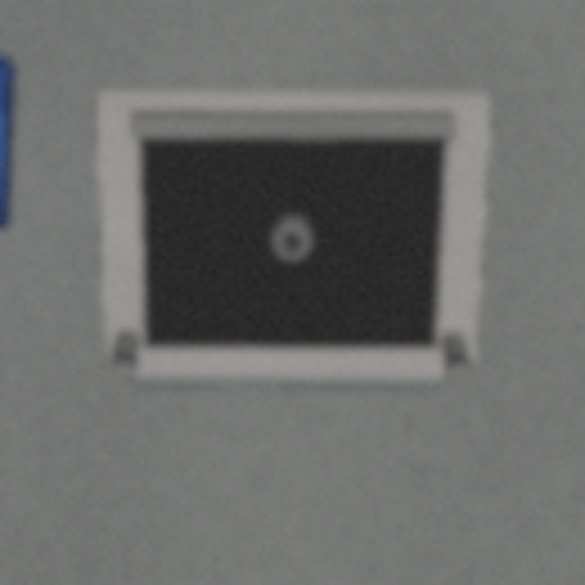

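The wrench candidates are a small one at top (row 217, col 193), the large one at top (222, 248) and the plain spanner at (210, 437). The large one spans about 65 px, which is about 240 mm, so that is the one I want. Next I measure positions.

```bash
cat > h.py <<'E'
from cell import robot
import cv2,numpy as np
from scipy.spatial.transform import Rotation as Ro
def ray(c,rc):
    p=np.array([(rc[1]-c["cx"])/c["fx"],(rc[0]-c["cy"])/c["fy"],1.0])
    C=-c["R"].T@c["t"]; return C,c["R"].T@p
def onz(c,rc,z):
    C,d=ray(c,rc); return C+d*(z-C[2])/d[2]
def proj(c,X):
    q=np.asarray(X)@c["R"].T+c["t"]; return np.stack([c["fy"]*q[...,1]/q[...,2]+c["cy"],c["fx"]*q[...,0]/q[...,2]+c["cx"]],-1)
def tri(c1,a,c2,b):
    C1,d1=ray(c1,a);C2,d2=ray(c2,b)
    s=np.linalg.lstsq(np.stack([d1,-d2],1),C2-C1,rcond=None)[0]
    P,Q=C1+s[0]*d1,C2+s[1]*d2; return (P+Q)/2,np.linalg.norm(P-Q)
def px(d): return np.array([d["at"][0]*400,d["at"][1]*640])
def st():
    o=robot.get_obs(); R=Ro.from_rotvec(o["orientation"]).as_matrix()
    print("t",round(float(o["time_s"]),2),"tcp",np.round(o["tool_pos"]*1000,1),"psi",round(float(np.arctan2(R[1,0],R[0,0])),3),"z",np.round(R[:,2],3),"F",np.round(o["force"],1),"gap",round(float(o["finger_gap"])*92,1),"q",np.round(o["qpos"],2)); return o,R
E
python3 - <<'E'
from h import *
cs={}
fr={}
for c in ["scene","top"]:
    acc=[]
    for k in range(6):
        r=robot.read_camera(c); acc.append(r["frame"].astype(float))
        if k<3:
            for n,z in [("wrench",0),("handle",.008),("jaw",0),("worm_top",.0215),("nut_base",.15),("spanner",0),("tray",0),("weight",0)]:
                print(c,n,[(np.round(px(d),1).tolist(),np.round(onz(r,px(d),z)*1000).tolist(),round(d["score"],2)) for d in robot.place_of(c,n)[:2]])
    m=np.mean(acc,0); np.save(f"{c}0.npy",m)
    cs[c]={k:r[k] for k in ["fx","fy","cx","cy","R","t"]}
np.save("cams.npy",cs,allow_pickle=True)
a=np.load("top0.npy")[180:212,318:350]; b=np.load("scene0.npy")[185:217,301:333]
im=np.hstack([cv2.resize(x[:,:,::-1],None,fx=12,fy=12,interpolation=cv2.INTER_CUBIC) for x in (a,b)])
cv2.imwrite("pics/nut.png",np.clip(im*1.3,0,255))
E
```

```text
scene wrench [([153.2, 348.5], [548.0, 353.0, 0.0], 0.74), ([125.3, 371.9], [570.0, 519.0, 0.0], 0.58)]
scene handle [([139.6, 322.7], [436.0, 360.0, 8.0], 0.89), ([112.1, 358.9], [498.0, 552.0, 8.0], 0.51)]
scene jaw [([125.8, 366.1], [551.0, 506.0, 0.0], 0.61), ([156.4, 347.8], [553.0, 338.0, 0.0], 0.58)]
scene worm_top [([119.7, 364.8], [539.0, 514.0, 22.0], 0.68), ([148.5, 340.9], [521.0, 343.0, 22.0], 0.6)]
scene nut_base [([199.2, 319.7], [591.0, 49.0, 150.0], 0.58)]
scene spanner [([320.2, 247.3], [554.0, -323.0, 0.0], 0.77), ([157.2, 346.2], [549.0, 332.0, 0.0], 0.24)]
scene tray [([169.4, 379.9], [681.0, 339.0, 0.0], 0.55)]
scene weight [([341.9, 309.1], [738.0, -291.0, 0.0], 0.7)]
scene wrench [([153.9, 345.9], [541.0, 345.0, 0.0], 0.69), ([124.0, 371.1], [564.0, 524.0, 0.0], 0.61)]
scene handle [([142.3, 324.4], [448.0, 351.0, 8.0], 0.68), ([110.5, 360.0], [498.0, 562.0, 8.0], 0.57)]
scene jaw [([157.7, 344.4], [544.0, 327.0, 0.0], 0.63), ([127.5, 365.2], [551.0, 497.0, 0.0], 0.47)]
scene worm_top [([120.0, 366.7], [547.0, 516.0, 22.0], 0.73), ([147.8, 339.3], [514.0, 344.
[... 2382 characters left out ...]
([214.2, 202.8], [551.0, 503.0, 0.0], 0.77)]
top handle [([244.4, 247.8], [441.0, 344.0, 8.0], 0.65), ([234.3, 190.7], [482.0, 544.0, 8.0], 0.64)]
top jaw [([215.7, 200.8], [546.0, 510.0, 0.0], 0.52), ([210.5, 249.7], [560.0, 336.0, 0.0], 0.49)]
top worm_top [([221.1, 247.8], [522.0, 339.0, 22.0], 0.72), ([216.3, 192.6], [544.0, 532.0, 22.0], 0.61)]
top nut_base [([195.1, 331.6], [595.0, 48.0, 150.0], 0.52)]
top spanner [([210.0, 436.3], [543.0, -321.0, 0.0], 0.9)]
top tray [([178.3, 247.9], [674.0, 341.0, 0.0], 0.73)]
top weight [([214.8, 244.5], [545.0, 355.0, 0.0], 0.38)][ WARN:0@11.075] global loadsave.cpp:1063 imwrite_ Unsupported depth image for selected encoder is fallbacked to CV_8U.
```

View pics/nut.png

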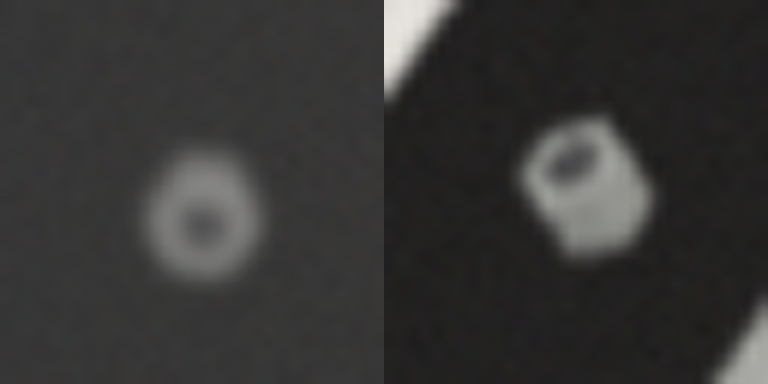

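```bash
cat > fit.py <<'E'
from h import *
from scipy.optimize import minimize
SS=8
def render(c,items,box,off):
    """items: list of (label, Nx3 pts); convex hull fill. returns labels' coverage"""
    r0,r1,c0,c1=box; H,W=(r1-r0)*SS,(c1-c0)*SS
    L=np.zeros((H,W),np.uint8)
    for lab,P in items:
        p=proj(c,P)+off
        q=np.stack([(p[:,1]-c0+.5)*SS-.5,(p[:,0]-r0+.5)*SS-.5],1).astype(np.float32)
        q=cv2.convexHull(q)
        cv2.fillConvexPoly(L,np.round(q*16).astype(np.int32),int(lab),shift=4)
    return L
def cost(c,img,items,box,off,blur,ret=False):
    L=render(c,items,box,off); n=L.max()+1
    r0,r1,c0,c1=box
    A=[]
    for k in range(n):
        m=cv2.GaussianBlur((L==k).astype(np.float32),(0,0),blur*SS)
        A.append(cv2.resize(m,(c1-c0,r1-r0),interpolation=cv2.INTER_AREA).ravel())
    A=np.stack(A,1); y=img[r0:r1,c0:c1].mean(2).ravel()
    A2=np.vstack([A,0.02*np.eye(n)]) ; w=np.linalg.lstsq(A2,np.r_[y,0.02*y.mean()*np.ones(n)],rcond=None)[0]
    e=y-A@w
    if ret: return (e**2).mean(),w,(A@w).reshape(r1-r0,c1-c0)
    return (e**2).mean()
def boxpts(x,y,z): return np.array([[a,b,d] for a in x for b in y for d in z],float)/1000
cams=np.load("cams.npy",allow_pickle=True).item()
E
cat > nutfit.py <<'E'
from fit import *
T=np.radians(28)
def nutitems(c,base,yaw,phi,hole):
    Rz=Ro.from_euler("z",yaw).as_matrix()@Ro.from_euler("y",-T).as_matrix() # x uphill
    def hexa(r,z,n=6): 
        a=phi+np.arange(n)*2*np.pi/n; return np.stack([r*np.cos(a),r*np.sin(a),np.full(n,z)],1)@Rz.T+base
    b,t=hexa(.01386,0),hexa(.01386,.0185)
    cam=-c["R"].T@c["t"]; it=[]
    for i in range(6):
        j=(i+1)%6; a=phi+(i+.5)*np.pi/3; n=Rz@np.array([np.cos(a),np.sin(a),0])
        if n@(cam-(b[i]+b[j])/2)>0: it.append((3+len(it),np.array([b[i],b[j],t[i],t[j]])))
    it.append((1,t)); it.append((2,hexa(hole,.0185,24)))
    return it
if __name__=="__main__":
    imgs={k:np.load(k+"0.npy") for k in cams}
    boxes={"top":(187,209,324,346),"scene":(188,212,305,329)}
    for blur in (.6,):
      for k in cams:
        res=[]
        for phi in np.radians(np.arange(0,60,5)):
            f=lambda p:cost(cams[k],imgs[k],nutitems(cams[k],np.array([.588,.042,.15]),0,phi,abs(p[2])*.001),boxes[k],p[:2],abs(p[3]))
            r=minimize(f,[0,0,5.5,.5],method="Nelder-Mead",options=dict(initial_simplex=[[0,0,5.5,.5],[2,0,5.5,.5],[0,2,5.5,.5],[0,0,7,.5],[0,0,5.5,.8]],maxiter=150))
            res.append((r.fun,np.degrees(phi),r.x))
            print(k,round(np.degrees(phi)),round(r.fun,2),np.round(r.x,2))
        b=min(res,key=lambda x:x[0]); p=b[2]
        print("best",b)
        bp=proj(cams[k],np.array([.588,.042,.15]))+p[:2]; print("base px",bp,onz(cams[k],bp,.15))
E
python3 nutfit.py
```

```text
scene 0 11.4 [1.61 1.19 7.01 0.71]
scene 5 9.52 [1.57 1.26 6.89 0.69]
scene 10 7.27 [1.57 1.28 6.86 0.7 ]
scene 15 5.09 [1.56 1.24 7.26 0.65]
scene 20 3.85 [1.6  1.24 7.54 0.72]
scene 25 3.86 [1.62 1.24 8.   0.76]
scene 30 4.15 [1.63 1.24 7.72 0.71]
scene 35 5.92 [1.65 1.17 6.69 0.72]
scene 40 7.71 [1.63 1.17 7.22 0.68]
scene 45 10.91 [1.56 1.12 6.03 0.71]
scene 50 11.37 [1.62 1.23 6.78 0.72]
scene 55 12.28 [1.64 1.24 6.38 0.72]
best (np.float64(3.84543434788903), np.float64(20.0), array([1.60302244, 1.2378597 , 7.53723758, 0.71550765]))
base px [202.23011645 318.87158897] [0.5937913  0.03888858 0.15      ]
top 0 2.37 [-1.27  0.82  4.92  1.35]
top 5 1.62 [-1.23  0.85  7.19  1.24]
top 10 1.2 [-1.21  0.8   8.27  1.12]
top 15 1.15 [-1.23  0.82  7.38  1.18]
top 20 0.87 [-1.16  0.85  8.45  1.1 ]
top 25 0.89 [-1.2   0.83  8.42  1.12]
top 30 1.78 [-1.09  0.84  5.29  1.2 ]
top 35 2.19 [-1.07  0.85  4.54  1.22]
top 40 2.3 [-1.19  0.84  4.89  1.28]
top 45 2.21 [-1.27  0.85  5.78  1.29]
top 50 2.44 [-1.23  0.85  5.19  1.29]
top 55 2.18 [-1.26  0.83  6.23  1.27]
best (np.float64(0.8667893959200634), np.float64(20.0), array([-1.16033478,  0.84840541,  8.44830857,  1.10120069]))
base px [196.03321809 334.28083556] [0.59158954 0.03921728 0.15      ]
```

```bash
cat > jf.py <<'E'
from fit import *
T=np.radians(28)
imgs={k:np.load(k+"0.npy") for k in cams}
boxes={"top":(150,240,282,390),"scene":(160,262,258,378)}
def items(yaw,s0,dz):
    R=Ro.from_euler("z",yaw).as_matrix()@Ro.from_euler("y",-T).as_matrix(); b=np.array([.5925,.039,.15])
    B=lambda x,y,z:boxpts(x,y,z)@R.T+b
    return [(1,B((-120,100),(-135,135),(-dz-12,-dz-12))),(1,B((-120,100),(-135,135),(-dz,-dz))),(2,B((s0-80,s0+80),(-105,105),(0,0))),(3,B((70,80),(-105,105),(0,16)))]
for k in cams:
    f=lambda p:cost(cams[k],imgs[k],items(p[2]*.01,p[3],3),boxes[k],p[:2],.8)
    x0=np.array([0,0,0,-5.]);S=np.vstack([x0,x0+np.diag([2,2,4,8])])
    r=minimize(f,x0,method="Nelder-Mead",options=dict(initial_simplex=S,maxiter=200))
    print(k,r.fun,r.x)
E
python3 jf.py
cat > wf.py <<'E'
from fit import *
def witems(x,y,yaw,op):
    R=Ro.from_euler("z",yaw).as_matrix()
    B=lambda a,b,c:boxpts(a,b,c)@R.T+np.array([x,y,0])
    return [(1,B((-225,-52),(-12,12),(2,14))),(4,B((-180,-80),(-5,5),(14,14))),(1,B((-52,-15),(-30,28),(0,16))),(1,B((-15,15),(12,28),(0,16))),
      (2,B((-14,14),(12-op-15,12-op),(0,16))),(3,B((-43,-23),(-14,10),(16,20)))]
if __name__=="__main__":
    imgs={k:np.load(k+"0.npy") for k in cams}
    boxes={"top":(203,282,228,270),"scene":(120,166,284,362)}
    for blur in(.8,):
      for k in cams:
        f=lambda p:cost(cams[k],imgs[k],witems(p[0]*.001,p[1]*.001,p[2]*.01,p[3]),boxes[k],np.zeros(2),blur)
        x0=np.array([545,353,5,32.]);best=None
        for yy in (-5,3,10):
            x0[2]=yy;S=np.vstack([x0,x0+np.diag([8,8,4,2])])
            r=minimize(f,x0,method="Nelder-Mead",options=dict(initial_simplex=S,maxiter=250))
            print(k,round(r.fun,2),np.round(r.x,2))
            if best is None or r.fun<best.fun: best=r
        p=best.x;_,w,im=cost(cams[k],imgs[k],witems(p[0]*.001,p[1]*.001,p[2]*.01,p[3]),boxes[k],np.zeros(2),blur,True);print(w)
        b=boxes[k];a=imgs[k][b[0]:b[1],b[2]:b[3]].mean(2)
        o=cv2.resize(np.hstack([a,im,128+a-im]),None,fx=5,fy=5,interpolation=cv2.INTER_NEAREST)
        if o.shape[1]>800:o=cv2.resize(o,(800,int(o.shape[0]*800/o.shape[1])))
        cv2.imwrite(f"pics/wf_{k}.png",np.clip(o,0,255).astype(np.uint8))
E
python3 wf.py
```

```text
scene 395.63433785778483 [  0.83392238   1.36594034  -3.41035893 -15.5709836 ]
top 60.20570311542312 [ -1.28298756   0.06993768  -3.01957808 -15.48735037]
scene 70.55 [549.07 349.86   6.54  26.38]
scene 70.46 [548.74 352.1    8.05  29.3 ]
scene 71.65 [548.51 353.52   9.37  31.63]
[132.74833861 122.62685615  57.47264864  70.94434945  66.43376369]
top 15.65 [545.67 353.92   8.86  30.88]
top 15.7 [545.77 353.46   8.44  30.33]
top 15.79 [545.53 354.99   9.66  32.26]
[117.03620315 119.06405228  69.98309121  77.59294817  74.5201601 ]
```

View pics/wf_top.png

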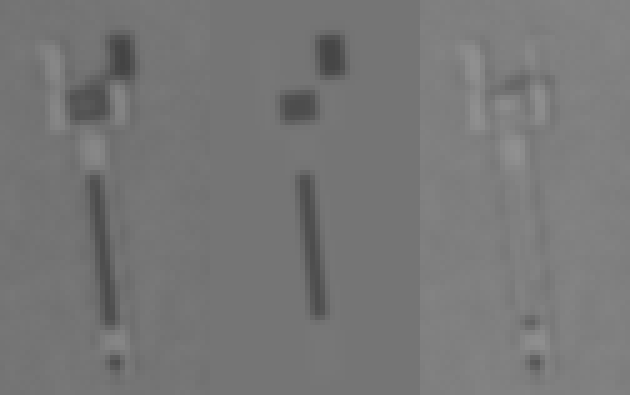

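View pics/wf_scene.png

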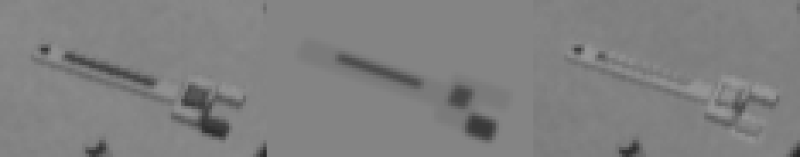

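```bash
cat > wf2.py <<'E'
from fit import *
def witems(x,y,yaw,op,a0,a1):
    R=Ro.from_euler("z",yaw).as_matrix()
    B=lambda a,b,c:boxpts(a,b,c)@R.T+np.array([x,y,0])
    o=[]
    for X,Y,Z in [((-225,-52),(-12,12),(2,14)),((-52,-15),(-30,28),(0,16)),((-15,15),(12,28),(0,16))]: o.append((1,B(X,Y,Z)))
    o.append((6,B((-14,14),(12-op-15,12-op),(0,16))))
    for X,Y,Z in [((-225,-52),(-12,12),(14,14)),((-52,-15),(-30,28),(16,16)),((-15,15),(12,28),(16,16))]: o.append((5,B(X,Y,Z)))
    o+=[(4,B((a0,a1),(-5.5,5.5),(14,14))),(4,B((-215,-207),(-4,4),(14,14))),(2,B((-14,14),(12-op-15,12-op),(16,16))),(3,B((-45,-21),(-15,11),(16,16))),(3,B((-41,-25),(-14,10),(16,20)))]
    return o
if __name__=="__main__":
    imgs={k:np.load(k+"0.npy") for k in cams}
    boxes={"top":(203,282,228,270),"scene":(120,166,284,360)}
    for k in cams:
        f=lambda p:cost(cams[k],imgs[k],witems(p[0]*.001,p[1]*.001,p[2]*.01,p[3],p[4],p[5]),boxes[k],np.zeros(2),abs(p[6]))
        best=None
        for yy in (5,8):
            x0=np.array([547,353,yy,32.,-180,-80,.8]);S=np.vstack([x0,x0+np.diag([8,8,4,2,-10,10,.2])])
            r=minimize(f,x0,method="Nelder-Mead",options=dict(initial_simplex=S,maxiter=500))
            print(k,round(r.fun,2),np.round(r.x,2))
            if best is None or r.fun<best.fun: best=r
        p=best.x;_,w,im=cost(cams[k],imgs[k],witems(p[0]*.001,p[1]*.001,p[2]*.01,p[3],p[4],p[5]),boxes[k],np.zeros(2),p[6],True);print(w)
        b=boxes[k];a=imgs[k][b[0]:b[1],b[2]:b[3]].mean(2)
        o=cv2.resize(np.hstack([a,im,128+a-im]),None,fx=3.5,fy=3.5,interpolation=cv2.INTER_NEAREST)
        cv2.imwrite(f"pics/wf2_{k}.png",np.clip(o,0,255).astype(np.uint8))
E
python3 wf2.py
sed -i 's/\[0,0,5.5,.5\],\[2/[0,0,5.5,.5],[2/; s/,0,phi,/,YAW,phi,/; s/np.arange(0,60,5)/np.arange(8,44,4)/' nutfit.py; sed -i '2i YAW=-0.03' nutfit.py; python3 nutfit.py
```

```text
scene 42.35 [ 548.46  353.94    9.45   30.11 -188.76  -79.23    0.71]
scene 41.66 [ 548.38  353.89    9.44   30.54 -187.6   -78.84    0.56]
[132.89676236 102.4009949   65.62613952  72.78350338  67.90463351
 136.2322071   54.94236799]
top 8.77 [ 546.4   353.95    8.78   29.56 -187.25  -80.68    0.95]
top 8.78 [ 546.24  354.05    8.88   30.09 -186.79  -81.14    0.94]
[117.15702425  92.86117335  74.38544314  77.76415691  73.04517755
 125.36371265  33.37719668]
scene 8 9.9 [1.6  1.27 6.12 0.71]
scene 12 7.41 [1.61 1.26 7.53 0.73]
scene 16 5.62 [1.62 1.21 7.37 0.68]
scene 20 4.38 [1.68 1.19 7.68 0.68]
scene 24 3.91 [1.63 1.12 7.05 0.68]
scene 28 3.71 [1.69 1.22 7.95 0.7 ]
scene 32 4.04 [1.67 1.17 7.35 0.69]
scene 36 5.28 [1.66 1.14 7.47 0.67]
scene 40 7.47 [1.67 1.14 6.69 0.69]
best (np.float64(3.7111906885807886), np.float64(28.0), array([1.69130177, 1.21956696, 7.95186703, 0.70140204]))
base px [202.31839578 318.85329624] [0.59388536 0.0385997  0.15      ]
top 8 1.35 [-1.21  0.92  8.    1.15]
top 12 1.32 [-1.19  0.98  7.72  1.15]
top 16 1.01 [-1.25  0.94  8.65  1.14]
top 20 0.9 [-1.25  0.92  8.62  1.13]
top 24 1.37 [-1.16  0.9   6.06  1.16]
top 28 0.93 [-1.21  0.93  8.4   1.12]
top 32 1.71 [-1.14  0.91  5.56  1.2 ]
top 36 1.87 [-1.11  0.97  5.68  1.19]
top 40 1.56 [-1.28  0.89  7.48  1.21]
best (np.float64(0.9044043943789434), np.float64(20.0), array([-1.24928444,  0.92305952,  8.62203397,  1.12978384]))
base px [195.94426843 334.35548967] [0.59186387 0.03897362 0.15      ]
```

View pics/wf2_top.png

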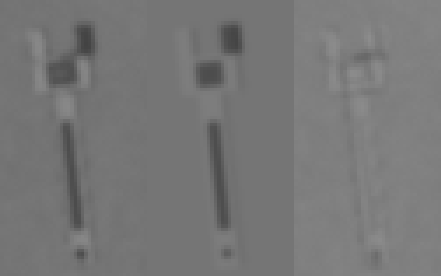

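```bash
cat >> h.py <<'E'
def plan(x,y,z,psi,step=48,verbose=True):
    """mm targets -> rows in tool axes (turn first is interleaved evenly)"""
    o,R=st(); p=o["tool_pos"]*1000; ps=np.arctan2(R[1,0],R[0,0])
    d=np.array([x,y,z])-p; dps=(psi-ps+np.pi)%(2*np.pi)-np.pi
    n=int(np.ceil(max(np.linalg.norm(d)/step,abs(dps)/.14,1)))
    rows=[];a=ps
    for i in range(n):
        w=d/n; rows.append([round(float(v),1) for v in (np.cos(a)*w[0]+np.sin(a)*w[1],np.sin(a)*w[0]-np.cos(a)*w[1],-w[2])]); a+=dps/n
    print(n,"rows; roll each",round(float(-dps/n),4)); 
    for r in rows: print(r)
E
python3 - <<'E'
from h import *
plan(479,348,150,.09)
E
```

```text
t 4.0 tcp [ 165.4 -550.7  214.6] psi 0.292 z [ 0. -0. -1.] F [-0.   0.2  0.5] gap 91.9 q [-1.49  0.16  1.6   0.    1.39 -0.21]
20 rows; roll each 0.0101
[27.9, -38.5, 3.2]
[27.6, -38.8, 3.2]
[27.2, -39.1, 3.2]
[26.8, -39.4, 3.2]
[26.4, -39.6, 3.2]
[26.0, -39.9, 3.2]
[25.6, -40.1, 3.2]
[25.2, -40.4, 3.2]
[24.7, -40.7, 3.2]
[24.3, -40.9, 3.2]
[23.9, -41.1, 3.2]
[23.5, -41.4, 3.2]
[23.1, -41.6, 3.2]
[22.7, -41.8, 3.2]
[22.2, -42.1, 3.2]
[21.8, -42.3, 3.2]
[21.4, -42.5, 3.2]
[21.0, -42.7, 3.2]
[20.5, -42.9, 3.2]
[20.1, -43.1, 3.2]
```

Call:
{"op": "jog_arm", "data": {"delta_pos": [[0,0,0],[0,0,0],[20,-44,0],[20,-44,0],[20,-44,0]], "roll": [0.1,0.1,0,0,0], "hand": [1,1,1,1,1]}}

```text
time_s: 4.5
tool_pos: [0.2133, -0.4122, 0.2143]
orientation: [-3.138, -0.143, -0.0]
force: [-0.2, 0.0, 0.8]
finger_gap: 1.003
```

Call:
{"op": "jog_arm", "data": {"delta_pos": [[20,-44,0],[20,-44,0],[20,-44,0],[20,-44,0],[20,-44,0]], "roll": [0,0,0,0,0], "hand": [1,1,1,1,1]}}

```text
time_s: 5.0
tool_pos: [0.2927, -0.1838, 0.2148]
orientation: [3.138, 0.142, 0.001]
force: [0.8, 0.1, 0.3]
finger_gap: 0.999
```

Call:
{"op": "jog_arm", "data": {"delta_pos": [[20,-44,0],[20,-44,0],[20,-44,0],[20,-44,0],[20,-44,0]], "roll": [0,0,0,0,0], "hand": [1,1,1,1,1]}}

```text
time_s: 5.5
tool_pos: [0.3723, 0.0448, 0.2151]
orientation: [3.138, 0.144, 0.003]
force: [0.1, -1.4, -0.2]
finger_gap: 1.0
```

Call:
{"op": "jog_arm", "data": {"delta_pos": [[20,-44,0],[20,-44,0],[20,-44,0],[20,-44,0],[20,-44,0]], "roll": [0,0,0,0,0], "hand": [1,1,1,1,1]}}

```text
time_s: 6.0
tool_pos: [0.4516, 0.2733, 0.2147]
orientation: [3.138, 0.145, 0.001]
force: [1.5, -1.0, 0.1]
finger_gap: 1.0
```

Run:
```python
from h import *
plan(479.3,347.9,30,.09)
```

```text
t 6.0 tcp [451.6 273.3 214.7] psi 0.093 z [ 0.001 -0.    -1.   ] F [ 1.5 -1.   0.1] gap 92.0 q [ 0.32  0.04  1.73 -0.    1.38  1.79]
5 rows; roll each 0.0005
[6.9, -14.3, 36.9]
[6.9, -14.3, 36.9]
[6.9, -14.4, 36.9]
[6.9, -14.4, 36.9]
[6.9, -14.4, 36.9]
```

Call:
{"op": "jog_arm", "data": {"delta_pos": [[7,-14,37],[7,-14,37],[7,-14,37],[7,-15,37],[7,-15,37]], "roll": [0,0,0,0,0], "hand": [1,1,1,1,1]}}

```text
time_s: 6.5
tool_pos: [0.4797, 0.3466, 0.0282]
orientation: [-3.138, -0.144, -0.001]
force: [0.6, 0.9, 0.3]
finger_gap: 1.001
```

Call:
{"op": "jog_arm", "data": {"delta_pos": [[0,0,0],[0,0,0]], "roll": [0,0], "hand": [1,1]}}

```text
time_s: 6.7
tool_pos: [0.4791, 0.3456, 0.0296]
orientation: [3.138, 0.145, -0.002]
force: [-0.5, 0.6, 1.4]
finger_gap: 1.003
```

Run:
```python
from h import *
plan(479.3,347.9,5,.09)
r=robot.read_camera("scene")
cv2.imwrite("pics/s1.png",cv2.resize(r["frame"][90:190,270:400,::-1],None,fx=5,fy=5,interpolation=cv2.INTER_CUBIC))
```

```text
t 6.7 tcp [479.1 345.6  29.6] psi 0.092 z [-0.001 -0.001 -1.   ] F [-0.5  0.6  1.4] gap 92.3 q [ 0.42  0.41  1.69 -0.    1.05  1.9 ]
1 rows; roll each 0.0023
[0.4, -2.2, 24.6]
```

View pics/s1.png

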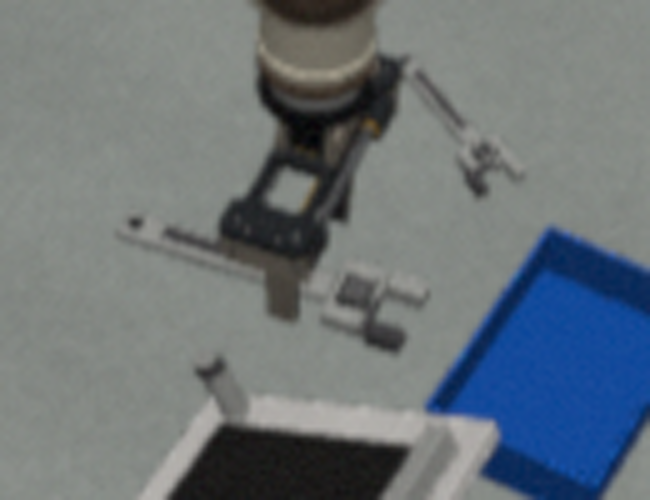

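The picture shows the fingers straddling the handle just behind the head (crop about (290, 280)), clear of the jig and tray.

Call:
{"op": "jog_arm", "data": {"delta_pos": [[0,-2,20],[0,0,5],[0,0,0],[0,0,0],[0,0,0]], "roll": [0,0,0,0,0], "hand": [1,1,0.1,0.1,0.1], "newtons": 20}}

```text
time_s: 7.25
tool_pos: [0.4803, 0.3481, 0.0061]
orientation: [-3.137, -0.144, -0.003]
force: [0.2, 0.1, 0.4]
finger_gap: 0.759
```

Call:
{"op": "jog_arm", "data": {"delta_pos": [[0,0,0],[0,0,0],[0,0,0]], "roll": [0,0,0], "hand": [0.1,0.1,0.1]}}

```text
time_s: 7.55
tool_pos: [0.4794, 0.3479, 0.0048]
orientation: [-3.138, -0.144, -0.0]
force: [-0.4, -0.4, -0.1]
finger_gap: 0.503
```

Run:
```python
from h import *
st()
```

```text
t 7.55 tcp [479.4 347.9   4.8] psi 0.092 z [ 0.  0. -1.] F [-0.4 -0.4 -0.1] gap 46.2 q [ 0.42  0.45  1.69 -0.    1.    1.9 ]
```

Call:
{"op": "jog_arm", "data": {"delta_pos": [[0,0,0],[0,0,0],[0,0,0],[0,0,0]], "roll": [0,0,0,0], "hand": [0.1,0.1,0.1,0.1]}}

```text
time_s: 7.95
tool_pos: [0.4793, 0.3478, 0.0045]
orientation: [3.138, 0.144, -0.0]
force: [-0.9, 0.2, 0.3]
finger_gap: 0.254
```

Call:
{"op": "jog_arm", "data": {"delta_pos": [[0,0,-10],[0,0,-40],[0,0,-45],[0,0,-45],[0,0,-45]], "roll": [0,0,0,0,0], "hand": [0.1,0.1,0.1,0.1,0.1], "newtons": 20}}

```text
time_s: 8.45
tool_pos: [0.4784, 0.3475, 0.191]
orientation: [3.138, 0.144, -0.002]
force: [0.9, -0.1, -4.6]
finger_gap: 0.261
```

Run:
```python
from h import *
st()
for c in ["scene","top"]:
    r=robot.read_camera(c)
    cv2.imwrite(f"pics/l_{c}.png",cv2.resize(r["frame"][60:210,260:420,::-1] if c=="scene" else r["frame"][160:310,170:330,::-1],None,fx=4,fy=4,interpolation=cv2.INTER_CUBIC))
```

```text
t 8.45 tcp [478.4 347.5 191. ] psi 0.092 z [-0.001 -0.001 -1.   ] F [ 0.9 -0.1 -4.6] gap 24.0 q [0.42 0.22 1.57 0.   1.35 1.9 ]
```

View pics/l_scene.png

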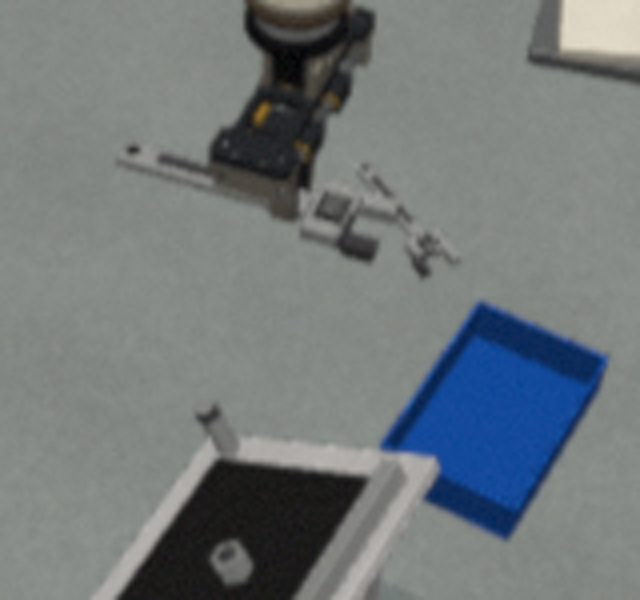

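```bash
cat > geo.py <<'E'
from h import *
T=np.radians(28); YAW=-.03; B=np.array([593,39,150.]); PHI=np.radians(24)
RJ=Ro.from_euler("z",YAW).as_matrix()@Ro.from_euler("y",-T).as_matrix()
def W(s,w,n=0): return RJ@np.array([s,w,n])+B
def az(phi): 
    v=RJ@np.array([np.cos(phi),np.sin(phi),0]); return np.arctan2(v[1],v[0]),np.arcsin(v[2])
G=np.array([-68,0,8.])
GT=np.array([0,0,3.5]) # grip centre above TCP (world)
corners=np.array([[15,28,0],[15,12,0],[14,-18.5,0],[14,-33.5,0],[-52,28,0],[-52,-30,0],[-225,12,2],[-225,-12,2.]])
def tcp_for(origin,psi,p):
    R=Ro.from_euler("z",psi).as_matrix()@Ro.from_euler("y",-p).as_matrix()
    return origin+R@G-GT,R
def heights(origin,R): # of corners above plane
    return ((origin+corners@R.T-B)@RJ[:,2])
E
python3 - <<'E'
from geo import *
psi,p=az(PHI);print("psi",psi,"pitch",np.degrees(p))
for site in [(0,70),(0,0)]:
  # contact point fixed: jaw tip corner (14,-33.5,0)
  R=RJ@Ro.from_euler("z",PHI).as_matrix(); o=W(*site); c=o+R@np.array([14,-33.5,0])
  for pp in np.radians([0,5,10,15,20,25.4]):
    Rp=Ro.from_euler("z",psi).as_matrix()@Ro.from_euler("y",-pp).as_matrix()
    org=c-Rp@np.array([14,-33.5,0]); t,_=tcp_for(org,psi,pp); print(site,round(np.degrees(pp),1),np.round(t,1),np.round(heights(org,Rp),1))
st()
E
```

```text
psi 0.437043958242457 pitch 25.396732306358206
(0, 70) 0.0 [529.2  79.  166.9] [ 12.6   9.2   3.2   0.   40.7  28.4 111.6 106.5]
(0, 70) 5.0 [528.8  78.9 159.7] [12.7  9.3  3.2  0.  35.5 23.2 92.9 87.8]
(0, 70) 10.0 [529.1  79.  152.5] [12.7  9.4  3.2  0.  30.1 17.9 73.5 68.5]
(0, 70) 15.0 [529.8  79.3 145.4] [12.8  9.4  3.2  0.  24.6 12.4 53.7 48.6]
(0, 70) 20.0 [531.2  79.9 138.4] [12.9  9.5  3.2  0.  19.1  6.8 33.5 28.5]
(0, 70) 25.4 [533.3  80.9 131. ] [13.   9.6  3.2  0.  13.   0.7 11.6  6.5]
(0, 0) 0.0 [527.1   9.  166.9] [ 12.6   9.2   3.2   0.   40.7  28.4 111.6 106.5]
(0, 0) 5.0 [526.7   8.9 159.7] [12.7  9.3  3.2  0.  35.5 23.2 92.9 87.8]
(0, 0) 10.0 [527.    9.  152.5] [12.7  9.4  3.2  0.  30.1 17.9 73.5 68.5]
(0, 0) 15.0 [527.7   9.4 145.4] [12.8  9.4  3.2  0.  24.6 12.4 53.7 48.6]
(0, 0) 20.0 [529.1  10.  138.4] [12.9  9.5  3.2  0.  19.1  6.8 33.5 28.5]
(0, 0) 25.4 [531.2  10.9 131. ] [13.   9.6  3.2  0.  13.   0.7 11.6  6.5]
t 8.55 tcp [483.3 349.8 197.9] psi 0.092 z [ 0.013  0.006 -1.   ] F [ 1.4 -0.6 -3. ] gap 23.8 q [0.42 0.21 1.57 0.   1.35 1.9 ]
```

Run:
```python
from h import *
plan(529,79,225,.437)
```

```text
t 8.55 tcp [483.3 349.8 197.9] psi 0.092 z [ 0.013  0.006 -1.   ] F [ 1.4 -0.6 -3. ] gap 23.8 q [0.42 0.21 1.57 0.   1.35 1.9 ]
6 rows; roll each -0.0575
[3.4, 45.6, -4.5]
[0.8, 45.8, -4.5]
[-1.8, 45.7, -4.5]
[-4.4, 45.6, -4.5]
[-7.1, 45.2, -4.5]
[-9.6, 44.7, -4.5]
```

Call:
{"op": "jog_arm", "data": {"delta_pos": [[4,36,-10],[2,36,-8],[0,36,-5],[-2,36,-3],[-3,36,0]], "roll": [-0.05,-0.05,-0.05,-0.05,-0.05], "hand": [0.1,0.1,0.1,0.1,0.1]}}

```text
time_s: 9.05
tool_pos: [0.5138, 0.1695, 0.2143]
orientation: [-3.095, -0.538, 0.003]
force: [0.7, 0.6, -4.1]
finger_gap: 0.257
```

Run:
```python
from h import *
plan(529,79,205,.437,30)
```

```text
t 9.05 tcp [513.8 169.5 214.3] psi 0.344 z [-0.002 -0.    -1.   ] F [ 0.7  0.6 -4.1] gap 23.7 q [0.1  0.07 1.69 0.   1.38 1.32]
4 rows; roll each -0.0232
[-4.1, 22.6, 2.3]
[-4.6, 22.5, 2.3]
[-5.1, 22.4, 2.3]
[-5.6, 22.3, 2.3]
```

Call:
{"op": "jog_arm", "data": {"delta_pos": [[-4,22,2],[-5,22,2],[-5,22,2],[-5,22,2],[0,0,0]], "roll": [-0.025,-0.025,-0.02,-0.02,0], "hand": [0.1,0.1,0.1,0.1,0.1]}}

```text
time_s: 9.55
tool_pos: [0.5286, 0.0798, 0.2053]
orientation: [3.07, 0.669, -0.006]
force: [-0.3, -0.0, -3.8]
finger_gap: 0.262
```

```bash
python3 - <<'E'
from h import *
plan(529,79,172,.437,30)
for c in ["scene","top"]:
    r=robot.read_camera(c)
    cv2.imwrite(f"pics/m_{c}.png",cv2.resize(r["frame"][110:270,240:400,::-1] if c=="scene" else r["frame"][130:290,260:420,::-1],None,fx=3.7,fy=3.7,interpolation=cv2.INTER_CUBIC))
E
cd pics; python3 -c "
import cv2,numpy as np
cv2.imwrite('m.png',cv2.resize(np.hstack([cv2.imread('m_scene.png'),cv2.imread('m_top.png')]),(800,400)))"
```

```text
t 9.55 tcp [528.6  79.8 205.3] psi 0.429 z [-0.004 -0.001 -1.   ] F [-0.3 -0.  -3.8] gap 24.1 q [-0.08  0.06  1.72 -0.    1.36  1.07]
2 rows; roll each -0.004
[0.0, 0.5, 16.7]
[0.0, 0.5, 16.7]
```

View pics/m.png

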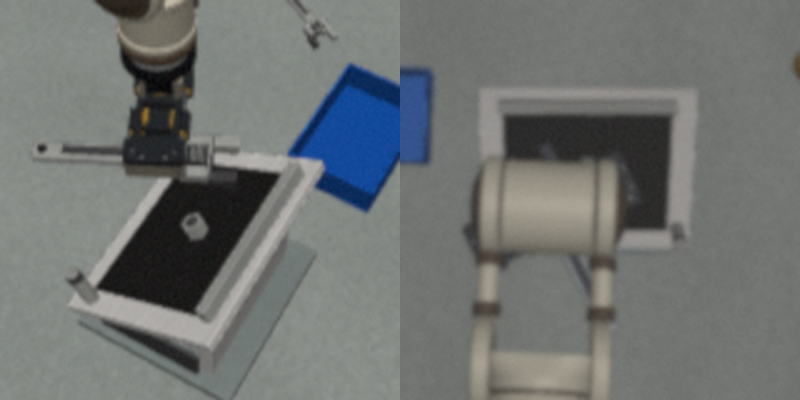

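Call:
{"op": "jog_arm", "data": {"delta_pos": [[0,0,16],[0,0,16],[0,0,6],[0,0,6],[0,0,6]], "roll": [-0.008,0,0,0,0], "hand": [0.1,0.1,0.1,0.1,0.1], "newtons": 14}}

```text
time_s: 10.15
tool_pos: [0.5289, 0.0827, 0.1574]
orientation: [-3.065, -0.686, 0.002]
force: [-4.3, 1.0, -3.7]
finger_gap: 0.257
```

Run:
```python
from h import *
st()
```

```text
t 10.15 tcp [528.9  82.7 157.4] psi 0.441 z [-0.002  0.    -1.   ] F [-4.3  1.  -3.7] gap 23.6 q [-0.07  0.11  1.77  0.    1.27  1.06]
```

Call:
{"op": "jog_arm", "data": {"delta_pos": [[0,0,6],[1,0,6],[1,0,5],[1,0,5],[1,0,4]], "roll": [0,0,0,0,0], "hand": [0.1,0.1,0.1,0.1,0.1]}}

```text
time_s: 10.65
tool_pos: [0.5338, 0.0839, 0.1314]
orientation: [3.066, 0.685, 0.002]
force: [-1.6, 1.1, -3.0]
finger_gap: 0.262
```

Run:
```python
from h import *
st()
r=robot.read_camera("scene")
cv2.imwrite("pics/n_scene.png",cv2.resize(r["frame"][110:270,240:400,::-1],None,fx=3.7,fy=3.7,interpolation=cv2.INTER_CUBIC))
```

```text
t 10.65 tcp [533.8  83.9 131.4] psi 0.44 z [ 0.001  0.    -1.   ] F [-1.6  1.1 -3. ] gap 24.1 q [-0.07  0.15  1.78  0.    1.21  1.06]
```

View pics/n_scene.png

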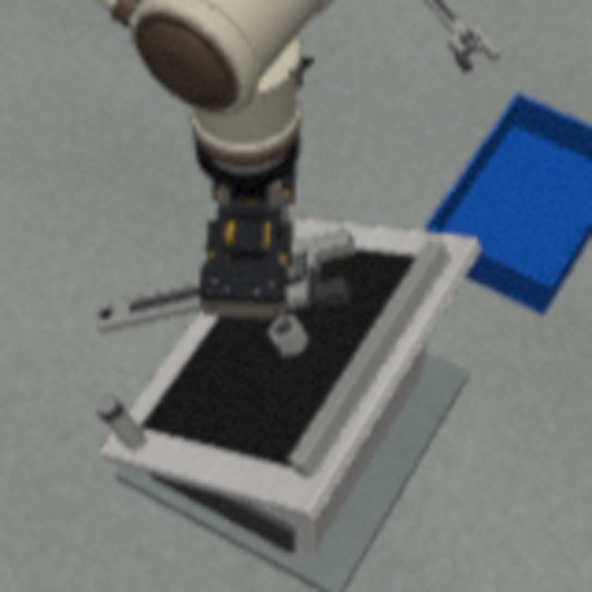

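Call:
{"op": "jog_arm", "data": {"delta_pos": [[0,0,0],[0,0,-20],[0,0,-25],[0,0,0],[0,0,0]], "roll": [0,0,0,0,0], "hand": [0.1,0.1,0.1,0.1,0.1], "newtons": 40}}

```text
time_s: 11.2
tool_pos: [0.5336, 0.0837, 0.1767]
orientation: [3.065, 0.685, 0.002]
force: [-0.2, 0.7, -5.0]
finger_gap: 0.256
```

Run:
```python
from h import *
plan(527.6,12.6,175,.437,30)
```

```text
t 11.2 tcp [533.6  83.7 176.7] psi 0.44 z [ 0.001 -0.    -1.   ] F [-0.2  0.7 -5. ] gap 23.6 q [-0.07  0.1   1.74 -0.    1.3   1.06]
3 rows; roll each 0.0009
[-11.9, 20.6, 0.6]
[-11.9, 20.6, 0.6]
[-11.9, 20.6, 0.6]
```

Call:
{"op": "jog_arm", "data": {"delta_pos": [[-12,20,0],[-12,21,0],[-12,21,0],[0,0,0],[0,0,0]], "roll": [0,0,0,0,0], "hand": [0.1,0.1,0.1,0.1,0.1]}}

```text
time_s: 11.7
tool_pos: [0.5261, 0.0124, 0.1751]
orientation: [-3.065, -0.683, 0.003]
force: [-0.2, 0.7, -4.3]
finger_gap: 0.252
```

```bash
cat > look.py <<'E'
# overlay predicted held wrench
from geo import *
import sys
o,R0=st(); cams={}
psi=np.arctan2(R0[1,0],R0[0,0]); p=np.radians(float(sys.argv[2]))
R=Ro.from_euler("z",psi).as_matrix()@Ro.from_euler("y",-p).as_matrix()
org=o["tool_pos"]*1000+GT-R@G
ims=[]
for c in ["scene","top"]:
    r=robot.read_camera(c); acc=[r["frame"].astype(float)]
    for _ in range(3): acc.append(robot.read_camera(c)["frame"].astype(float))
    m=np.mean(acc,0); np.save(f"{sys.argv[1]}_{c}.npy",m)
    a=proj(r,(B/1000)); r0=int(a[0])-45;c0=int(a[1])-45
    k=6; im=cv2.resize(m[r0:r0+66,c0:c0+66,::-1].astype(np.uint8),None,fx=k,fy=k,interpolation=cv2.INTER_CUBIC)
    def dl(P,col):
        q=proj(r,P/1000); q=((q-[r0,c0]+.5)*k).astype(int)[:,::-1]; cv2.polylines(im,[q.reshape(-1,1,2)],True,col,1)
    im0=im.copy()
    for X,Y,z in [((-52,-15),(-30,28),16),((-15,15),(12,28),16),((-14,14),(-33.5,-18.5),16),((-225,-52),(-12,12),14)]:
        dl(np.array([[X[0],Y[0],z],[X[1],Y[0],z],[X[1],Y[1],z],[X[0],Y[1],z]])@R.T+org,(0,255,255))
    ims+= [im0,im]
h=np.vstack([np.hstack(ims[:2]),np.hstack(ims[2:])])
cv2.imwrite(f"pics/{sys.argv[1]}.png",cv2.resize(h,(600,600)))
E
python3 look.py k1 25.4
```

```text
t 11.7 tcp [526.1  12.4 175.1] psi 0.439 z [-0.002  0.001 -1.   ] F [-0.2  0.7 -4.3] gap 23.2 q [-0.21  0.07  1.78  0.    1.3   0.93]
```

View pics/k1.png

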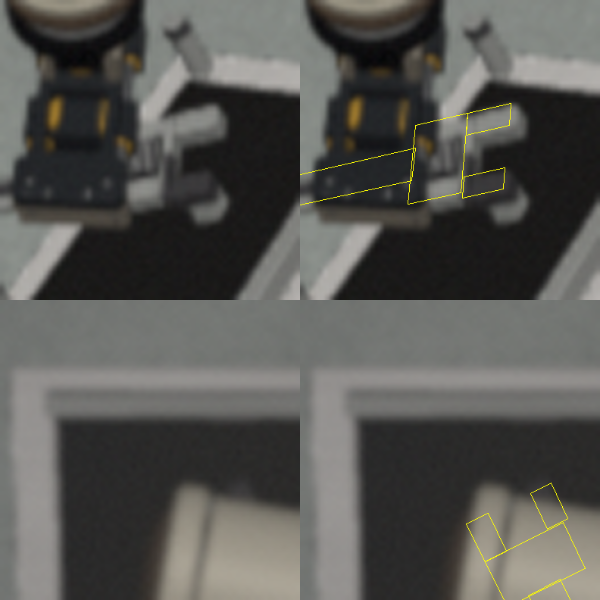

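```bash
cat > hf.py <<'E'
from geo import *
from fit import cost,render,SS,cams,boxpts
from scipy.optimize import minimize
import sys
def hitems(org,R,op=30.5):
    Bx=lambda a,b,c:boxpts(a,b,c)@R.T+org/1000
    o=[]
    for X,Y,Z in [((-225,-52),(-12,12),(2,14)),((-52,-15),(-30,28),(0,16)),((-15,15),(12,28),(0,16))]: o.append((1,Bx(X,Y,Z)))
    o.append((6,Bx((-14,14),(12-op-15,12-op),(0,16))))
    for X,Y,Z in [((-225,-52),(-12,12),(14,14)),((-52,-15),(-30,28),(16,16)),((-15,15),(12,28),(16,16))]: o.append((5,Bx(X,Y,Z)))
    o+=[(4,Bx((-187,-80),(-5.5,5.5),(14,14))),(4,Bx((-215,-207),(-4,4),(14,14))),(2,Bx((-14,14),(12-op-15,12-op),(16,16))),(3,Bx((-45,-21),(-15,11),(16,16))),(3,Bx((-41,-25),(-14,10),(16,20)))]
    return o
def mcost(c,img,items,mask,blur=.7):
    rr,cc=np.where(mask); box=(rr.min(),rr.max()+1,cc.min(),cc.max()+1)
    L=render(c,items,box,np.zeros(2)); n=7
    A=[]
    for k in range(n):
        m=cv2.GaussianBlur((L==k).astype(np.float32),(0,0),blur*SS)
        A.append(cv2.resize(m,(box[3]-box[2],box[1]-box[0]),interpolation=cv2.INTER_AREA))
    return np.stack(A,-1),box
E
python3 - <<'E'
from geo import *
m=np.load("k1_scene.npy"); 
im=cv2.resize(m[140:230,240:360,::-1].astype(np.uint8),None,fx=6.5,fy=6.5,interpolation=cv2.INTER_CUBIC)
for i in range(0,120,10): cv2.putText(im,str(240+i),(int(i*6.5),10),0,.3,(0,0,255),1)
for i in range(0,90,10): cv2.putText(im,str(140+i),(0,int(i*6.5)+4),0,.3,(0,0,255),1)
cv2.imwrite("pics/k1b.png",im)
E
```

```text
(no output)
```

View pics/k1b.png

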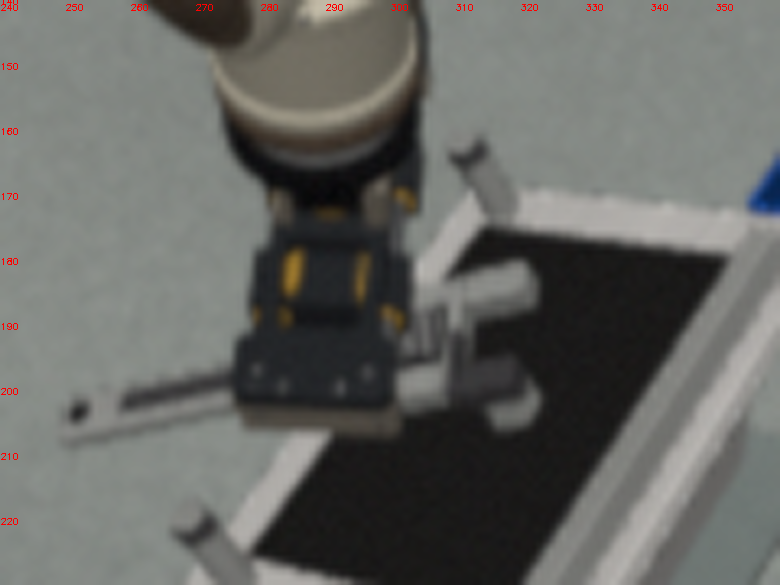

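```bash
cat > pf.py <<'E'
from geo import *
from scipy.optimize import least_squares
cams=np.load("cams.npy",allow_pickle=True).item()
def pf(obs,tcp,psi,roll0=0,prior=(1.5,1.5,3,.15)):
    P=np.array([o[0] for o in obs],float); Q=np.array([o[1] for o in obs],float)
    def f(v,full=False):
        dx,dy,dz,p,r,u=v
        R=Ro.from_euler("z",psi).as_matrix()@Ro.from_euler("y",-p).as_matrix()@Ro.from_euler("x",r).as_matrix()
        org=tcp+GT+np.array([0,0,dz])-R@(G+[dx,dy,0])
        e=proj(cams["scene"],(org+P@R.T)/1000)-Q
        if full: return e,org,R
        return np.r_[e.ravel()/.6,dx/4,dy/1.,dz/1.5,r/.02]
    s=least_squares(f,[0,0,0,.44,0,0])
    return s.x,*f(s.x,True)
E
python3 - <<'E'
from pf import *
k=lambda x,y:((y+.5)/6.5-.5+140,(x+.5)/6.5-.5+240)
obs=[((-211,0,14),k(78,411)),((-187,0,14),k(122,403)),((15,28,16),k(525,262)),((15,28,0),k(538,270)),((14,-18.5,16),k(520,355)),((15,12,0),k(536,302)),((-15,12,16),k(458,312))]
v,e,org,R=pf(obs,np.array([526.1,12.4,175.1]),.439)
print(np.round(v,3),np.degrees(v[3])); print(np.round(e,1)); print(org)
n=RJ.T@(B-org); print("nut in plane coordinates rel",n)
print("nut in wrench",R.T@(B-org))
E
```

```text
[-3.094  0.531 -0.381  0.428  0.02   0.   ] 24.55080071472922
[[-0.3  0.4]
 [-0.5  0.3]
 [-0.4 -0.4]
 [ 1.2  0. ]
 [-0.4 -0.7]
 [ 1.1  0.1]
 [-1.2  0. ]]
[587.80602252  40.96128849 200.4735612 ]
nut in plane coordinates rel [-19.06001164  -1.80461003 -47.03045581]
nut in wrench [-17.45358477  -4.91125304 -47.43054298]
```

Run:
```python
from h import *
plan(508.3,12.3,159.3,.437,30)
plan(524.7-508.3+526.1,11.8-12.3+12.4,128.4-159.3+175.1,.439,8)
```

```text
t 12.1 tcp [527.   12.8 176.6] psi 0.441 z [-0.  0. -1.] F [-0.2  0.3 -4.2] gap 23.3 q [-0.21  0.07  1.77  0.    1.3   0.93]
1 rows; roll each 0.0035
[-17.1, -7.5, 17.3]
t 12.1 tcp [527.   12.8 176.6] psi 0.441 z [-0.  0. -1.] F [-0.2  0.3 -4.2] gap 23.3 q [-0.21  0.07  1.77  0.    1.3   0.93]
5 rows; roll each 0.0003
[2.7, 1.5, 6.5]
[2.7, 1.5, 6.5]
[2.7, 1.5, 6.5]
[2.7, 1.5, 6.5]
[2.7, 1.5, 6.5]
```

Call:
{"op": "jog_arm", "data": {"delta_pos": [[-9,-4,9],[-8,-3,8],[0,0,0],[0,0,0]], "roll": [0,0,0,0], "hand": [0.1,0.1,0.1,0.1]}}

```text
time_s: 12.5
tool_pos: [0.5089, 0.0116, 0.1599]
orientation: [3.066, 0.685, 0.001]
force: [0.2, 0.2, -4.4]
finger_gap: 0.253
```

```bash
python3 look.py k2 24.5
python3 - <<'E'
from geo import *
m=np.load("k2_scene.npy"); 
im=cv2.resize(m[160:235,240:350,::-1].astype(np.uint8),None,fx=7,fy=7,interpolation=cv2.INTER_CUBIC)
cv2.imwrite("pics/k2b.png",im)
E
```

```text
t 12.5 tcp [508.9  11.6 159.9] psi 0.44 z [ 0.001  0.    -1.   ] F [ 0.2  0.2 -4.4] gap 23.3 q [-0.22  0.04  1.84  0.    1.27  0.92]
```

View pics/k2b.png

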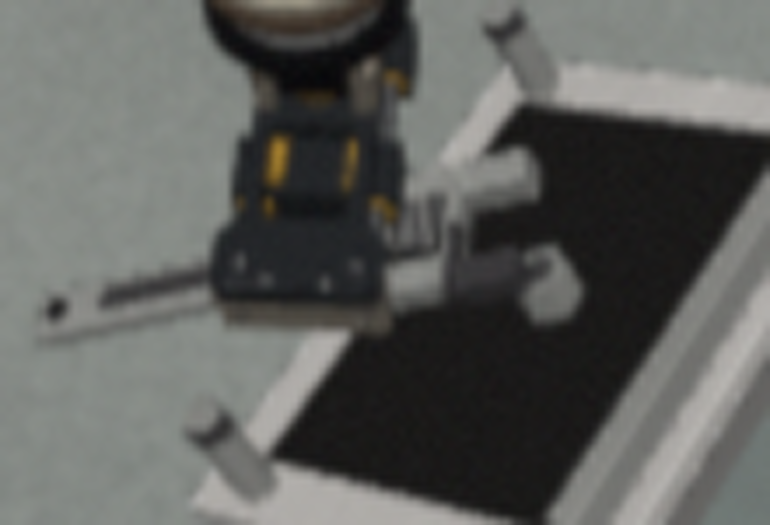

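Run:
```python
from pf import *
k=lambda x,y:((y+.5)/7-.5+160,(x+.5)/7-.5+240)
obs=[((-211,0,14),k(57,308)),((-187,0,14),k(103,300)),((15,28,16),k(527,150)),((15,28,0),k(541,158)),((14,-18.5,16),k(524,250)),((15,12,0),k(540,196)),((-15,12,16),k(462,200))]
tcp=np.array([508.9,11.6,159.9])
v,e,org,R=pf(obs,tcp,.44)
print(np.round(v,3),np.degrees(v[3])); print(np.round(e,1)); print(org)
print("nut in wrench now",R.T@(B-org))
psi=.44
R2=Ro.from_euler("z",psi).as_matrix()@Ro.from_euler("y",-v[3]).as_matrix()
# descend along -n until lowest corner touches
h=heights(org,R2); print("heights",np.round(h,1)); org2=org-RJ[:,2]*h.min(); 
print("descent",h.min(), "TCP final",tcp-RJ[:,2]*h.min()); 
RF=RJ@Ro.from_euler("z",PHI).as_matrix()
print("nut in flat wrench frame",RF.T@(B-org2), "with tilt", R2.T@(B-org2))
```

```text
[-3.565  0.982 -1.098  0.425  0.02   0.   ] 24.363906546347724
[[-0.5  0.3]
 [-0.7  0.3]
 [-0.4 -0.1]
 [ 1.2  0.3]
 [-0.6 -0.8]
 [ 0.5  0.2]
 [-0.8 -0.5]]
[571.22374971  40.03609247 184.52079444]
nut in wrench now [  3.30460573 -11.01488561 -39.17544753]
heights [46.4 43.  36.5 33.4 47.6 35.2 49.1 44. ]
descent 33.35203645458028 TCP final [524.55078718  11.13033548 130.4518997 ]
nut in flat wrench frame [ 2.62121165 -1.58566775 -7.36133629] with tilt [ 2.73605114 -3.12155311 -6.80766443]
```

Call:
{"op": "jog_arm", "data": {"delta_pos": [[2.7,0.4,5.7],[2.7,1.4,5.7],[2.7,1.4,5.7],[1.3,0.7,2.9]], "roll": [0,0,0,0], "hand": [0.1,0.1,0.1,0.1]}}

```text
time_s: 13.3
tool_pos: [0.5186, 0.0121, 0.1385]
orientation: [-3.065, -0.685, 0.002]
force: [0.2, 0.5, -4.9]
finger_gap: 0.25
```

Run:
```python
from geo import *
st()
r=robot.read_camera("scene"); m=r["frame"]
cv2.imwrite("pics/k3.png",cv2.resize(m[160:235,240:350,::-1],None,fx=7,fy=7,interpolation=cv2.INTER_CUBIC))
```

```text
t 13.3 tcp [518.6  12.1 138.5] psi 0.44 z [-0.001  0.    -1.   ] F [ 0.2  0.5 -4.9] gap 23.0 q [-0.21  0.09  1.83  0.    1.22  0.92]
```

View pics/k3.png

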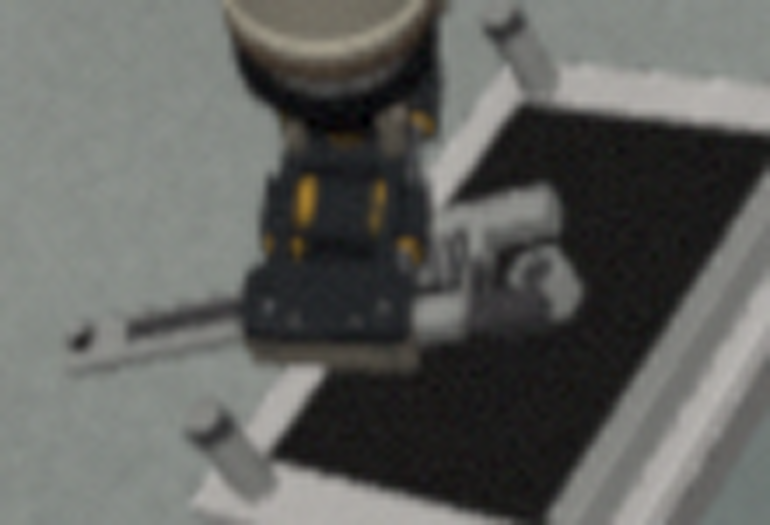

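Call:
{"op": "jog_arm", "data": {"delta_pos": [[1.6,0.8,3.4],[1.6,0.8,3.4],[1,0.5,2],[0,0,0]], "roll": [0,0,0,0], "hand": [0.1,0.1,0.1,0.1]}}

```text
time_s: 13.75
tool_pos: [0.5234, 0.0119, 0.1305]
orientation: [-3.066, -0.685, 0.001]
force: [1.3, 0.7, -3.5]
finger_gap: 0.254
```

Run:
```python
from geo import *
st()
r=robot.read_camera("scene"); m=r["frame"]
cv2.imwrite("pics/k4.png",cv2.resize(m[160:235,240:350,::-1],None,fx=7,fy=7,interpolation=cv2.INTER_CUBIC))
```

```text
t 13.75 tcp [523.4  11.9 130.5] psi 0.44 z [-0.001  0.    -1.   ] F [ 1.3  0.7 -3.5] gap 23.4 q [-0.21  0.11  1.83 -0.    1.21  0.92]
```

View pics/k4.png

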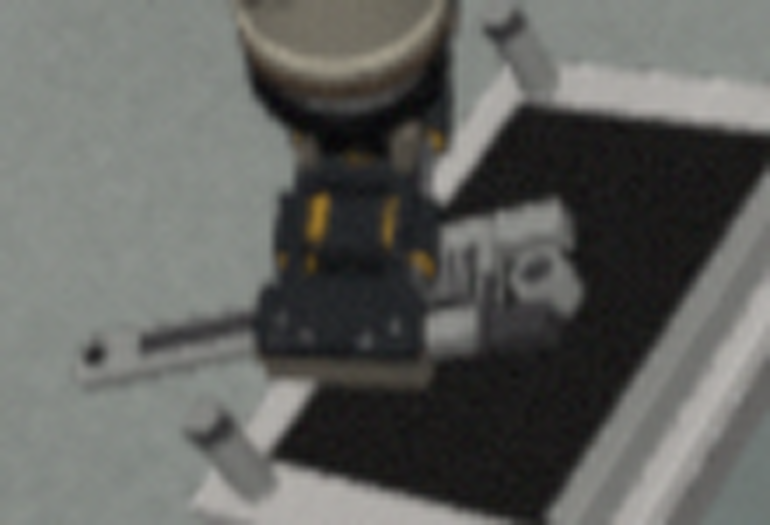

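Call:
{"op": "jog_arm", "data": {"delta_pos": [[0.4,0.2,1],[0.4,0.2,1],[0,0,0],[0,0,0]], "roll": [0,0,0,0], "hand": [0.1,0.1,0.1,0.1], "newtons": 5}}

```text
time_s: 14.2
tool_pos: [0.5244, 0.0119, 0.1289]
orientation: [3.066, 0.685, 0.0]
force: [0.7, 0.9, -4.5]
finger_gap: 0.26
```

Call:
{"op": "jog_arm", "data": {"delta_pos": [[0,0,0],[0,0,0],[0,0,0],[0,0,0]], "roll": [0,0,0,0], "hand": [0.3,0.4,0.5,0.5]}}

```text
time_s: 14.6
tool_pos: [0.5248, 0.0117, 0.1293]
orientation: [3.066, 0.685, 0.002]
force: [-0.4, 0.2, 1.0]
finger_gap: 0.496
```

Run:
```python
from geo import *
st()
r=robot.read_camera("scene"); m=r["frame"]
cv2.imwrite("pics/k5.png",cv2.resize(m[160:235,240:350,::-1],None,fx=7,fy=7,interpolation=cv2.INTER_CUBIC))
```

```text
t 14.6 tcp [524.8  11.7 129.3] psi 0.44 z [ 0.001 -0.    -1.   ] F [-0.4  0.2  1. ] gap 45.7 q [-0.21  0.11  1.82 -0.    1.2   0.92]
```

View pics/k5.png

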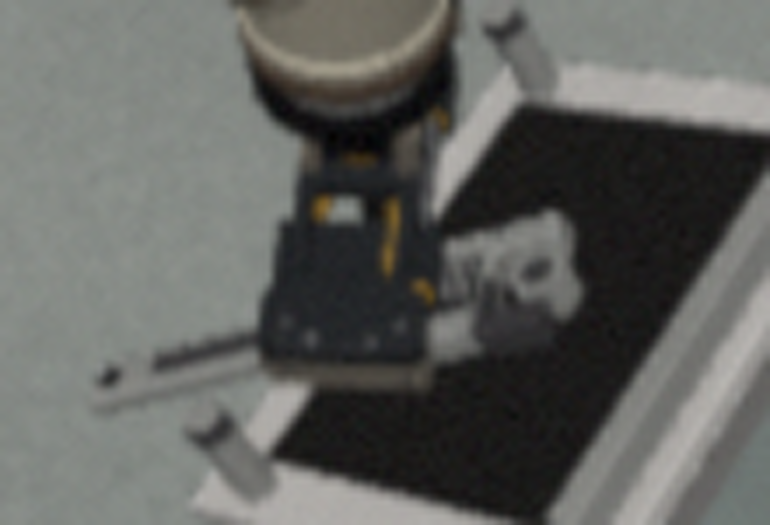

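Call:
{"op": "jog_arm", "data": {"delta_pos": [[0,0,-25],[0,0,-45],[-20,0,-30],[-40,20,0],[-40,20,0]], "roll": [0,0,0,0,0], "hand": [0.6,0.5,0.3,0,0]}}

```text
time_s: 15.15
tool_pos: [0.451, -0.0677, 0.2305]
orientation: [3.063, 0.688, 0.004]
force: [0.3, -1.2, -1.1]
finger_gap: 0.262
```

```bash
cat > snap.py <<'E'
from geo import *
import sys
n=sys.argv[1]; N=int(sys.argv[2]) if len(sys.argv)>2 else 1
st(); ims=[]
for c,(r0,c0) in {"scene":(165,240),"top":(150,280)}.items():
    m=np.mean([robot.read_camera(c)["frame"].astype(float) for _ in range(N)],0); np.save(f"{n}_{c}.npy",m)
    ims.append(cv2.resize(m[r0:r0+80,c0:c0+100,::-1].astype(np.uint8),None,fx=7,fy=7,interpolation=cv2.INTER_CUBIC))
cv2.imwrite(f"pics/{n}_s.png",ims[0]);cv2.imwrite(f"pics/{n}_t.png",ims[1])
E
python3 snap.py w1 4
```

```text
t 15.15 tcp [451.  -67.7 230.5] psi 0.442 z [ 0.003 -0.002 -1.   ] F [ 0.3 -1.2 -1.1] gap 24.1 q [-0.41 -0.17  1.9  -0.    1.42  0.71]
```

View pics/w1_s.png

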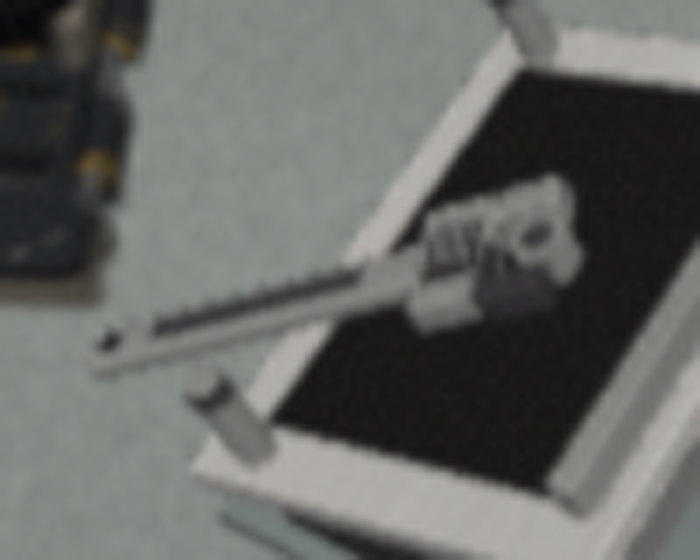

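View pics/w1_t.png

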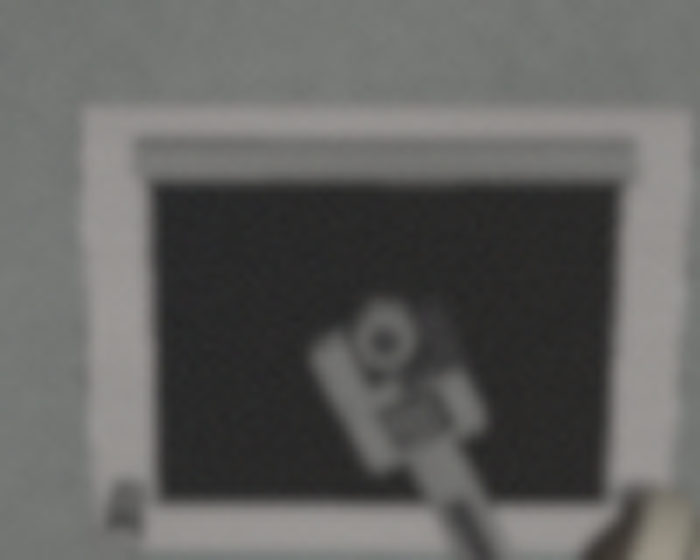

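```bash
cat > flat.py <<'E'
from geo import *
from fit import cost,cams,boxpts
from nutfit import nutitems
from scipy.optimize import minimize
import sys
def items(c,k,s,w,phi,op,nphi):
    R=RJ@Ro.from_euler("z",phi).as_matrix(); org=RJ@np.array([s,w,0])+B
    Bx=lambda a,b,c:boxpts(a,b,c)@R.T+org/1000
    J=lambda a,b,c:boxpts(a,b,c)@RJ.T+B/1000
    o=[(1,J((-120,100),(-135,135),(-3,-3))),(2,J((-95,65),(-105,105),(0,0)))]
    o+=[(3,Bx(*t)) for t in [((-225,-52),(-12,12),(2,14)),((-52,-15),(-30,28),(0,16)),((-15,15),(12,28),(0,16))]]
    o.append((4,Bx((-14,14),(12-op-15,12-op),(0,16))))
    o+=[(5,Bx(*t)) for t in [((-225,-52),(-12,12),(14,14)),((-52,-15),(-30,28),(16,16)),((-15,15),(12,28),(16,16))]]
    o+=[(6,Bx((-187,-80),(-5.5,5.5),(14,14))),(6,Bx((-215,-207),(-4,4),(14,14))),(7,Bx((-14,14),(12-op-15,12-op),(16,16))),(8,Bx((-45,-21),(-15,11),(16,16))),(8,Bx((-41,-25),(-14,10),(16,20)))]
    n=nutitems(c,B/1000,YAW,nphi,.0075)
    o+=[({1:9,2:10}.get(l,11),P) for l,P in n]
    return o
boxes={"scene":(176,222,250,328),"top":(186,236,318,352)}
if __name__=="__main__":
    imgs={k:np.load(f"{sys.argv[1]}_{k}.npy") for k in cams}
    x0=np.array([-3,2,float(sys.argv[2]),float(sys.argv[3]),0,0,0,0])
    ks=[k for k in cams if len(sys.argv)<5 or k in sys.argv[4:]]
    def f(p):
        t=0
        for i,k in enumerate(ks): t+=cost(cams[k],imgs[k],items(cams[k],k,p[0],p[1],np.radians(p[2]),p[3],np.radians(p[2])),boxes[k],p[4+2*i:6+2*i],.8)*(1 if k=="scene" else 4)
        return t+((p[4:]/1.)**2).sum()*.5
    S=np.vstack([x0,x0+np.diag([4,4,4,-3,1,1,1,1])])
    r=minimize(f,x0,method="Nelder-Mead",options=dict(initial_simplex=S,maxiter=700,maxfev=900))
    p=r.x; print(r.fun,np.round(p,2)); a=np.radians(p[2]); print("nut in wrench x,y",-(np.cos(a)*p[0]+np.sin(a)*p[1]),-(-np.sin(a)*p[0]+np.cos(a)*p[1]))
    for i,k in enumerate(ks):
        e,w,im=cost(cams[k],imgs[k],items(cams[k],k,p[0],p[1],a,p[3],a),boxes[k],p[4+2*i:6+2*i],.8,True); print(k,e)
        b=boxes[k];q=imgs[k][b[0]:b[1],b[2]:b[3]].mean(2)
        cv2.imwrite(f"pics/fl_{k}.png",np.clip(cv2.resize(np.hstack([q,im]),None,fx=5,fy=5,interpolation=cv2.INTER_NEAREST),0,255).astype(np.uint8))
E
python3 flat.py w1 24 30.5
```

```text
604.4853598388629 [-13.49   2.5   25.76  27.96   0.78   0.69  -0.69   0.3 ]
nut in wrench x,y 11.06496840225525 -8.116207228210762
scene 492.87200093216853
top 27.697832228179273
```

View pics/fl_scene.png

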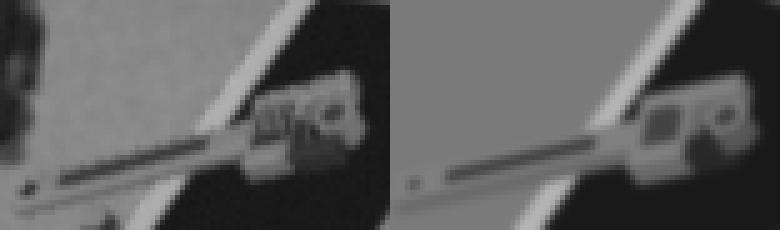

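View pics/fl_top.png

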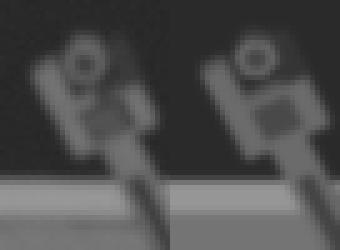

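```bash
sed -i 's/"scene":(176,222,250,328)/"scene":(182,222,262,328)/; s/"top":(186,236,318,352)/"top":(186,221,318,352)/' flat.py
python3 flat.py w1 25 30 ; python3 flat.py w1 25 30 scene;cp pics/fl_scene.png pics/fl_scene2.png; python3 flat.py w1 25 30 top;python3 - <<'E'
from geo import *
# direct: project nut top centre & jaw tip
E
```

```text
209.5651545631864 [-10.82   2.18  26.61  28.42   0.3    0.96   0.35   0.2 ]
nut in wrench x,y 8.69515682229306 -6.789944516087834
scene 112.01632338183884
top 24.241059999388792
99.51349317936227 [-13.92   4.66  27.43  26.14   0.82   0.69  -1.08   0.46]
nut in wrench x,y 10.210324415000892 -10.553033816789924
scene 98.25521852839368
91.33836556329209 [-8.04  1.8  25.74 29.78  0.8   0.11  0.29  0.34]
nut in wrench x,y 6.456120195288805 -5.112115798171748
top 22.728595873857486
```

View pics/fl_scene2.png

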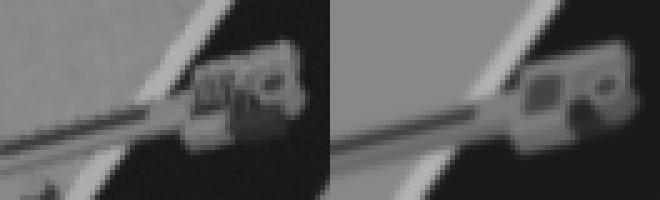

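View pics/fl_top.png

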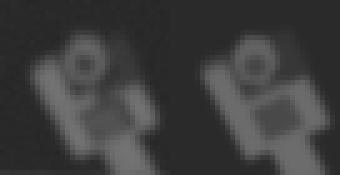

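```bash
cat >> geo.py <<'E'
def wp(s,w,phi,P):
    R=RJ@Ro.from_euler("z",phi).as_matrix(); return RJ@np.array([s,w,0])+B+R@np.asarray(P,float)
E
python3 - <<'E'
from geo import *
phi=np.radians(26); psi,p=az(phi); print(psi,np.degrees(p))
for s,w in [(-8,1.8),(-10.8,2.2),(-4,0)]:
    E=wp(s,w,phi,(-52,0,16)); H=wp(s,w,phi,(-65,0,8)); c=E-10*np.array([np.cos(psi),np.sin(psi),0]); print("edge",E,"contact tcp",c-[0,0,8],"handle",H)
E0=wp(-9.5,2,phi,(-52,0,16)); u=np.array([np.cos(psi),np.sin(psi),0])
t=E0-25*u-[0,0,8]; print(t)
plan(*(t+[0,0,40]),psi)
E
```

```text
0.4746773050717845 24.958281581706547
edge [536.55365856  19.68914738 138.42956022] contact tcp [527.659256    15.11863285 130.42956022] handle [529.82479961  14.18968339 125.88052228]
edge [534.09451593  20.16312387 137.11503984] contact tcp [525.20011337  15.59260934 129.11503984] handle [527.36565698  14.66365988 124.5660019 ]
edge [540.02986784  17.7840195  140.30744647] contact tcp [531.13546528  13.21350497 132.30744647] handle [533.3010089   12.28455551 127.75840853]
[512.99982581   8.50249774 129.72535287]
t 15.55 tcp [451.4 -66.1 228.7] psi 0.441 z [-0.  0. -1.] F [-0.8 -0.7  0.3] gap 0.3 q [-0.41 -0.17  1.9   0.    1.42  0.72]
3 rows; roll each -0.0111
[29.2, -13.7, 19.7]
[29.3, -13.4, 19.7]
[29.5, -13.1, 19.7]
```

Call:
{"op": "jog_arm", "data": {"delta_pos": [[29,-14,19],[29,-13,20],[29,-13,20],[0,0,20],[0,0,14]], "roll": [-0.015,-0.01,-0.01,0,0], "hand": [0.42,0.42,0.42,0.42,0.42]}}

```text
time_s: 16.05
tool_pos: [0.5114, 0.0088, 0.1339]
orientation: [-3.051, -0.743, 0.003]
force: [-0.1, -0.5, -0.4]
finger_gap: 0.408
```

```bash
python3 - <<'E'
from h import *
plan(512,8.5,129.7,.4747,30)
E
python3 snap.py w2 1
```

```text
t 16.05 tcp [511.4   8.8 133.9] psi 0.478 z [-0.002  0.001 -1.   ] F [-0.1 -0.5 -0.4] gap 37.6 q [-0.22  0.07  1.85  0.    1.22  0.87]
1 rows; roll each 0.0032
[0.4, 0.6, 4.2]
t 16.05 tcp [511.4   8.8 133.9] psi 0.478 z [-0.002  0.001 -1.   ] F [-0.1 -0.5 -0.4] gap 37.6 q [-0.22  0.07  1.85  0.    1.22  0.87]
```

View pics/w2_s.png

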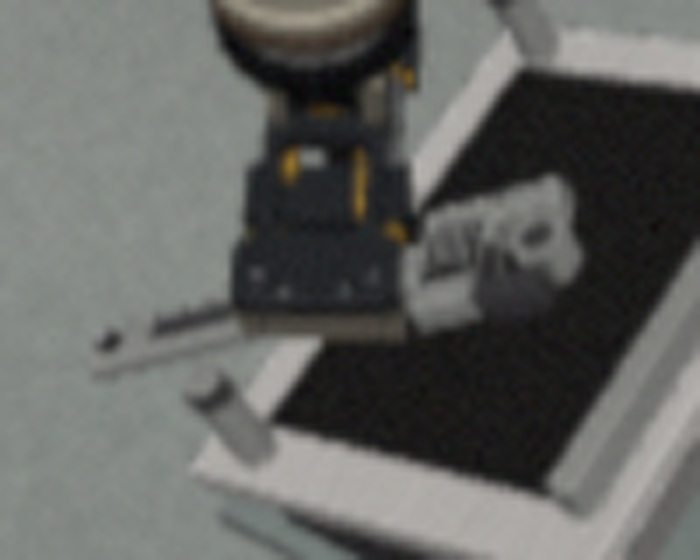

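Call:
{"op": "jog_arm", "data": {"delta_pos": [[5,0,3],[4,0,1],[2,0,0],[2,0,0]], "roll": [0,0,0,0], "hand": [0.42,0.42,0.42,0.42]}}

```text
time_s: 16.55
tool_pos: [0.5239, 0.0129, 0.1326]
orientation: [3.053, 0.738, 0.002]
force: [-0.5, 0.2, -0.0]
finger_gap: 0.422
```

Call:
{"op": "jog_arm", "data": {"delta_pos": [[2,0,-0.5],[2,0,-0.5]], "roll": [0,0], "hand": [0.42,0.42]}}

```text
time_s: 16.75
tool_pos: [0.5257, 0.0141, 0.1329]
orientation: [3.053, 0.738, -0.006]
force: [-8.1, -5.3, 4.2]
finger_gap: 0.417
```

Call:
{"op": "jog_arm", "data": {"delta_pos": [[2,0,-0.5],[2,0,-0.5]], "roll": [0,0], "hand": [0.42,0.42]}}

```text
time_s: 16.95
tool_pos: [0.5264, 0.0146, 0.1332]
orientation: [3.052, 0.738, -0.018]
force: [-16.7, -11.4, 7.1]
finger_gap: 0.419
```

Call:
{"op": "jog_arm", "data": {"delta_pos": [[1,0,-2],[1,0,-2]], "roll": [0,0], "hand": [0.42,0.42]}}

```text
time_s: 17.15
tool_pos: [0.5301, 0.017, 0.1366]
orientation: [-3.053, -0.738, 0.008]
force: [-2.7, -2.1, -2.9]
finger_gap: 0.418
```

Call:
{"op": "jog_arm", "data": {"delta_pos": [[1,0,-1],[1,0,-1]], "roll": [0,0], "hand": [0.42,0.42]}}

```text
time_s: 17.35
tool_pos: [0.5326, 0.0183, 0.1389]
orientation: [-3.053, -0.739, 0.006]
force: [-6.3, -4.4, -4.6]
finger_gap: 0.42
```

Call:
{"op": "jog_arm", "data": {"delta_pos": [[-6,0,-10],[-10,0,-30],[-35,0,-40],[-40,10,0],[-40,30,0]], "roll": [0,0,0,0,0], "hand": [0.42,0.42,0.2,0,0]}}

```text
time_s: 17.85
tool_pos: [0.4383, -0.0757, 0.2208]
orientation: [3.048, 0.744, 0.011]
force: [0.4, -0.5, -0.2]
finger_gap: 0.187
```

```bash
python3 snap.py w3 3;  python3 flat.py w3 25 30 ; python3 flat.py w3 25 30 scene;cp pics/fl_scene.png pics/fl_scene2.png; python3 flat.py w3 25 30 top
```

```text
t 17.85 tcp [438.3 -75.7 220.8] psi 0.479 z [ 0.008 -0.002 -1.   ] F [ 0.4 -0.5 -0.2] gap 17.2 q [-0.45 -0.2   1.94  0.    1.4   0.65]
174.8266922373781 [-5.87  6.55 28.16 32.    0.21  1.09 -0.34 -0.27]
nut in wrench x,y 2.085878165684317 -8.543063730066802
scene 97.145724876916
top 19.242645270992433
93.66585646949635 [-7.56  8.75 28.84 27.69  0.7   0.91 -0.58 -0.27]
nut in wrench x,y 2.4066511959797854 -11.309418592661263
scene 92.79635068151306
71.41957231302814 [-3.92  6.64 28.01 28.76  0.22 -0.2  -0.91 -0.52]
nut in wrench x,y 0.3376326268731864 -7.702059537192086
top 17.70820446469935
```

View pics/w3_s.png

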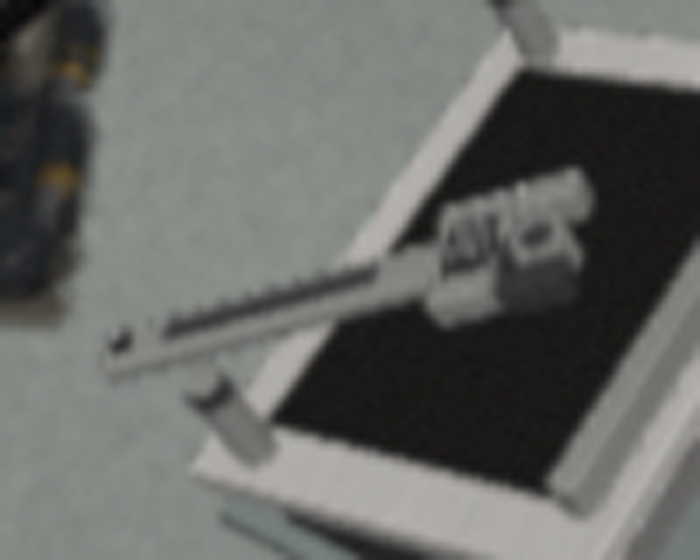

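View pics/w3_t.png

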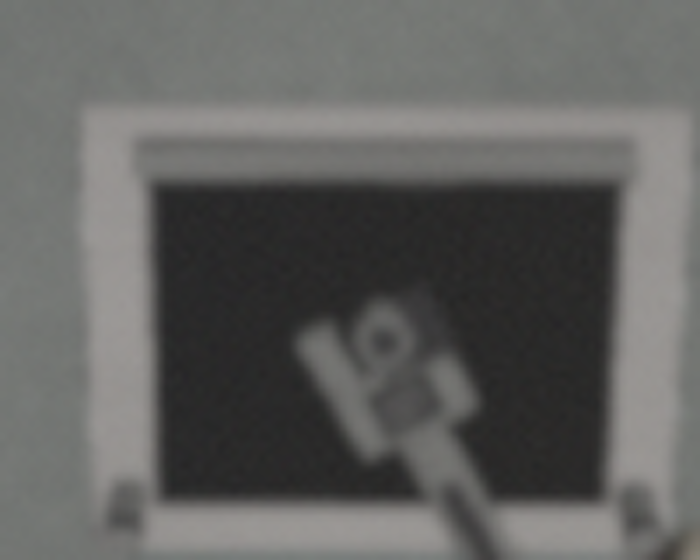

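```bash
cat > worm.py <<'E'
from geo import *
import sys
s,w,ph=float(sys.argv[1]),float(sys.argv[2]),np.radians(float(sys.argv[3]))
psi,p=az(ph); u=np.array([np.cos(psi),np.sin(psi),0])
A=wp(s,w,ph,(-33,-2,11.5)); C=A+[0,0,10]; Cend=wp(s,w,ph,(-33,-14,11.5))+[0,0,10]
print("psi",psi,"worm contact mid",C,"high end z",Cend[2])
t=C-8*u; t[2]=Cend[2]; print("start tcp",t)
plan(t[0],t[1],t[2]+8,psi)
E
python3 worm.py -5 6.6 28
```

```text
psi 0.5120342402460829 worm contact mid [557.9846069   29.38752218 154.56822665] high end z 157.2130692324948
start tcp [551.01060984  25.46790932 157.21306923]
t 18.15 tcp [438.4 -75.5 218.4] psi 0.476 z [ 0.002 -0.    -1.   ] F [0.3 0.4 0.3] gap 0.3 q [-0.44 -0.2   1.94  0.    1.4   0.65]
4 rows; roll each -0.0091
[36.6, -9.5, 13.3]
[36.7, -9.2, 13.3]
[36.7, -8.9, 13.3]
[36.8, -8.5, 13.3]
```

Call:
{"op": "jog_arm", "data": {"delta_pos": [[36,-9,5],[37,-9,14],[37,-9,17],[37,-9,17]], "roll": [-0.01,-0.01,-0.01,-0.006], "hand": [0,0,0,0], "newtons": 20}}

```text
time_s: 18.55
tool_pos: [0.552, 0.0279, 0.164]
orientation: [3.038, 0.798, 0.002]
force: [0.3, -0.7, 1.1]
finger_gap: 0.003
```

Call:
{"op": "jog_arm", "data": {"delta_pos": [[0,0,3],[0,0,1.5],[0,0,0]], "roll": [0,0,0], "hand": [0,0,0]}}

```text
time_s: 18.85
tool_pos: [0.5502, 0.0253, 0.1603]
orientation: [3.039, 0.795, 0.0]
force: [1.1, 0.4, -0.5]
finger_gap: 0.0
```

```bash
python3 worm.py -5 6.6 28;python3 snap.py w4 1
```

```text
psi 0.5120342402460829 worm contact mid [557.9846069   29.38752218 154.56822665] high end z 157.2130692324948
start tcp [551.01060984  25.46790932 157.21306923]
t 18.85 tcp [550.2  25.3 160.3] psi 0.512 z [ 0. -0. -1.] F [ 1.1  0.4 -0.5] gap 0.0 q [-0.17  0.14  1.72 -0.    1.27  0.89]
1 rows; roll each -0.0003
[0.8, 0.2, -4.9]
t 18.85 tcp [550.2  25.3 160.3] psi 0.512 z [ 0. -0. -1.] F [ 1.1  0.4 -0.5] gap 0.0 q [-0.17  0.14  1.72 -0.    1.27  0.89]
```

View pics/w4_s.png

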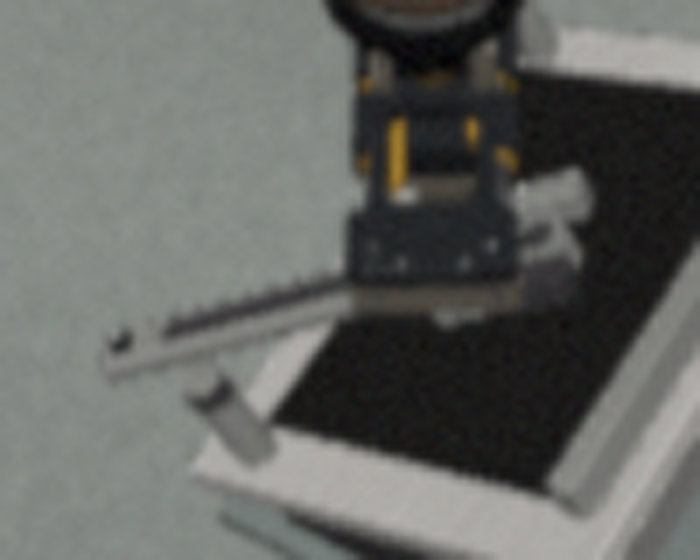

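Call:
{"op": "jog_arm", "data": {"delta_pos": [[0,0,1.5],[0,0,1.5],[0,0,0]], "roll": [0,0,0], "hand": [0,0,0]}}

```text
time_s: 19.25
tool_pos: [0.5506, 0.0244, 0.1577]
orientation: [3.039, 0.792, 0.002]
force: [0.2, -0.4, 2.1]
finger_gap: 0.004
```

Call:
{"op": "jog_arm", "data": {"delta_pos": [[0,0,1.5],[0,0,0]], "roll": [0,0], "hand": [0,0]}}

```text
time_s: 19.45
tool_pos: [0.5515, 0.0246, 0.157]
orientation: [3.038, 0.793, 0.005]
force: [0.2, -0.7, 5.7]
finger_gap: 0.002
```

Call:
{"op": "jog_arm", "data": {"delta_pos": [[0,0,1.5],[2,0,0.5],[3,0,0],[3,0,0]], "roll": [0,0,0,0], "hand": [0,0,0,0]}}

```text
time_s: 19.85
tool_pos: [0.5576, 0.0268, 0.1569]
orientation: [3.035, 0.793, -0.001]
force: [-9.5, -6.2, 18.8]
finger_gap: 0.004
```

Call:
{"op": "jog_arm", "data": {"delta_pos": [[2,0,0]], "roll": [0], "hand": [0]}}

```text
time_s: 19.95
tool_pos: [0.5596, 0.0275, 0.1571]
orientation: [3.035, 0.792, -0.0]
force: [-10.4, -6.2, 17.8]
finger_gap: 0.002
```

```bash
python3 -c "
from h import *
st()"
```

```text
t 19.95 tcp [559.6  27.5 157.1] psi 0.511 z [ 0.001 -0.005 -1.   ] F [-10.4  -6.2  17.8] gap 0.2 q [-0.16  0.17  1.7  -0.01  1.27  0.9 ]
```

Call:
{"op": "jog_arm", "data": {"delta_pos": [[0,0,-7],[-11,0,0],[0,0,5],[0,0,2],[3,0,0]], "roll": [0,0,0,0,0], "hand": [0,0,0,0,0]}}

```text
time_s: 20.45
tool_pos: [0.5511, 0.0246, 0.1559]
orientation: [3.037, 0.793, -0.004]
force: [-12.2, -4.2, 22.5]
finger_gap: 0.006
```

Call:
{"op": "jog_arm", "data": {"delta_pos": [[3,0,0],[3,0,0],[2,0,0]], "roll": [0,0,0], "hand": [0,0,0]}}

```text
time_s: 20.75
tool_pos: [0.5593, 0.0271, 0.1567]
orientation: [3.034, 0.792, -0.001]
force: [-9.4, -8.0, 21.4]
finger_gap: 0.003
```

Call:
{"op": "jog_arm", "data": {"delta_pos": [[0,0,-10],[-40,10,-40],[-40,20,-20],[-40,30,0]], "roll": [0,0,0,0], "hand": [0,0,0,0]}}

```text
time_s: 21.15
tool_pos: [0.4878, -0.0779, 0.2206]
orientation: [3.036, 0.797, 0.007]
force: [1.4, -1.1, -0.4]
finger_gap: 0.006
```

```bash
python3 snap.py w5 3;  python3 flat.py w5 28 30 ; python3 flat.py w5 28 30 top
```

```text
t 21.15 tcp [487.8 -77.9 220.6] psi 0.513 z [ 0.005 -0.001 -1.   ] F [ 1.4 -1.1 -0.4] gap 0.5 q [-0.4  -0.06  1.81  0.    1.39  0.65]
641.0025469875086 [-3.3   3.01 22.92 27.04  0.31  0.88  0.12 -0.1 ]
nut in wrench x,y 1.8681757580800973 -4.057213404383689
scene 552.5244706339024
top 22.007843088085718
85.76940829102308 [-0.9   3.4  22.67 28.4   0.7   0.    0.   -0.09]
nut in wrench x,y -0.4786495546310823 -3.485834050019641
top 21.38029189325986
```

View pics/w5_s.png

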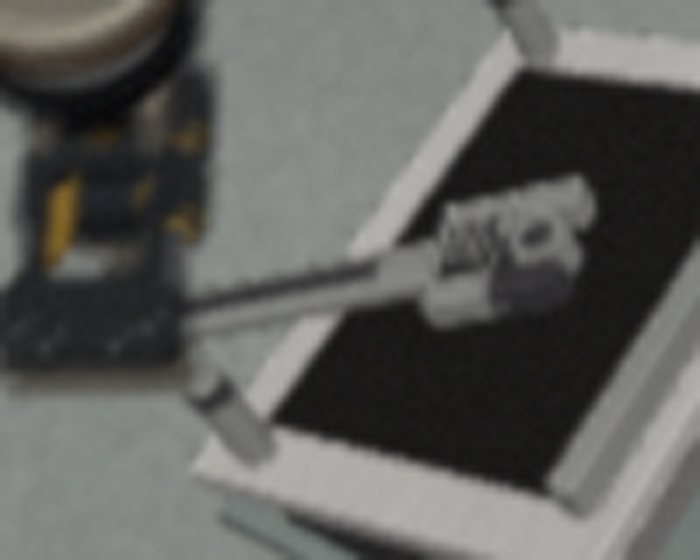

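View pics/w5_t.png

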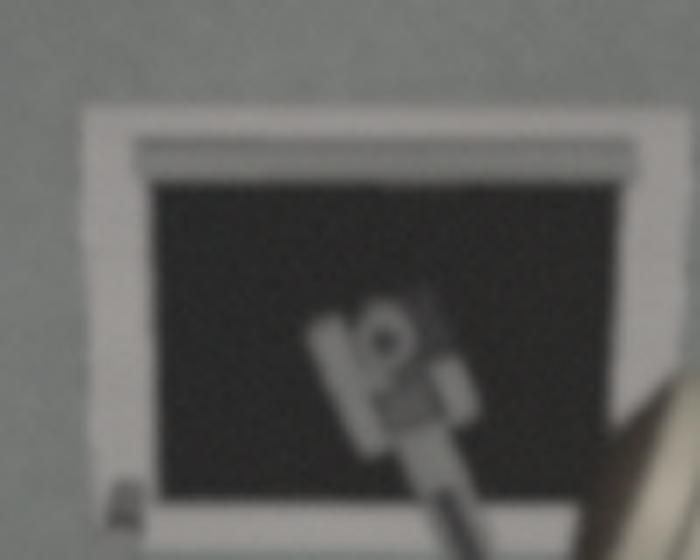

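```bash
python3 worm.py -2.2 3.2 23.5
```

```text
psi 0.4275937923012307 worm contact mid [559.30339168  28.21305344 155.28785291] high end z 157.534269091843
start tcp [552.02366212  24.89559394 157.53426909]
t 21.45 tcp [487.3 -76.5 217.3] psi 0.511 z [-0.001  0.001 -1.   ] F [0.3 0.8 0.5] gap 0.4 q [-0.4  -0.06  1.82  0.    1.38  0.66]
3 rows; roll each 0.0279
[35.3, -18.9, 17.2]
[34.8, -19.9, 17.2]
[34.2, -20.9, 17.2]
```

Call:
{"op": "jog_arm", "data": {"delta_pos": [[35,-19,10],[35,-20,20],[34,-21,21.5],[0,0,0],[0,0,6]], "roll": [0.03,0.03,0.025,0,0], "hand": [0,0,0,0,0]}}

```text
time_s: 21.95
tool_pos: [0.5522, 0.0258, 0.16]
orientation: [-3.069, -0.67, 0.001]
force: [-0.2, -0.5, 0.3]
finger_gap: 0.003
```

Call:
{"op": "jog_arm", "data": {"delta_pos": [[0,0,3],[0,0,1.2]], "roll": [0,0], "hand": [0,0]}}

```text
time_s: 22.15
tool_pos: [0.5521, 0.0242, 0.1573]
orientation: [-3.07, -0.663, -0.002]
force: [-2.1, 3.9, 4.5]
finger_gap: 0.004
```

Call:
{"op": "jog_arm", "data": {"delta_pos": [[0,0,1.5],[3,0,0.5],[3,0,0],[3,0,0],[2,0,0]], "roll": [0,0,0,0,0], "hand": [0,0,0,0,0]}}

```text
time_s: 22.65
tool_pos: [0.5609, 0.0267, 0.1569]
orientation: [3.069, 0.662, -0.004]
force: [-11.4, -1.9, 14.2]
finger_gap: 0.004
```

Call:
{"op": "jog_arm", "data": {"delta_pos": [[0,0,-7],[-11,0,0],[0,0,5],[0,0,2],[3,0,0]], "roll": [0,0,0,0,0], "hand": [0,0,0,0,0]}}

```text
time_s: 23.15
tool_pos: [0.5547, 0.0236, 0.1566]
orientation: [3.068, 0.663, 0.0]
force: [-7.2, -4.1, 15.0]
finger_gap: 0.003
```

Call:
{"op": "jog_arm", "data": {"delta_pos": [[3,0,0],[3,0,0],[2,0,0]], "roll": [0,0,0], "hand": [0,0,0]}}

```text
time_s: 23.45
tool_pos: [0.5612, 0.0252, 0.1568]
orientation: [3.065, 0.662, -0.006]
force: [-14.2, -10.3, 19.2]
finger_gap: 0.002
```

Call:
{"op": "jog_arm", "data": {"delta_pos": [[0,0,-10],[-40,20,-40],[-45,20,-20],[-45,20,0]], "roll": [0,0,0,0], "hand": [0,0,0,0]}}

```text
time_s: 23.85
tool_pos: [0.4758, -0.0733, 0.2194]
orientation: [3.067, 0.665, 0.008]
force: [0.4, -2.1, 1.1]
finger_gap: 0.004
```

```bash
python3 snap.py w6 3;  python3 flat.py w6 23 26 ; python3 flat.py w6 23 26 top
```

```text
t 23.85 tcp [475.8 -73.3 219.4] psi 0.427 z [ 0.006 -0.002 -1.   ] F [ 0.4 -2.1  1.1] gap 0.4 q [-0.4  -0.1   1.85  0.    1.38  0.74]
374.02858856729705 [-2.35  1.5  18.77 24.74  0.46  0.9  -0.38  0.29]
nut in wrench x,y 1.7370937273558815 -2.1785224736712347
scene 278.747823043767
top 23.664167993971628
88.97843716994919 [-0.37  0.87 19.21 25.34  0.21  0.03  0.04  0.41]
nut in wrench x,y 0.06140071212207726 -0.9458421488927993
top 22.21730198825741
```

View pics/w6_t.png

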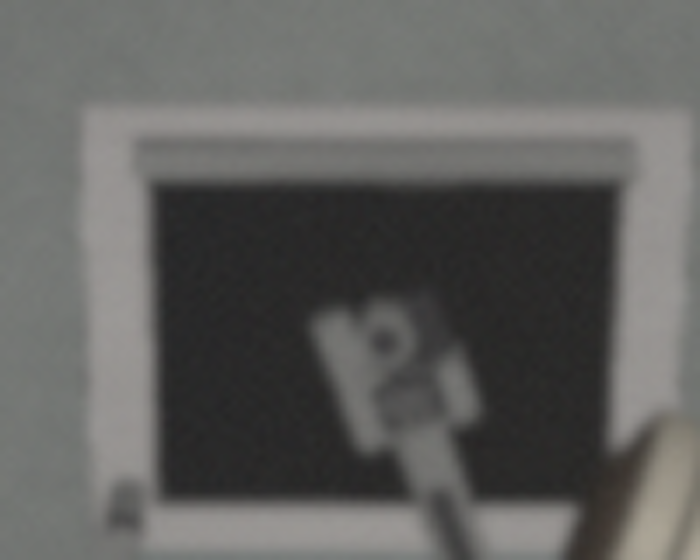

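View pics/w6_s.png

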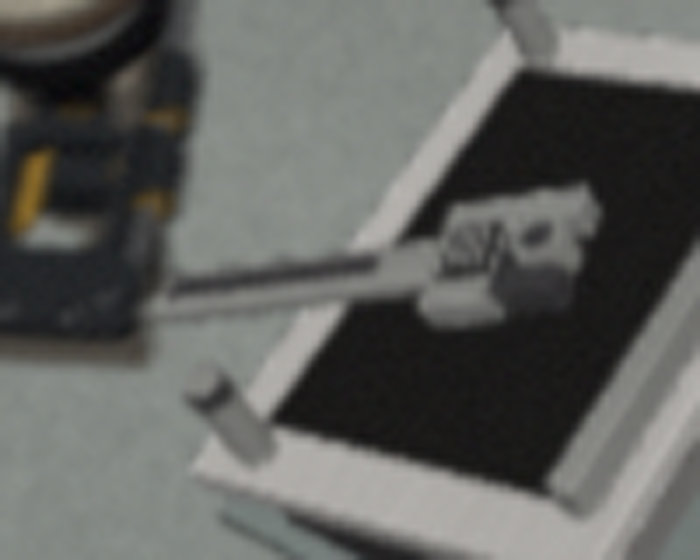

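```bash
python3 worm.py -1.3 1.2 19
```

```text
psi 0.3418344977943741 worm contact mid [559.15042532  28.57585816 155.20076952] high end z 157.03490940010434
start tcp [551.61329493  25.89413007 157.0349094 ]
t 24.15 tcp [475.3 -71.3 216.3] psi 0.426 z [-0.     0.001 -1.   ] F [-0.1  0.1 -0.8] gap -0.1 q [-0.4  -0.09  1.85  0.    1.38  0.74]
3 rows; roll each 0.0281
[36.5, -19.0, 17.1]
[36.0, -20.0, 17.1]
[35.4, -21.0, 17.1]
```

Call:
{"op": "jog_arm", "data": {"delta_pos": [[36,-19,10],[36,-20,20],[35.5,-21,21.5],[0,0,0],[0,0,6]], "roll": [0.03,0.03,0.025,0,0], "hand": [0,0,0,0,0]}}

```text
time_s: 24.65
tool_pos: [0.5517, 0.0266, 0.1584]
orientation: [-3.095, -0.539, 0.001]
force: [0.5, -0.8, 1.0]
finger_gap: 0.004
```

Call:
{"op": "jog_arm", "data": {"delta_pos": [[0,0,3],[0,0,1.5],[0,0,1.5]], "roll": [0,0,0], "hand": [0,0,0]}}

```text
time_s: 24.95
tool_pos: [0.5517, 0.0255, 0.1561]
orientation: [-3.094, -0.531, -0.004]
force: [-5.9, 5.8, 16.8]
finger_gap: 0.005
```

Call:
{"op": "jog_arm", "data": {"delta_pos": [[3,0,0],[3,0,0]], "roll": [0,0], "hand": [0,0]}}

```text
time_s: 25.15
tool_pos: [0.5549, 0.0264, 0.1562]
orientation: [-3.096, -0.532, 0.006]
force: [-15.5, 0.8, 18.1]
finger_gap: 0.005
```

Call:
{"op": "jog_arm", "data": {"delta_pos": [[3,0,0],[2,0,0]], "roll": [0,0], "hand": [0,0]}}

```text
time_s: 25.35
tool_pos: [0.5586, 0.0273, 0.1562]
orientation: [3.096, 0.532, -0.011]
force: [-19.6, -1.1, 20.9]
finger_gap: 0.004
```

Call:
{"op": "jog_arm", "data": {"delta_pos": [[0,0,-10],[-40,20,-40],[-45,25,-20],[-45,35,0],[-20,40,0]], "roll": [0,0,0,0,0], "hand": [0,0,0,0,0]}}

```text
time_s: 25.85
tool_pos: [0.4708, -0.1213, 0.2163]
orientation: [3.094, 0.532, 0.004]
force: [0.0, 0.2, -0.5]
finger_gap: 0.005
```

```bash
python3 snap.py w7 3;  python3 flat.py w7 19 25 ; python3 flat.py w7 19 25 top
```

```text
t 25.85 tcp [ 470.8 -121.3  216.3] psi 0.341 z [ 0.003 -0.002 -1.   ] F [ 0.   0.2 -0.5] gap 0.5 q [-0.5  -0.08  1.84 -0.    1.38  0.73]
179.70882685520772 [-2.26  0.9  18.34 24.84  0.54  0.89 -0.33  0.27]
nut in wrench x,y 1.8666387838576384 -1.565501008612124
scene 87.83155446600814
top 22.809439811122957
88.47440832888779 [-0.83  1.07 18.81 25.92 -0.07  0.26  0.21  0.29]
nut in wrench x,y 0.4374941493790181 -1.2841658555266715
top 22.09326228835679
```

View pics/w7_t.png

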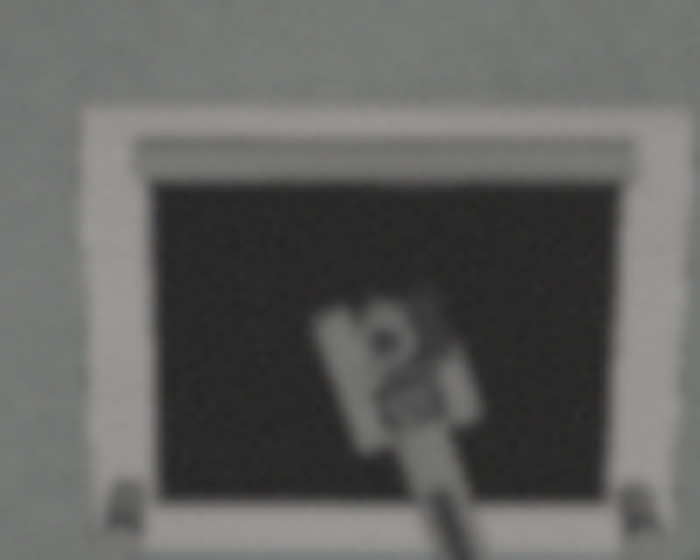

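View pics/w7_s.png

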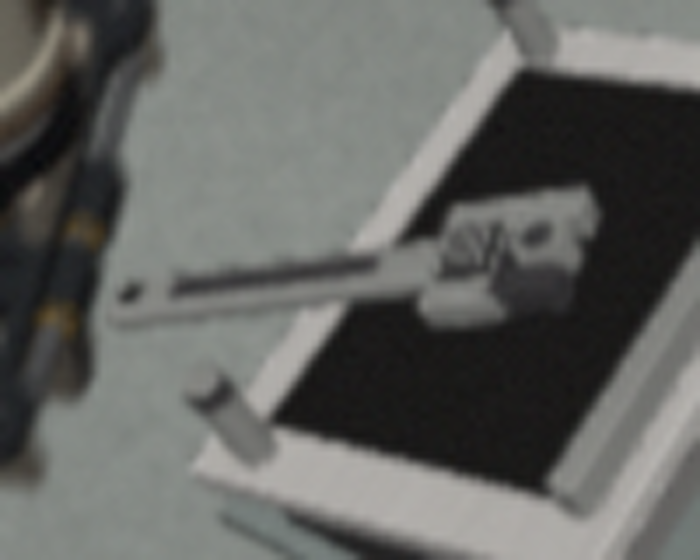

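```bash
python3 worm.py -1.5 1 18.5
```

```text
psi 0.33223148555341214 worm contact mid [558.87964602  28.65109946 155.05565838] high end z 156.84324453619925
start tcp [551.31711089  26.04187306 156.84324454]
t 26.15 tcp [ 472.6 -119.3  214.9] psi 0.341 z [ 0.001  0.    -1.   ] F [-0.4  0.2  1.3] gap 0.5 q [-0.5  -0.07  1.84  0.    1.38  0.73]
4 rows; roll each 0.0022
[30.7, -27.7, 12.5]
[30.6, -27.7, 12.5]
[30.6, -27.8, 12.5]
[30.5, -27.9, 12.5]
```

Call:
{"op": "jog_arm", "data": {"delta_pos": [[30,-28,5],[30,-28,10],[30,-28,15],[30,-28,20],[0,0,5]], "roll": [0.01,0,0,0,0], "hand": [0,0,0,0,0]}}

```text
time_s: 26.65
tool_pos: [0.5488, 0.031, 0.157]
orientation: [-3.094, -0.528, 0.005]
force: [-0.5, -1.1, -0.7]
finger_gap: 0.003
```

Call:
{"op": "jog_arm", "data": {"delta_pos": [[0,0,2.5],[0,0,1.5],[0,0,1.5]], "roll": [0,0,0], "hand": [0,0,0]}}

```text
time_s: 26.95
tool_pos: [0.549, 0.0262, 0.1556]
orientation: [-3.096, -0.516, -0.001]
force: [-5.2, 7.6, 11.0]
finger_gap: 0.006
```

Call:
{"op": "jog_arm", "data": {"delta_pos": [[2,0,0.5],[2,0,0]], "roll": [0,0], "hand": [0,0]}}

```text
time_s: 27.15
tool_pos: [0.5498, 0.0266, 0.1555]
orientation: [-3.097, -0.516, 0.011]
force: [-18.8, 3.0, 17.1]
finger_gap: 0.005
```

Call:
{"op": "jog_arm", "data": {"delta_pos": [[2,0,0],[2,0,0]], "roll": [0,0], "hand": [0,0]}}

```text
time_s: 27.35
tool_pos: [0.5523, 0.0274, 0.1558]
orientation: [-3.097, -0.516, 0.017]
force: [-22.5, 2.3, 21.3]
finger_gap: 0.007
```

```bash
cat > swing.py <<'E'
from geo import *
def tc(ph,gap=0,r=-150):
    ph=np.radians(ph); a=Ro.from_euler("z",ph).as_matrix()@np.array([1,-.5,0]); 
    psi,_=az(ph); e=wp(-a[0],-a[1],ph,(r,-12,8)); 
    return e+(18+gap)*np.array([np.sin(psi),-np.cos(psi),0])-[0,0,12],psi
def rows(p,psi,targets):
    for ph,g in targets:
        t,ps=tc(ph,g); w=t-p
        print(ph,[round(float(v),1) for v in (np.cos(psi)*w[0]+np.sin(psi)*w[1],np.sin(psi)*w[0]-np.cos(psi)*w[1],-w[2])],round(float(psi-ps),3),"tcp",np.round(t,1)); p,psi=t,ps
E
python3 - <<'E'
from swing import *
t,psi=tc(18.5,25); print(t,psi)
plan(t[0],t[1],t[2]+60,psi)
rows(t,psi,[(18.5,2)]+[(f,0) for f in range(16,-32,-3)])
E
```

```text
[478.34819969 -56.63237957  79.54982489] 0.33223148555341214
t 27.35 tcp [552.3  27.4 155.8] psi 0.33 z [-0.011  0.    -1.   ] F [-22.5   2.3  21.3] gap 0.6 q [-0.17  0.16  1.71 -0.    1.28  1.07]
3 rows; roll each -0.0007
[-32.4, 18.5, 5.4]
[-32.4, 18.5, 5.4]
[-32.4, 18.5, 5.4]
18.5 [-0.0, -23.0, -0.0] 0.0 tcp [470.8 -34.9  79.5]
16 [-0.7, -8.5, 1.1] 0.048 tcp [467.4 -27.1  78.4]
13 [-0.9, -7.9, 1.2] 0.058 tcp [464.4 -19.8  77.2]
10 [-1.0, -7.9, 1.0] 0.059 tcp [461.6 -12.3  76.2]
7 [-1.1, -7.9, 0.8] 0.059 tcp [459.3  -4.7  75.4]
4 [-1.2, -7.9, 0.6] 0.059 tcp [457.2   3.1  74.7]
1 [-1.3, -7.9, 0.4] 0.059 tcp [455.6  11.   74.3]
-2 [-1.4, -7.9, 0.3] 0.059 tcp [454.3  18.9  74. ]
-5 [-1.5, -7.9, 0.1] 0.059 tcp [453.3  27.   74. ]
-8 [-1.6, -7.9, -0.1] 0.059 tcp [452.8  35.1  74.1]
-11 [-1.7, -7.9, -0.3] 0.059 tcp [452.6  43.2  74.4]
-14 [-1.8, -7.9, -0.5] 0.059 tcp [452.8  51.3  75. ]
-17 [-1.9, -7.9, -0.7] 0.058 tcp [453.4  59.3  75.7]
-20 [-1.9, -7.9, -0.9] 0.058 tcp [454.4  67.4  76.6]
-23 [-2.0, -7.8, -1.1] 0.057 tcp [455.8  75.3  77.7]
-26 [-2.1, -7.8, -1.3] 0.057 tcp [457.5  83.2  79. ]
-29 [-2.1, -7.7, -1.5] 0.056 tcp [459.6  90.9  80.4]
```

```bash
sed -i 's/r=-150/r=-170/' swing.py
python3 - <<'E'
from swing import *
t,psi=tc(18.5,25); print(t,psi)
plan(t[0],t[1],170,psi)
rows(t,psi,[(18.5,2)]+[(f,0) for f in range(16,-32,-3)])
E
```

```text
[461.41897899 -62.47330047  70.64560512] 0.33223148555341214
t 27.35 tcp [552.3  27.4 155.8] psi 0.33 z [-0.011  0.    -1.   ] F [-22.5   2.3  21.3] gap 0.6 q [-0.17  0.16  1.71 -0.    1.28  1.07]
3 rows; roll each -0.0007
[-38.4, 18.5, -4.7]
[-38.4, 18.5, -4.7]
[-38.4, 18.5, -4.7]
18.5 [-0.0, -23.0, -0.0] 0.0 tcp [453.9 -40.7  70.6]
16 [-0.6, -9.4, 1.3] 0.048 tcp [450.3 -32.1  69.4]
13 [-0.8, -8.9, 1.3] 0.058 tcp [447.  -23.7  68.1]
10 [-0.9, -8.9, 1.1] 0.059 tcp [444.1 -15.2  66.9]
7 [-1.0, -9.0, 0.9] 0.059 tcp [441.7  -6.6  66. ]
4 [-1.1, -9.0, 0.7] 0.059 tcp [439.6   2.2  65.4]
1 [-1.2, -9.0, 0.5] 0.059 tcp [437.9  11.2  64.9]
-2 [-1.4, -9.0, 0.2] 0.059 tcp [436.7  20.2  64.6]
-5 [-1.5, -9.0, 0.0] 0.059 tcp [435.8  29.2  64.6]
-8 [-1.6, -9.0, -0.2] 0.059 tcp [435.4  38.4  64.8]
-11 [-1.7, -9.0, -0.4] 0.059 tcp [435.4  47.5  65.2]
-14 [-1.8, -9.0, -0.6] 0.059 tcp [435.9  56.6  65.9]
-17 [-1.9, -8.9, -0.9] 0.058 tcp [436.7  65.7  66.7]
-20 [-2.0, -8.9, -1.1] 0.058 tcp [438.   74.7  67.8]
-23 [-2.1, -8.8, -1.3] 0.057 tcp [439.8  83.6  69.1]
-26 [-2.1, -8.8, -1.5] 0.057 tcp [441.9  92.4  70.5]
-29 [-2.2, -8.8, -1.7] 0.056 tcp [444.5 101.1  72.2]
```

Call:
{"op": "jog_arm", "data": {"delta_pos": [[0,0,-15],[-30,15,-5]], "roll": [0,0], "hand": [0,0]}}

```text
time_s: 27.55
tool_pos: [0.5355, 0.0036, 0.1764]
orientation: [3.096, 0.519, 0.009]
force: [0.6, -0.3, 0.9]
finger_gap: 0.005
```

Run:
```python
from swing import *
t,psi=tc(18.5,25); 
plan(t[0],t[1],t[2]+50,psi)
```

```text
t 27.55 tcp [535.5   3.6 176.4] psi 0.332 z [ 0.006 -0.001 -1.   ] F [ 0.6 -0.3  0.9] gap 0.5 q [-0.22  0.08  1.76  0.    1.3   1.02]
3 rows; roll each -0.0001
[-30.5, 12.8, 18.6]
[-30.5, 12.8, 18.6]
[-30.5, 12.8, 18.6]
```

Call:
{"op": "jog_arm", "data": {"delta_pos": [[-35,20,0],[-32,18,15],[-25,0,30],[0,0,35],[0,0,22]], "roll": [0,0,0,0,0], "hand": [0,0,0,0,0]}}

```text
time_s: 28.05
tool_pos: [0.4574, -0.0633, 0.0707]
orientation: [3.099, 0.513, 0.0]
force: [0.2, -0.3, 0.0]
finger_gap: 0.007
```

```bash
sed -i 's/-\[0,0,12\]/-[0,0,8]/' swing.py
python3 - <<'E'
from swing import *
t,psi=tc(18.5,2); 
plan(t[0],t[1],t[2],psi,10)
E
python3 snap.py w8 1
```

```text
t 28.05 tcp [457.4 -63.3  70.7] psi 0.328 z [ 0.    -0.001 -1.   ] F [ 0.2 -0.3  0. ] gap 0.6 q [-0.4   0.03  2.04 -0.    1.07  0.84]
3 rows; roll each -0.0014
[1.3, -7.5, -1.3]
[1.3, -7.5, -1.3]
[1.3, -7.5, -1.3]
t 28.05 tcp [457.4 -63.3  70.7] psi 0.328 z [ 0.    -0.001 -1.   ] F [ 0.2 -0.3  0. ] gap 0.6 q [-0.4   0.03  2.04 -0.    1.07  0.84]
```

View pics/w8_s.png

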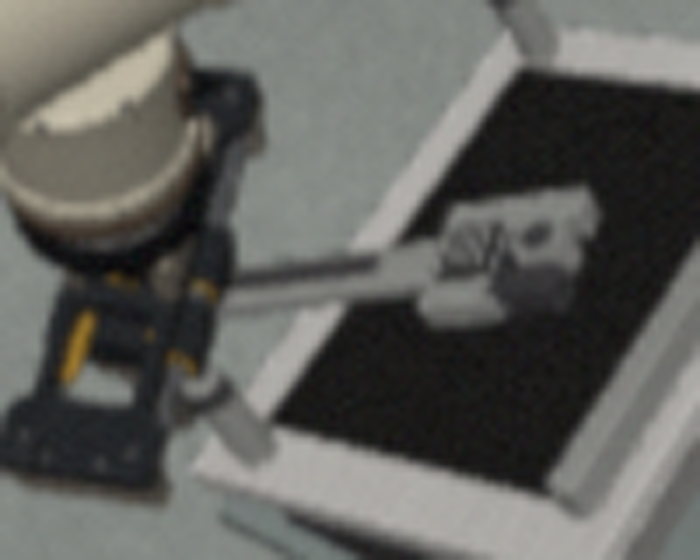

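Finger is to the right of the handle and clear of the pillar (crop (225, 410)). I'll approach and start the swing.

Call:
{"op": "jog_arm", "data": {"delta_pos": [[1,-8,-2],[1,-8,-2],[1,-7,0],[0,-5,1]], "roll": [0,0,0,0.03], "hand": [0,0,0,0]}}

```text
time_s: 28.55
tool_pos: [0.4535, -0.034, 0.0763]
orientation: [3.104, 0.471, 0.005]
force: [0.1, -4.1, 2.5]
finger_gap: 0.005
```

Call:
{"op": "jog_arm", "data": {"delta_pos": [[-0.6,-8,1],[-0.8,-9,1],[-1,-9,1]], "roll": [0.05,0.06,0.06], "hand": [0,0,0]}}

```text
time_s: 28.85
tool_pos: [0.4448, -0.0098, 0.073]
orientation: [3.133, 0.203, 0.005]
force: [1.5, -2.7, -0.4]
finger_gap: 0.003
```

```bash
python3 - <<'E'
from swing import *
o,R=st(); p=o["tool_pos"]*1000
for f in (16,13,10,7,4): print(f,tc(f))
E
python3 snap.py w9 1; python3 flat.py w9 10 24.5 top
```

```text
t 28.85 tcp [444.8  -9.8  73. ] psi 0.129 z [ 0.003 -0.002 -1.   ] F [ 1.5 -2.7 -0.4] gap 0.3 q [-0.29 -0.02  2.08 -0.    1.07  1.15]
16 (array([450.27199325, -32.05909804,  73.38198536]), np.float64(0.28401412094685435))
13 (array([447.02000434, -23.73590756,  72.05599882]), np.float64(0.225748602545406))
10 (array([444.1485877 , -15.23011747,  70.94108472]), np.float64(0.16710963723790387))
7 (array([441.66751353,  -6.56358675,  70.04029895]), np.float64(0.10817596878140341))
4 (array([439.58574058,   2.24103891,  69.3561105 ]), np.float64(0.049032054332585395))
t 28.85 tcp [444.8  -9.8  73. ] psi 0.129 z [ 0.003 -0.002 -1.   ] F [ 1.5 -2.7 -0.4] gap 0.3 q [-0.29 -0.02  2.08 -0.    1.07  1.15]
94.74290319899036 [-0.36  0.97  9.46 24.05  0.12  0.16 -0.17 -0.17]
nut in wrench x,y 0.19755177151293685 -1.0128745935045464
top 23.67355162246346
```

View pics/w9_s.png

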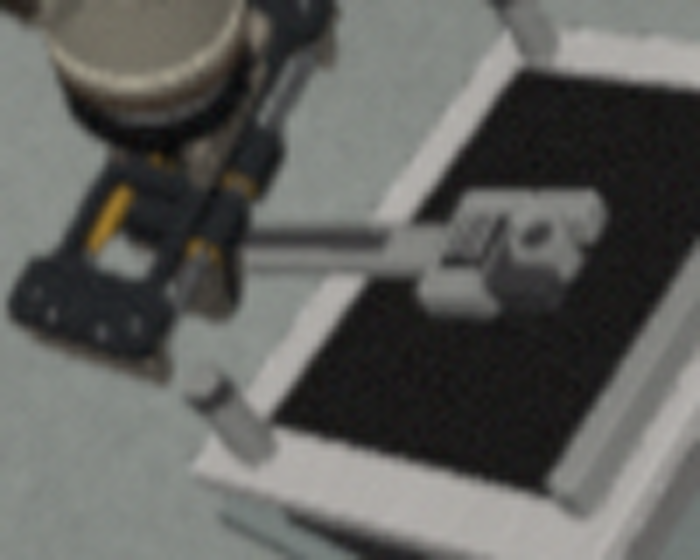

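Call:
{"op": "jog_arm", "data": {"delta_pos": [[-2,-9,1.5],[-2,-9,1.2],[-1.5,-9,0.8],[-1.5,-9,0.5],[-1.5,-9,0.2]], "roll": [0.059,0.059,0.059,0.059,0.059], "hand": [0,0,0,0,0]}}

```text
time_s: 29.45
tool_pos: [0.437, 0.0337, 0.0695]
orientation: [3.128, -0.258, 0.008]
force: [0.7, -5.5, 5.0]
finger_gap: 0.006
```

Run:
```python
from swing import *
o,R=st(); psi=np.arctan2(R[1,0],R[0,0])
rows(o["tool_pos"]*1000,psi,[(f,0) for f in (-11,-14,-17,-20,-23)])
```

```text
t 29.45 tcp [437.   33.7  69.5] psi -0.164 z [ 0.005 -0.003 -1.   ] F [ 0.7 -5.5  5. ] gap 0.6 q [-0.2  -0.03  2.1  -0.    1.06  1.54]
-11 [-3.8, -13.3, 0.3] 0.082 tcp [435.4  47.5  69.2]
-14 [-1.8, -9.0, -0.6] 0.059 tcp [435.9  56.6  69.9]
-17 [-1.9, -8.9, -0.9] 0.058 tcp [436.7  65.7  70.7]
-20 [-2.0, -8.9, -1.1] 0.058 tcp [438.   74.7  71.8]
-23 [-2.1, -8.8, -1.3] 0.057 tcp [439.8  83.6  73.1]
```

Call:
{"op": "jog_arm", "data": {"delta_pos": [[-3,-9,0],[-2.5,-9,-0.5],[-2,-9,-0.8],[-2,-9,-1]], "roll": [0.065,0.06,0.06,0.058], "hand": [0,0,0,0]}}

```text
time_s: 29.85
tool_pos: [0.4358, 0.0715, 0.0709]
orientation: [3.075, -0.635, 0.005]
force: [0.2, -4.2, 0.9]
finger_gap: 0.004
```

Call:
{"op": "jog_arm", "data": {"delta_pos": [[-2,-6,-1],[-2,-6,-1]], "roll": [0.04,0.04], "hand": [0,0]}}

```text
time_s: 30.05
tool_pos: [0.4368, 0.0842, 0.0726]
orientation: [3.048, -0.756, 0.003]
force: [0.1, -3.6, -0.2]
finger_gap: 0.004
```

```bash
python3 - <<'E'
from swing import *
o,R=st(); psi=np.arctan2(R[1,0],R[0,0])
rows(o["tool_pos"]*1000,psi,[(f,0) for f in (-20,-23,-26,-29)])
E
python3 snap.py wa 1; python3 flat.py wa -19 24.5 top
```

```text
t 30.05 tcp [436.8  84.2  72.6] psi -0.486 z [ 0.002 -0.002 -1.   ] F [ 0.1 -3.6 -0.2] gap 0.4 q [-0.08 -0.02  2.08 -0.    1.07  1.98]
-20 [5.6, 7.8, 0.9] -0.065 tcp [438.   74.7  71.8]
-23 [-2.1, -8.8, -1.3] 0.057 tcp [439.8  83.6  73.1]
-26 [-2.1, -8.8, -1.5] 0.057 tcp [441.9  92.4  74.5]
-29 [-2.2, -8.8, -1.7] 0.056 tcp [444.5 101.1  76.2]
t 30.05 tcp [436.8  84.2  72.6] psi -0.486 z [ 0.002 -0.002 -1.   ] F [ 0.1 -3.6 -0.2] gap 0.4 q [-0.08 -0.02  2.08 -0.    1.07  1.98]
90.62045372988548 [  0.82   0.07 -22.45  24.74   0.45   0.08   0.23   0.15]
nut in wrench x,y -0.7326140093707435 -0.38083099556847655
top 22.61891566908856
```

View pics/wa_s.png

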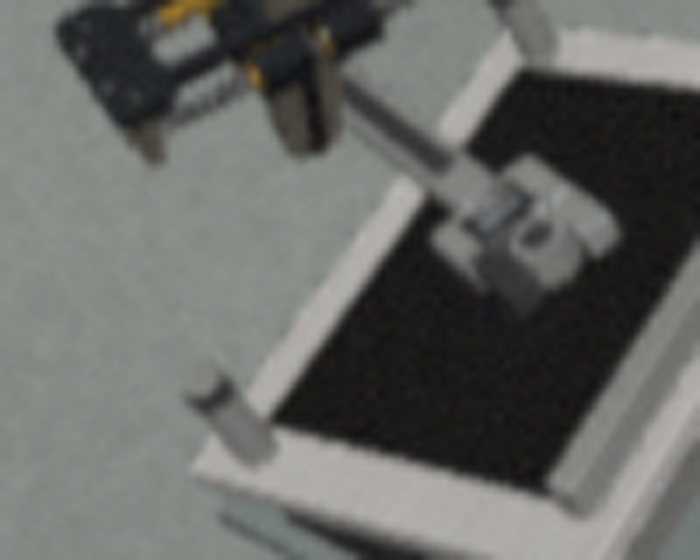

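Swing is going well at about −22.5°, with light force. I continue until the stop shows in the force.

Call:
{"op": "jog_arm", "data": {"delta_pos": [[0,-5,-1],[0,-5,-1]], "roll": [0.03,0.03], "hand": [0,0]}}

```text
time_s: 30.35
tool_pos: [0.4388, 0.0925, 0.0734]
orientation: [3.023, -0.845, -0.007]
force: [-6.6, -5.5, 1.8]
finger_gap: 0.004
```

Call:
{"op": "jog_arm", "data": {"delta_pos": [[-1,-4,-0.8],[-1,-4,-0.8]], "roll": [0.025,0.025], "hand": [0,0]}}

```text
time_s: 30.55
tool_pos: [0.4411, 0.1002, 0.0748]
orientation: [3.0, -0.92, -0.007]
force: [-7.4, -5.6, 2.7]
finger_gap: 0.009
```

Call:
{"op": "jog_arm", "data": {"delta_pos": [[-1,-3,-0.7],[-1,-3,-0.7]], "roll": [0.02,0.02], "hand": [0,0]}}

```text
time_s: 30.75
tool_pos: [0.4431, 0.1063, 0.0762]
orientation: [2.981, -0.98, -0.006]
force: [-3.9, -4.2, 0.9]
finger_gap: 0.004
```

```bash
python3 snap.py wb 1; python3 flat.py wb -28 24.5 top
```

```text
t 30.75 tcp [443.1 106.3  76.2] psi -0.635 z [-0.005 -0.002 -1.   ] F [-3.9 -4.2  0.9] gap 0.3 q [-0.03  0.01  2.05 -0.    1.09  2.18]
72.79440943012789 [  0.52  -0.07 -30.2   23.95   0.43   0.05   0.56  -0.11]
nut in wrench x,y -0.48108942893473244 -0.20206806333298657
top 18.134763796820483
```

View pics/wb_s.png

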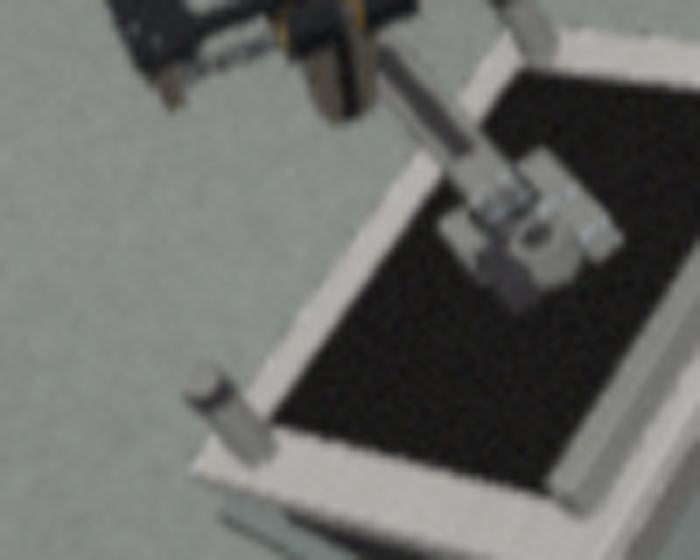

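Call:
{"op": "jog_arm", "data": {"delta_pos": [[-1,-3,-0.7],[-1,-3,-0.7]], "roll": [0.02,0.02], "hand": [0,0]}}

```text
time_s: 31.05
tool_pos: [0.4453, 0.1124, 0.0776]
orientation: [2.961, -1.04, -0.006]
force: [-4.3, -4.0, 0.7]
finger_gap: 0.004
```

Call:
{"op": "jog_arm", "data": {"delta_pos": [[-1,-3,-0.7],[-1,-3,-0.7]], "roll": [0.02,0.02], "hand": [0,0]}}

```text
time_s: 31.25
tool_pos: [0.4478, 0.1183, 0.0791]
orientation: [2.94, -1.099, -0.005]
force: [-4.0, -4.2, 1.9]
finger_gap: 0.003
```

```bash
python3 - <<'E'
from swing import *
for f in (-29,-32,-35,-38): print(f,np.round(tc(f)[0],1))
E
python3 snap.py wc 2; python3 flat.py wc -33 24.5 top;python3 flat.py wc -33 24.5
```

```text
-29 [444.5 101.1  76.2]
-32 [447.5 109.6  78.1]
-35 [450.9 117.9  80.2]
-38 [454.6 125.9  82.5]
t 31.25 tcp [447.8 118.3  79.1] psi -0.715 z [-0.004 -0.002 -1.   ] F [-4.  -4.2  1.9] gap 0.3 q [-0.    0.03  2.02 -0.    1.09  2.28]
76.60911343797648 [  1.27   0.89 -34.12  23.63   0.51   0.34  -1.03   0.12]
nut in wrench x,y -0.5516028887621565 -1.4469337621902352
top 18.971384291678614
154.59131394537238 [ -0.98   0.17 -34.    25.09   0.69   0.78  -0.1    0.  ]
nut in wrench x,y 0.904471400002686 0.4050476426158029
scene 71.87820002216284
top 20.54035398761765
```

View pics/wc_t.png

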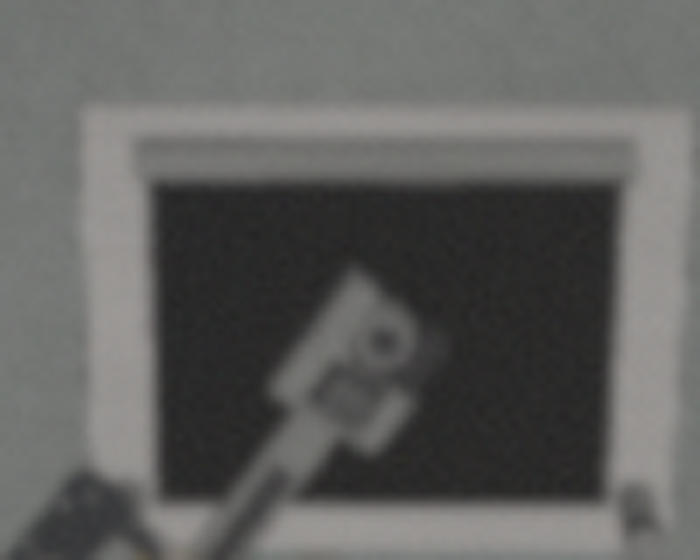

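View pics/wc_s.png

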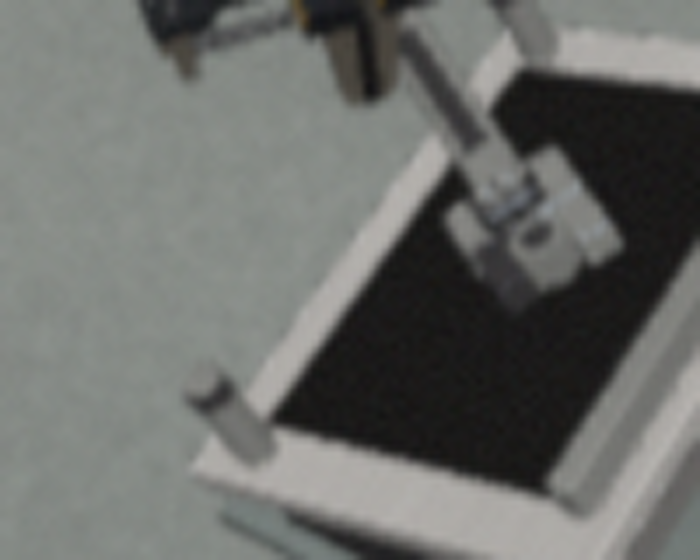

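Call:
{"op": "jog_arm", "data": {"delta_pos": [[0,-3,-0.8],[0,-3,-0.8],[-0.5,-2,-0.5]], "roll": [0.02,0.02,0.015], "hand": [0,0,0]}}

```text
time_s: 31.75
tool_pos: [0.451, 0.1248, 0.0804]
orientation: [2.907, -1.179, -0.011]
force: [-9.8, -3.9, 2.4]
finger_gap: -0.001
```

Call:
{"op": "jog_arm", "data": {"delta_pos": [[0,-3,-0.8],[-0.5,-2,-0.5]], "roll": [0.02,0.015], "hand": [0,0]}}

```text
time_s: 31.95
tool_pos: [0.4528, 0.1283, 0.0811]
orientation: [2.884, -1.229, -0.015]
force: [-13.2, -7.7, 2.9]
finger_gap: 0.003
```

Call:
{"op": "jog_arm", "data": {"delta_pos": [[0,-2,-0.4],[0,-1,0]], "roll": [0,0], "hand": [0,0]}}

```text
time_s: 32.15
tool_pos: [0.4546, 0.1305, 0.0813]
orientation: [2.885, -1.228, -0.017]
force: [-13.0, -6.0, 2.0]
finger_gap: 0.005
```

```bash
python3 snap.py wd 2; python3 flat.py wd -36 24.5 top;python3 flat.py wd -36 24.5
```

```text
t 32.15 tcp [454.6 130.5  81.3] psi -0.805 z [-0.012 -0.002 -1.   ] F [-13.  -6.   2.] gap 0.5 q [ 0.02  0.06  1.99 -0.    1.11  2.4 ]
74.13306035620303 [ 6.400e-01  2.100e-01 -3.875e+01  2.349e+01  4.500e-01  1.300e-01
  2.000e-02 -3.100e-01]
nut in wrench x,y -0.36681023620074704 -0.5591039387640075
top 18.49380406689708
154.67570216360218 [-9.900e-01  3.200e-01 -3.843e+01  2.477e+01  7.200e-01  7.100e-01
  8.000e-02  2.000e-02]
nut in wrench x,y 0.9784905273686036 0.3648818471673678
scene 74.12578086039444
top 20.00771565618603
```

View pics/wd_s.png

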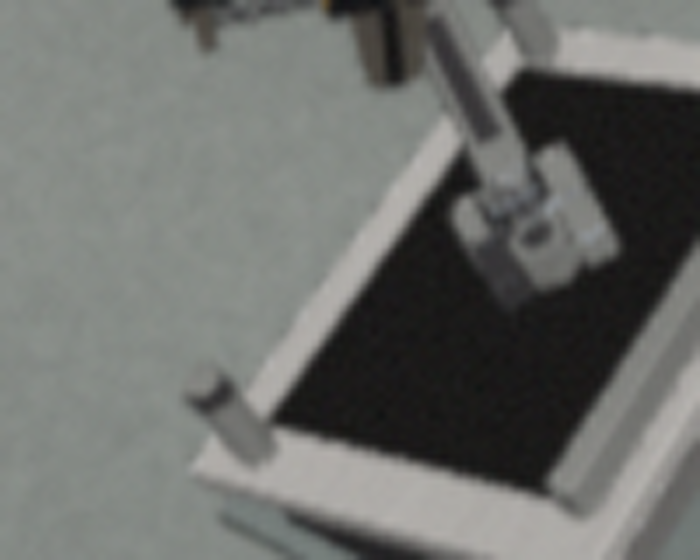

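Call:
{"op": "jog_arm", "data": {"delta_pos": [[0,-2,-0.5],[0,-2,-0.5],[0,0,0]], "roll": [0,0,0], "hand": [0,0,0]}}

```text
time_s: 32.65
tool_pos: [0.4571, 0.1337, 0.0819]
orientation: [2.885, -1.228, -0.018]
force: [-13.6, -3.4, 1.0]
finger_gap: -0.001
```

```bash
python3 snap.py we 2; python3 flat.py we -38 24.5 top;python3 flat.py we -38 24.5
```

```text
t 32.65 tcp [457.1 133.7  81.9] psi -0.805 z [-0.013 -0.001 -1.   ] F [-13.6  -3.4   1. ] gap -0.1 q [ 0.03  0.06  1.98 -0.    1.11  2.41]
82.40294814472404 [  0.49   0.29 -40.53  22.88   0.48   0.2   -0.31  -0.47]
nut in wrench x,y -0.1876176859570887 -0.5412137274941289
top 20.528063445775313
160.3616641456881 [-1.210e+00  3.500e-01 -3.981e+01  2.486e+01  6.500e-01  7.900e-01
 -3.000e-02  3.000e-02]
nut in wrench x,y 1.1492514224999424 0.507945884257168
scene 72.51708084881382
top 21.829317276742643
```

Call:
{"op": "jog_arm", "data": {"delta_pos": [[-2,-3,-0.8],[-2,-3,-0.8],[0,0,0]], "roll": [0.01,0.01,0], "hand": [0,0,0]}}

```text
time_s: 33.15
tool_pos: [0.4618, 0.1413, 0.0847]
orientation: [2.876, -1.26, -0.008]
force: [-4.6, -1.6, -1.0]
finger_gap: 0.004
```

```bash
python3 snap.py wf 2; python3 flat.py wf -40 24.5 top;python3 flat.py wf -40 24.5
```

```text
t 33.15 tcp [461.8 141.3  84.7] psi -0.826 z [-0.005  0.    -1.   ] F [-4.6 -1.6 -1. ] gap 0.4 q [0.05 0.07 1.97 0.   1.11 2.44]
79.33696429311492 [  0.32   0.63 -43.56  24.16   0.45   0.09   0.14  -0.15]
nut in wrench x,y 0.20207081987824857 -0.6768459737569054
top 19.802579706818175
159.2331259273351 [-1.280e+00  6.000e-01 -4.318e+01  2.434e+01  7.600e-01  8.000e-01
  2.000e-02 -2.000e-02]
nut in wrench x,y 1.3387994049006364 0.4404747085353621
scene 74.40264624582767
top 21.05526228558352
```

View pics/wf_s.png

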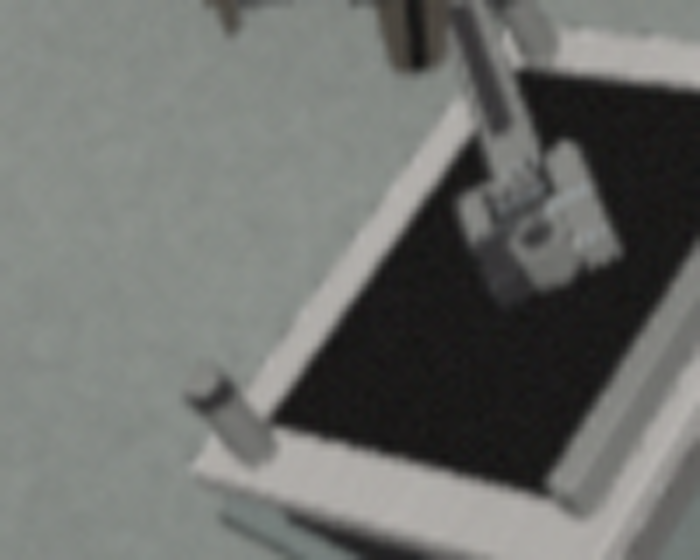

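View pics/wf_t.png

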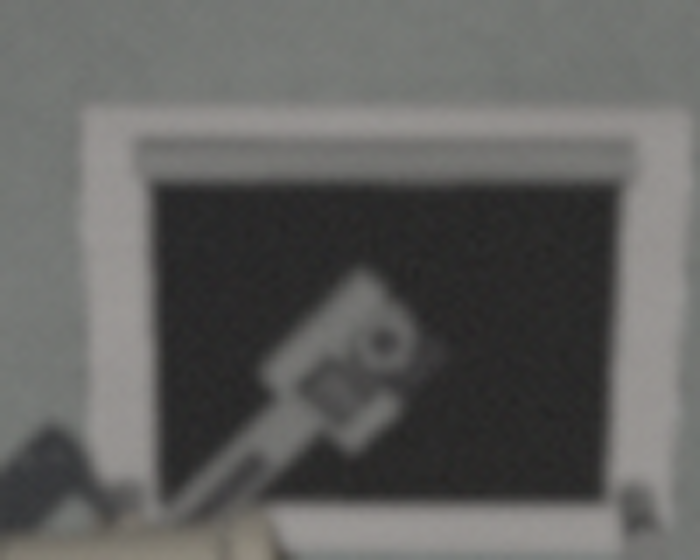

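```bash
cat > hexfit.py <<'E'
import sys
from flat import *
n=sys.argv[1]; ph=float(sys.argv[2])
img=np.load(f"{n}_scene.npy"); k="scene"; c=cams[k]; box=(187,213,303,329)
out=[]
for d in range(-30,30,4):
    f=lambda p:cost(c,img,items(c,k,p[0],p[1],np.radians(p[2]),p[3],np.radians(ph+d)),box,p[4:6],.7)+.3*(p[4:6]**2).sum()
    best=None
    x0=np.array([-1,.3,ph,24.5,.7,.8]);S=np.vstack([x0,x0+np.diag([3,3,3,1,.7,.7])])
    r=minimize(f,x0,method="Nelder-Mead",options=dict(initial_simplex=S,maxfev=300)); out.append((d,round(r.fun,1),np.round(r.x,1).tolist()))
for o in out: print(*o)
E
(python3 hexfit.py w7 18.5 > a1 & python3 hexfit.py wf -43.3 > a2 & python3 hexfit.py w1 26 > a3 & wait); for f in a1 a2 a3; do echo; cat $f; done
python3 - <<'E'
import numpy as np,cv2
a=[cv2.resize(np.load(f"{n}_scene.npy")[185:215,300:332,::-1],None,fx=12,fy=12,interpolation=cv2.INTER_CUBIC) for n in ("w7","wf")]
cv2.imwrite("pics/nn.png",np.clip(np.hstack(a)*1.3,0,255).astype(np.uint8))
E
```

```text
-30 124.4 [-3.3, 1.1, 18.9, 24.9, 0.6, 1.0]
-26 123.4 [-3.1, 1.2, 18.7, 24.9, 0.7, 0.9]
-22 123.3 [-2.7, 1.4, 18.6, 24.7, 0.7, 0.8]
-18 124.4 [-2.7, 1.2, 18.6, 25.1, 0.7, 0.9]
-14 124.4 [-3.2, 1.1, 18.7, 25.1, 0.7, 1.0]
-10 123.7 [-3.2, 0.8, 18.7, 25.2, 0.6, 1.0]
-6 122.9 [-3.4, 1.3, 18.4, 24.8, 0.7, 0.9]
-2 123.0 [-3.1, 1.1, 18.4, 24.9, 0.7, 1.0]
2 123.8 [-3.3, 1.0, 19.0, 25.1, 0.5, 1.0]
6 123.4 [-3.1, 0.9, 18.7, 25.3, 0.6, 1.0]
10 122.0 [-3.2, 0.9, 18.4, 24.9, 0.6, 1.0]
14 123.4 [-2.9, 1.1, 18.8, 25.3, 0.6, 0.9]
18 124.1 [-3.0, 1.0, 18.8, 25.3, 0.6, 1.0]
22 124.4 [-2.9, 1.4, 19.0, 25.0, 0.7, 0.8]
26 124.2 [-3.1, 1.3, 19.1, 25.0, 0.6, 0.9]

-30 122.1 [-1.6, 0.4, -43.2, 25.5, 0.5, 0.6]
-26 121.1 [-1.1, 0.5, -42.7, 25.4, 0.4, 0.6]
-22 122.1 [-1.3, 0.7, -42.8, 25.3, 0.3, 0.6]
-18 122.4 [-1.5, 0.6, -42.9, 25.4, 0.4, 0.7]
-14 121.3 [-1.4, 0.3, -42.8, 25.4, 0.4, 0.7]
-10 121.9 [-1.8, 0.5, -43.3, 25.4, 0.5, 0.7]
-6 121.3 [-1.8, 0.5, -43.1, 25.4, 0.4, 0.7]
-2 119.9 [-1.6, 0.2, -43.3, 25.4, 0.4, 0.7]
2 119.2 [-1.8, 0.4, -43.3, 25.3, 0.4, 0.7]
6 118.2 [-1.6, 1.0, -42.8, 24.9, 0.5, 0.6]
10 119
[... 178 characters left out ...]
 [-1.8, 0.9, -42.8, 25.3, 0.4, 0.7]

-30 130.7 [-14.8, 1.7, 24.6, 27.4, 0.4, 0.7]
-26 130.9 [-14.3, 1.4, 24.7, 27.4, 0.3, 0.7]
-22 131.0 [-14.5, 1.4, 24.5, 26.8, 0.3, 0.7]
-18 130.6 [-14.4, 2.0, 25.1, 26.7, 0.4, 0.7]
-14 131.5 [-15.2, 2.5, 24.5, 26.2, 0.6, 0.7]
-10 128.0 [-14.3, 1.7, 24.5, 26.5, 0.4, 0.7]
-6 126.7 [-14.3, 1.2, 24.5, 25.9, 0.3, 0.7]
-2 127.6 [-14.7, 1.8, 25.4, 26.9, 0.4, 0.7]
2 126.4 [-14.4, 1.2, 24.8, 26.4, 0.3, 0.7]
6 127.7 [-14.1, 1.4, 24.7, 26.5, 0.3, 0.6]
10 127.6 [-14.6, 1.4, 24.5, 26.9, 0.4, 0.7]
14 129.3 [-14.9, 1.9, 24.5, 26.1, 0.5, 0.7]
18 130.2 [-14.7, 1.8, 24.4, 26.1, 0.5, 0.6]
22 130.5 [-15.3, 1.5, 24.6, 27.5, 0.4, 0.8]
26 131.8 [-14.6, 1.9, 24.6, 26.4, 0.5, 0.7]
```

View pics/nn.png

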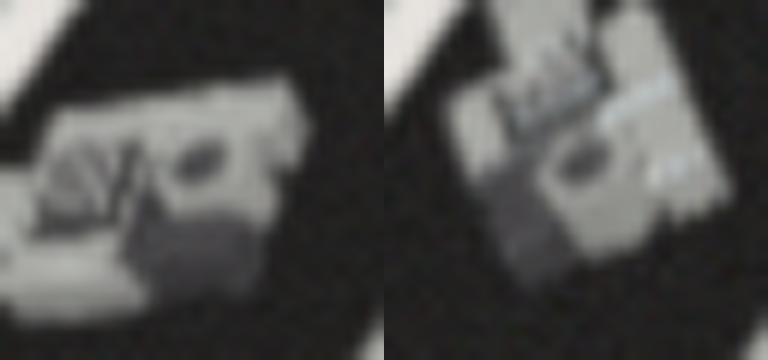

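Call:
{"op": "jog_arm", "data": {"delta_pos": [[-1,-3,-0.8],[-1,-3,-0.8]], "roll": [0.02,0.02], "hand": [0,0]}}

```text
time_s: 33.55
tool_pos: [0.4645, 0.1463, 0.0861]
orientation: [2.848, -1.318, -0.009]
force: [-6.8, -2.9, -1.9]
finger_gap: 0.007
```

Call:
{"op": "jog_arm", "data": {"delta_pos": [[0,0,0]], "roll": [0], "hand": [0]}}

```text
time_s: 33.65
tool_pos: [0.4649, 0.1468, 0.0863]
orientation: [2.85, -1.317, -0.008]
force: [-5.2, -1.5, -1.3]
finger_gap: 0.009
```

```bash
python3 snap.py wg 2; python3 flat.py wg -43 24.5 top;python3 flat.py wg -43 24.5
```

```text
t 33.65 tcp [464.9 146.8  86.3] psi -0.866 z [-0.006  0.    -1.   ] F [-5.2 -1.5 -1.3] gap 0.9 q [0.06 0.08 1.95 0.   1.11 2.49]
85.11949074987307 [ -0.21   1.49 -45.61  25.49   0.41   0.25   0.51  -0.27]
nut in wrench x,y 1.2122746446246828 -0.8921561250089683
top 21.208852026767822
165.04400376568935 [ -1.25   0.29 -45.29  24.19   0.61   0.84   0.1   -0.15]
nut in wrench x,y 1.079866088894091 0.6849167970035117
scene 75.96421236328159
top 22.13113605307456
```

```bash
python3 snap.py wh 8
python3 - <<'E'
import numpy as np,cv2
a=cv2.resize(np.load("wh_scene.npy")[185:215,298:332,::-1],None,fx=12,fy=12,interpolation=cv2.INTER_LANCZOS4)
b=cv2.resize(np.load("wh_top.npy")[180:212,316:348,::-1],(384,360),interpolation=cv2.INTER_LANCZOS4)
cv2.imwrite("pics/nn2.png",np.clip(np.hstack([(a-20)*1.5,(b-30)*2]),0,255).astype(np.uint8))
E
```

```text
t 33.85 tcp [464.9 146.7  86.3] psi -0.866 z [-0.005  0.    -1.   ] F [-5.6 -0.7 -1.6] gap 0.3 q [0.06 0.08 1.95 0.   1.11 2.49]
```

View pics/nn2.png

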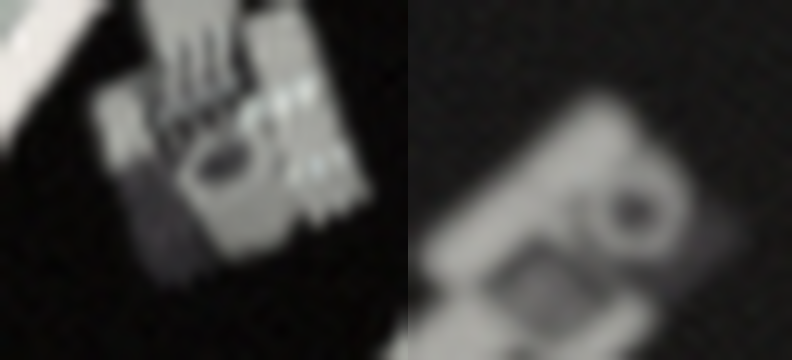

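Run:
```python
from flat import *
img=np.load("wh_scene.npy"); c=cams["scene"]
ims=[]
for ph in (None,-45,-37,-28):
    a=np.clip((cv2.resize(img[185:215,298:332,::-1],None,fx=12,fy=12,interpolation=cv2.INTER_LANCZOS4)-20)*1.5,0,255).astype(np.uint8)
    if ph is not None:
        off=np.array([.7,.8])
        # draw
        def L(P,col):
            p=proj(c,P)+off; q=np.round((p-[185,298]+.5)*12).astype(int)[:,::-1]; cv2.polylines(a,[q.reshape(-1,1,2)],True,col,1)
        for z in (0,.0185):
            an=np.radians(ph)+np.arange(6)*np.pi/3
            L(np.stack([.01386*np.cos(an),.01386*np.sin(an),np.full(6,z)],1)@RJ.T+B/1000,(0,255,255) if z else (0,255,0))
        f=np.radians(-45.3); R=RJ@Ro.from_euler("z",f).as_matrix(); o=RJ@np.array([-1.2,.3,0])+B
        for X,Y in [((-15,15),(12,28)),((-14,14),(-27.5,-12.5))]:
            L((np.array([[X[0],Y[0],16],[X[1],Y[0],16],[X[1],Y[1],16],[X[0],Y[1],16.]])@R.T+o)/1000,(255,0,255))
    ims.append(a)
cv2.imwrite("pics/ov.png",np.vstack([np.hstack(ims[:2]),np.hstack(ims[2:])])[:, :800][:720])
x=cv2.imread("pics/ov.png"); cv2.imwrite("pics/ov.png",cv2.resize(x,(660,583)))
```

```text
(no output)
```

View pics/ov.png

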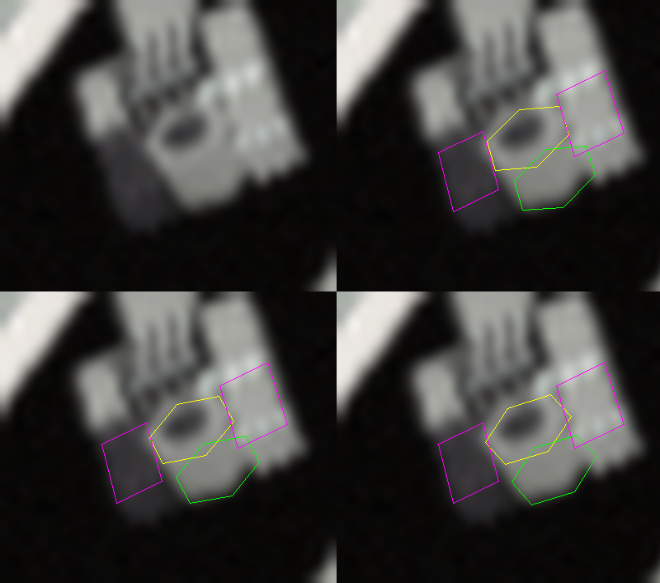

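```bash
sed 's/box=(187,213,303,329)/box=(192,212,306,326)/' hexfit.py > hexfit2.py; python3 hexfit2.py wh -45.3
```

```text
-30 136.7 [0.4, 1.1, -44.6, 25.4, 0.2, 0.3]
-26 139.9 [0.2, 0.9, -44.6, 25.4, 0.1, 0.3]
-22 139.9 [-0.4, 1.3, -44.8, 25.5, 0.1, 0.4]
-18 140.7 [-0.3, 1.4, -45.0, 25.4, 0.0, 0.4]
-14 140.9 [0.7, 0.7, -44.4, 25.5, 0.1, 0.3]
-10 139.7 [0.1, 1.2, -44.7, 25.6, 0.1, 0.4]
-6 138.6 [0.4, 0.9, -44.6, 25.5, 0.2, 0.4]
-2 137.7 [-0.2, 1.4, -45.0, 25.4, 0.2, 0.4]
2 136.2 [0.0, 1.5, -45.0, 25.4, 0.2, 0.3]
6 134.8 [-0.4, 1.3, -45.9, 25.5, 0.2, 0.3]
10 132.7 [-0.4, 1.5, -45.4, 25.3, 0.3, 0.3]
14 132.6 [-0.2, 1.8, -45.6, 25.3, 0.2, 0.1]
18 133.4 [-0.3, 1.6, -45.3, 25.1, 0.2, 0.3]
22 133.7 [-0.3, 1.1, -45.9, 25.4, 0.1, 0.3]
26 135.8 [0.1, 1.3, -45.0, 25.3, 0.1, 0.3]
```

```bash
cat > strad.py <<'E'
from geo import *
def tc2(ph,r=-203,dy=0):
    ph=np.radians(ph); a=Ro.from_euler("z",ph).as_matrix()@np.array([1,-.3,0]); psi,_=az(ph)
    return wp(-a[0],-a[1],ph,(r,0,8))+dy*np.array([np.sin(psi),-np.cos(psi),0])-[0,0,8],psi
def rows(p,psi,targets):
    for ph,g in targets:
        t,ps=tc2(ph,dy=g); w=t-p
        print(ph,[round(float(v),1) for v in (np.cos(psi)*w[0]+np.sin(psi)*w[1],np.sin(psi)*w[0]-np.cos(psi)*w[1],-w[2])],round(float(psi-ps),3),"tcp",np.round(t,1)); p,psi=t,ps
E
python3 - <<'E'
from strad import *
t,psi=tc2(-45.3); print(t,psi)
plan(t[0],t[1],t[2]+45,psi,40)
E
```

```text
[467.15051677 188.05609949  81.79803347] -0.8826750341483529
t 34.65 tcp [464.9 146.7  86.3] psi -0.866 z [-0.005  0.    -1.   ] F [-5.5 -0.6 -0.7] gap 0.5 q [0.06 0.08 1.95 0.   1.11 2.49]
2 rows; roll each 0.0085
[-15.0, -14.3, -20.3]
[-15.1, -14.1, -20.3]
```

Call:
{"op": "jog_arm", "data": {"delta_pos": [[0,4,0],[0,2,-40],[-15,-17,-5],[-15,-17,0],[0,0,0]], "roll": [0,0,0.01,0.007,0], "hand": [0,0,0.5,0.5,0.5]}}

```text
time_s: 35.15
tool_pos: [0.4708, 0.1894, 0.1338]
orientation: [-2.838, 1.339, -0.004]
force: [-0.4, -0.1, 0.4]
finger_gap: 0.244
```

```bash
python3 - <<'E'
from strad import *
t,psi=tc2(-45.3); 
plan(t[0],t[1],t[2],psi,40)
E
python3 snap.py wi 1
python3 - <<'E'
import numpy as np,cv2
m=np.load("wi_scene.npy"); cv2.imwrite("pics/wi_s.png",cv2.resize(m[120:220,250:350,::-1].astype(np.uint8),None,fx=6,fy=6,interpolation=cv2.INTER_CUBIC))
E
```

```text
t 35.15 tcp [470.8 189.4 133.8] psi -0.881 z [ 0.004  0.002 -1.   ] F [-0.4 -0.1  0.4] gap 22.5 q [0.14 0.06 1.87 0.   1.21 2.59]
2 rows; roll each 0.0007
[-0.6, 1.8, 26.0]
[-0.6, 1.8, 26.0]
t 35.15 tcp [470.8 189.4 133.8] psi -0.881 z [ 0.004  0.002 -1.   ] F [-0.4 -0.1  0.4] gap 22.5 q [0.14 0.06 1.87 0.   1.21 2.59]
```

View pics/wi_s.png

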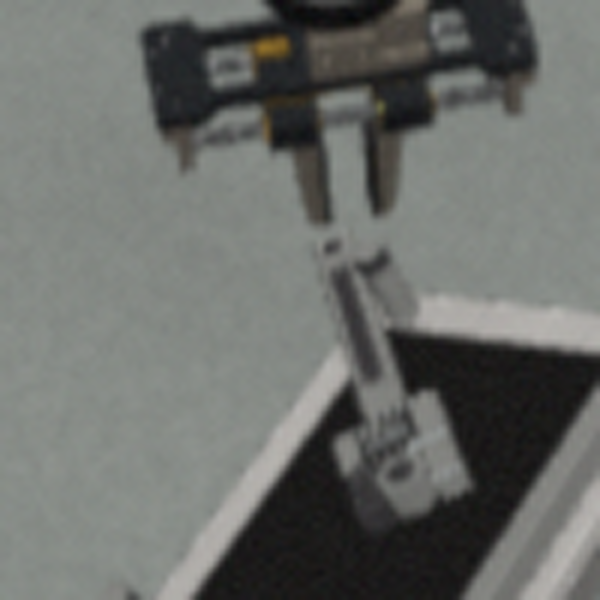

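Call:
{"op": "jog_arm", "data": {"delta_pos": [[-1,2,0],[0,2,0],[0,0,15],[0,0,20],[0,0,14]], "roll": [0,0,0,0,0], "hand": [0.5,0.5,0.5,0.5,0.45]}}

```text
time_s: 35.75
tool_pos: [0.4651, 0.1852, 0.0823]
orientation: [2.839, -1.345, -0.001]
force: [0.1, -1.0, -0.3]
finger_gap: 0.457
```

Run:
```python
from strad import *
o,R=st(); psi=np.arctan2(R[1,0],R[0,0])
rows(o["tool_pos"]*1000,psi,[(f,0) for f in (-45,-43,-41,-39,-37,-35)])
```

```text
t 35.75 tcp [465.1 185.2  82.3] psi -0.885 z [-0.001 -0.    -1.   ] F [ 0.1 -1.  -0.3] gap 42.0 q [ 0.14  0.12  1.92 -0.    1.1   2.59]
-45 [-0.8, -2.4, 0.9] -0.007 tcp [466.5 187.3  81.4]
-43 [0.9, 6.7, 2.3] -0.035 tcp [461.9 182.3  79.1]
-41 [0.9, 6.7, 2.2] -0.035 tcp [457.6 177.2  76.9]
-39 [0.9, 6.7, 2.2] -0.035 tcp [453.4 171.9  74.7]
-37 [0.9, 6.8, 2.1] -0.036 tcp [449.3 166.4  72.7]
-35 [0.9, 6.8, 2.0] -0.036 tcp [445.4 160.7  70.7]
```

Call:
{"op": "jog_arm", "data": {"delta_pos": [[0,0,0],[0,1,1],[0.9,6.5,2],[0.9,6.7,2.2],[0.9,6.7,2.2]], "roll": [0,0,-0.03,-0.035,-0.035], "hand": [0.32,0.32,0.32,0.32,0.32], "newtons": 10}}

```text
time_s: 36.25
tool_pos: [0.4527, 0.1701, 0.0773]
orientation: [-2.903, 1.198, -0.003]
force: [-0.1, 0.8, -0.5]
finger_gap: 0.318
```

Run:
```python
from strad import *
o,R=st(); psi=np.arctan2(R[1,0],R[0,0])
rows(o["tool_pos"]*1000,psi,[(f,0) for f in (-39,-37,-36)])
```

```text
t 36.25 tcp [452.7 170.1  77.3] psi -0.783 z [ 0.003  0.001 -1.   ] F [-0.1  0.8 -0.5] gap 29.2 q [0.11 0.08 1.98 0.   1.09 2.46]
-39 [-0.8, -1.8, 2.5] -0.01 tcp [453.4 171.9  74.7]
-37 [0.9, 6.8, 2.1] -0.036 tcp [449.3 166.4  72.7]
-36 [0.4, 3.4, 1.0] -0.018 tcp [447.3 163.6  71.7]
```

```bash
python3 snap.py wj 1; python3 flat.py wj -40 25 top
python3 - <<'E'
import numpy as np,cv2
m=np.load("wj_scene.npy"); cv2.imwrite("pics/wj_s.png",cv2.resize(m[120:220,250:350,::-1].astype(np.uint8),None,fx=6,fy=6,interpolation=cv2.INTER_CUBIC))
E
```

```text
t 36.25 tcp [452.7 170.1  77.3] psi -0.783 z [ 0.003  0.001 -1.   ] F [-0.1  0.8 -0.5] gap 29.2 q [0.11 0.08 1.98 0.   1.09 2.46]
87.95376795555585 [ -1.89   1.15 -39.41  23.45   0.17   0.     0.05  -0.63]
nut in wrench x,y 2.1903734220944955 0.3104288628610995
top 21.935473584139743
```

View pics/wj_s.png

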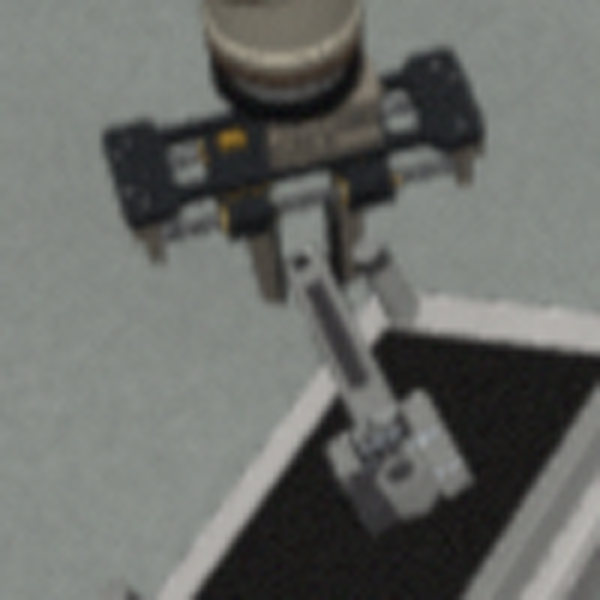

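Call:
{"op": "jog_arm", "data": {"delta_pos": [[0.5,4,2],[0.5,3,1.5],[0.5,2,1]], "roll": [-0.025,-0.02,0], "hand": [0.32,0.32,0.32]}}

```text
time_s: 36.65
tool_pos: [0.4471, 0.1626, 0.0722]
orientation: [-2.929, 1.135, -0.002]
force: [-0.0, 0.7, 0.2]
finger_gap: 0.316
```

```bash
python3 snap.py wk 3; python3 flat.py wk -37 25 top;python3 flat.py wk -37 25;python3 hexfit2.py wk -37
```

```text
t 36.65 tcp [447.1 162.6  72.2] psi -0.739 z [ 0.001  0.    -1.   ] F [-0.   0.7  0.2] gap 29.1 q [0.09 0.07 2.   0.   1.07 2.4 ]
81.80068980965865 [-2.200e+00  1.630e+00 -3.663e+01  2.380e+01  1.800e-01  5.000e-02
 -1.100e-01  2.000e-02]
nut in wrench x,y 2.7430357436624595 0.002935005534314028
top 20.44425742110069
160.06698091465475 [ -2.53   1.12 -36.51  25.79   0.63   0.73   0.08  -0.15]
nut in wrench x,y 2.6972742161490135 0.605148789436803
scene 74.8075008483176
top 21.194665360837885
-30 130.3 [-1.1, 1.2, -35.1, 24.7, 0.1, 0.4]
-26 133.2 [-1.2, 1.4, -35.0, 25.7, 0.1, 0.4]
-22 133.6 [-1.2, 1.5, -35.4, 25.7, 0.2, 0.4]
-18 131.7 [-1.2, 1.8, -35.2, 25.2, 0.1, 0.3]
-14 130.8 [-1.1, 1.6, -35.0, 25.4, 0.2, 0.3]
-10 131.6 [-2.1, 2.2, -34.9, 25.2, 0.2, 0.4]
-6 130.9 [-1.7, 2.1, -34.8, 25.5, 0.1, 0.4]
-2 129.3 [-1.5, 2.0, -34.8, 25.3, 0.2, 0.2]
2 128.0 [-1.3, 2.0, -36.2, 25.1, 0.2, 0.3]
6 128.5 [-1.2, 2.0, -35.8, 25.1, 0.2, 0.3]
10 127.8 [-1.4, 2.3, -35.2, 24.8, 0.2, 0.3]
14 127.3 [-0.9, 1.3, -35.5, 25.0, 0.1, 0.3]
18 128.0 [-1.0, 1.4, -35.2, 24.8, 0.2, 0.3]
22 128.8 [-1.2, 1.3, -35.0, 24.7, 0.1, 0.4]
26 129.7 [-1.3, 1.2, -35.0, 24.6, 0.1, 0.4]
```

Call:
{"op": "jog_arm", "data": {"delta_pos": [[0.9,6.5,2],[0.9,6.7,2],[0,1,0.5],[0,0,0]], "roll": [-0.036,-0.036,0,0], "hand": [0.32,0.32,0.32,0.32]}}

```text
time_s: 37.35
tool_pos: [0.4385, 0.1506, 0.067]
orientation: [2.968, -1.03, -0.001]
force: [-0.1, -0.9, 0.4]
finger_gap: 0.32
```

```bash
python3 snap.py wl 2; python3 flat.py wl -33 25 top;python3 flat.py wl -33 25
```

```text
t 37.35 tcp [438.5 150.6  67. ] psi -0.668 z [-0. -0. -1.] F [-0.1 -0.9  0.4] gap 29.4 q [0.07 0.05 2.03 0.   1.06 2.31]
94.20501458518306 [ -3.15   1.87 -32.5   24.2    0.35  -0.08   0.2   -0.1 ]
nut in wrench x,y 3.6573703190758904 0.11794813541350146
top 23.529530003599376
175.89527066593558 [ -4.01   1.57 -31.77  23.52   0.42   0.96   0.16  -0.27]
nut in wrench x,y 4.232767220938112 0.7803560482769196
scene 77.42260391730866
top 24.469034730369195
```

```bash
sed -i 's/Cend=wp(s,w,ph,(-33,-14,11.5))+\[0,0,10\]/Cend=max((wp(s,w,ph,(-33,yy,11.5))+[0,0,10] for yy in (-14,10)),key=lambda v:v[2])/' worm.py; python3 worm.py -3.5 1.7 -32.2
```

```text
psi -0.6495417477592188 worm contact mid [559.45703188  57.60704143 154.9007066 ] high end z 157.90274970113015
start tcp [553.08614354  62.44561371 157.9027497 ]
t 37.55 tcp [438.8 150.8  67.3] psi -0.667 z [ 0.  0. -1.] F [-0.8 -0.6 -1.4] gap 29.3 q [0.07 0.05 2.03 0.   1.06 2.31]
4 rows; roll each -0.0045
[36.1, -0.3, -24.7]
[36.1, -0.2, -24.7]
[36.1, -0.0, -24.7]
[36.1, 0.2, -24.7]
```

Call:
{"op": "jog_arm", "data": {"delta_pos": [[0,0,-20],[0,0,-45],[0,0,-45]], "roll": [0,0,0], "hand": [0.34,0.2,0], "newtons": 20}}

```text
time_s: 37.85
tool_pos: [0.4377, 0.1507, 0.1778]
orientation: [2.967, -1.029, -0.003]
force: [1.1, 0.1, 0.3]
finger_gap: 0.188
```

```bash
python3 worm.py -3.5 1.7 -32.2
```

```text
psi -0.6495417477592188 worm contact mid [559.45703188  57.60704143 154.9007066 ] high end z 157.90274970113015
start tcp [553.08614354  62.44561371 157.9027497 ]
t 37.85 tcp [437.7 150.7 177.8] psi -0.667 z [-0.002 -0.    -1.   ] F [1.1 0.1 0.3] gap 17.3 q [ 0.07 -0.11  1.94 -0.    1.31  2.31]
4 rows; roll each -0.0045
[36.3, -0.5, 3.0]
[36.3, -0.4, 3.0]
[36.3, -0.2, 3.0]
[36.3, -0.0, 3.0]
```

Call:
{"op": "jog_arm", "data": {"delta_pos": [[36,0,0],[36,0,0],[36,0,3],[36,0,6],[0,0,6]], "roll": [-0.018,0,0,0,0], "hand": [0,0,0,0,0]}}

```text
time_s: 38.35
tool_pos: [0.5557, 0.0605, 0.1621]
orientation: [2.976, -1.007, 0.003]
force: [-0.8, 0.3, 0.3]
finger_gap: 0.005
```

Call:
{"op": "jog_arm", "data": {"delta_pos": [[0,0,4],[0,0,1.5],[0,0,1.5]], "roll": [0,0,0], "hand": [0,0,0]}}

```text
time_s: 38.65
tool_pos: [0.5533, 0.063, 0.1569]
orientation: [2.977, -1.0, 0.005]
force: [-0.7, -4.0, 10.8]
finger_gap: 0.007
```

Call:
{"op": "jog_arm", "data": {"delta_pos": [[2,0,1],[2.5,0,0]], "roll": [0,0], "hand": [0,0]}}

```text
time_s: 38.85
tool_pos: [0.5551, 0.0618, 0.1566]
orientation: [-2.978, 0.999, 0.002]
force: [-10.6, 1.6, 15.5]
finger_gap: 0.004
```

Call:
{"op": "jog_arm", "data": {"delta_pos": [[3,0,0],[3,0,0]], "roll": [0,0], "hand": [0,0]}}

```text
time_s: 39.05
tool_pos: [0.5591, 0.0589, 0.1566]
orientation: [-2.978, 0.999, 0.006]
force: [-11.4, 2.8, 17.3]
finger_gap: 0.006
```

```bash
python3 -c "
from h import *
st()"
```

```text
t 39.05 tcp [559.1  58.9 156.6] psi -0.647 z [-0.003  0.002 -1.   ] F [-11.4   2.8  17.3] gap 0.6 q [-0.11  0.18  1.69  0.    1.27  2.11]
```

Call:
{"op": "jog_arm", "data": {"delta_pos": [[0,0,-7],[-10,0,0],[0,0,5],[0,0,2.3],[2,0,0]], "roll": [0,0,0,0,0], "hand": [0,0,0,0,0]}}

```text
time_s: 39.55
tool_pos: [0.5534, 0.0638, 0.156]
orientation: [-2.976, 0.999, 0.006]
force: [-14.1, 7.0, 22.1]
finger_gap: 0.005
```

Call:
{"op": "jog_arm", "data": {"delta_pos": [[2,0,0],[2,0,0]], "roll": [0,0], "hand": [0,0]}}

```text
time_s: 39.75
tool_pos: [0.556, 0.0622, 0.1563]
orientation: [-2.975, 0.999, 0.009]
force: [-15.9, 9.6, 24.3]
finger_gap: 0.002
```

Call:
{"op": "jog_arm", "data": {"delta_pos": [[2,0,0],[2,0,0]], "roll": [0,0], "hand": [0,0]}}

```text
time_s: 39.95
tool_pos: [0.5583, 0.0607, 0.1563]
orientation: [-2.974, 0.998, 0.013]
force: [-18.8, 11.9, 26.3]
finger_gap: 0.008
```

Call:
{"op": "jog_arm", "data": {"delta_pos": [[0,0,-7],[-10,0,0],[0,0,5],[0,0,2],[2,0,0]], "roll": [0,0,0,0,0], "hand": [0,0,0,0,0]}}

```text
time_s: 40.45
tool_pos: [0.5533, 0.0635, 0.1559]
orientation: [-2.976, 1.0, 0.007]
force: [-15.9, 7.5, 23.4]
finger_gap: 0.008
```

Call:
{"op": "jog_arm", "data": {"delta_pos": [[2,0,0],[2,0,0]], "roll": [0,0], "hand": [0,0]}}

```text
time_s: 40.65
tool_pos: [0.5554, 0.0621, 0.1561]
orientation: [-2.975, 1.0, 0.012]
force: [-18.0, 9.4, 28.0]
finger_gap: 0.004
```

Call:
{"op": "jog_arm", "data": {"delta_pos": [[0,0,-10],[-30,-10,-35],[-40,-20,-20],[-45,-15,0],[-45,0,0]], "roll": [0,0,0,0,0], "hand": [0,0,0,0,0]}}

```text
time_s: 41.15
tool_pos: [0.4573, 0.1933, 0.2186]
orientation: [-2.977, 1.001, -0.002]
force: [0.7, 0.3, -0.4]
finger_gap: 0.001
```

```bash
python3 snap.py wm 3; python3 flat.py wm -32 24.5 top;python3 flat.py wm -32 24.5;python3 hexfit2.py wm -32
```

```text
t 41.15 tcp [457.3 193.3 218.6] psi -0.649 z [ 0.001  0.    -1.   ] F [ 0.7  0.3 -0.4] gap 0.1 q [ 0.16 -0.05  1.81  0.    1.38  2.38]
80.84352830868535 [-3.220e+00  1.540e+00 -3.144e+01  2.423e+01  2.900e-01 -2.000e-02
 -8.000e-02  3.600e-01]
nut in wrench x,y 3.5542900733971132 0.3637872743446884
top 20.18358561108442
156.8277306054625 [ -3.82   1.11 -31.41  23.77   0.52   0.78   0.16  -0.16]
nut in wrench x,y 3.8418635165163493 1.0444035789924302
scene 74.40871808286434
top 20.488078026087255
-30 141.8 [-4.3, 2.2, -31.3, 24.3, 0.2, 0.4]
-26 136.4 [-3.5, 1.4, -32.5, 23.3, 0.1, 0.4]
-22 143.2 [-4.5, 2.5, -31.2, 24.4, 0.3, 0.5]
-18 136.9 [-3.8, 2.1, -31.3, 23.9, 0.2, 0.4]
-14 138.4 [-3.3, 2.2, -31.3, 24.2, 0.2, 0.3]
-10 136.6 [-2.7, 1.5, -32.1, 23.9, 0.2, 0.3]
-6 137.9 [-2.5, 1.7, -31.5, 24.6, 0.2, 0.2]
-2 135.3 [-4.0, 2.6, -31.0, 23.7, 0.3, 0.3]
2 138.6 [-3.5, 2.3, -30.9, 24.4, 0.3, 0.4]
6 139.7 [-2.5, 1.7, -30.9, 24.8, 0.2, 0.2]
10 134.0 [-3.4, 1.7, -31.6, 23.6, 0.1, 0.3]
14 138.7 [-3.8, 2.2, -32.0, 24.2, 0.3, 0.4]
18 135.4 [-4.1, 1.6, -32.5, 23.3, 0.1, 0.4]
22 140.5 [-3.7, 2.2, -31.1, 24.3, 0.2, 0.4]
26 139.8 [-3.2, 2.1, -31.2, 24.0, 0.3, 0.3]
```

View pics/wm_s.png

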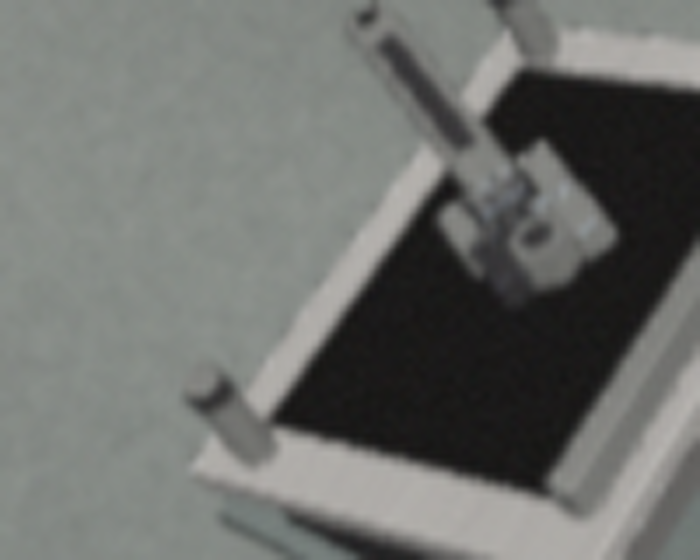

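Run:
```python
from swing import *
t,psi=tc(-31.4,20); print(t,psi)
plan(t[0],t[1],t[2]+60,psi,45)
for f in (-31.4,-33,-34.5,-36): print(f,tc(f))
```

```text
[434.98435987  91.78263082  77.7279415 ] -0.6348791862362925
t 41.45 tcp [458.4 190.9 218.3] psi -0.65 z [-0.    -0.001 -1.   ] F [-1.2  0.1  0.6] gap 0.7 q [ 0.15 -0.05  1.81 -0.    1.39  2.37]
3 rows; roll each -0.0051
[13.8, 31.0, 26.9]
[13.6, 31.1, 26.9]
[13.5, 31.2, 26.9]
-31.4 (array([446.8459648 , 107.88549791,  77.7279415 ]), np.float64(-0.6348791862362925))
-33 (array([448.55847977, 112.35386973,  78.79494759]), np.float64(-0.6641560737397137))
-34.5 (array([450.26684452, 116.49013743,  79.84504564]), np.float64(-0.6914269022673264))
-36 (array([452.07346056, 120.57214257,  80.94258262]), np.float64(-0.7185255540766476))
```

Call:
{"op": "jog_arm", "data": {"delta_pos": [[14,31,10],[14,31,20],[13,31,30],[0,0,40],[0,0,40]], "roll": [-0.015,0,0,0,0], "hand": [0,0,0,0,0]}}

```text
time_s: 41.95
tool_pos: [0.4365, 0.0904, 0.0779]
orientation: [-2.983, 0.986, -0.003]
force: [0.1, -0.4, -0.4]
finger_gap: 0.006
```

Run:
```python
from swing import *
o,R=st();psi=np.arctan2(R[1,0],R[0,0])
rows(o["tool_pos"]*1000,psi,[(-31.4,3),(-31.4,0),(-33,0),(-34.5,0)])
```

```text
t 41.95 tcp [436.5  90.4  77.9] psi -0.639 z [ 0.002 -0.    -1.   ] F [ 0.1 -0.4 -0.4] gap 0.6 q [-0.07 -0.02  2.08 -0.    1.08  2.14]
-31.4 [-2.2, -17.2, 0.2] -0.004 tcp [445.1 105.5  77.7]
-31.4 [0.0, -3.0, -0.0] 0.0 tcp [446.8 107.9  77.7]
-33 [-1.3, -4.6, -1.1] 0.029 tcp [448.6 112.4  78.8]
-34.5 [-1.2, -4.3, -1.1] 0.027 tcp [450.3 116.5  79.8]
```

Call:
{"op": "jog_arm", "data": {"delta_pos": [[-1,-9,0],[-1,-8,0],[0,-2,0],[0,-1,0]], "roll": [0,0,0,0], "hand": [0,0,0,0]}}

```text
time_s: 42.35
tool_pos: [0.4474, 0.1099, 0.0809]
orientation: [2.985, -0.978, 0.006]
force: [-0.6, -4.0, 0.5]
finger_gap: 0.006
```

Call:
{"op": "jog_arm", "data": {"delta_pos": [[-0.3,-1,-0.2],[-0.3,-1,-0.2],[0,0,0]], "roll": [0.007,0.007,0], "hand": [0,0,0]}}

```text
time_s: 42.65
tool_pos: [0.4477, 0.1109, 0.0808]
orientation: [2.977, -1.0, 0.006]
force: [-1.4, -6.8, 4.0]
finger_gap: 0.004
```

Call:
{"op": "jog_arm", "data": {"delta_pos": [[-0.3,-1,-0.2],[-0.3,-1,-0.2],[0,0,0]], "roll": [0.007,0.007,0], "hand": [0,0,0]}}

```text
time_s: 42.95
tool_pos: [0.4482, 0.1124, 0.0811]
orientation: [2.969, -1.02, 0.005]
force: [-1.3, -7.7, 2.7]
finger_gap: 0.005
```

Call:
{"op": "jog_arm", "data": {"delta_pos": [[-0.3,-1,-0.2],[-0.3,-1,-0.2],[0,0,0]], "roll": [0.007,0.007,0], "hand": [0,0,0]}}

```text
time_s: 43.25
tool_pos: [0.4488, 0.1143, 0.0815]
orientation: [2.962, -1.041, 0.005]
force: [-1.6, -8.5, 3.8]
finger_gap: 0.003
```

Call:
{"op": "jog_arm", "data": {"delta_pos": [[-0.4,-1.3,-0.3],[-0.4,-1.3,-0.3],[0,0,0]], "roll": [0.007,0.007,0], "hand": [0,0,0]}}

```text
time_s: 43.55
tool_pos: [0.4499, 0.117, 0.0821]
orientation: [2.955, -1.062, 0.005]
force: [-1.6, -7.1, 2.0]
finger_gap: 0.005
```

```bash
python3 snap.py wn 6; python3 flat.py wn -33 24.5 top;python3 flat.py wn -33 24.5;python3 hexfit2.py wn -34
```

```text
t 43.55 tcp [449.9 117.   82.1] psi -0.69 z [ 0.002 -0.003 -1.   ] F [-1.6 -7.1  2. ] gap 0.4 q [-0.    0.02  2.02 -0.    1.09  2.26]
84.02851052863694 [-3.270e+00  2.040e+00 -3.418e+01  2.282e+01  4.200e-01 -5.000e-02
  3.000e-02 -3.500e-01]
nut in wrench x,y 3.851249908908446 0.14735008971768404
top 20.969665594663265
160.5930213356283 [ -4.03   2.04 -33.8   24.27   0.69   0.76   0.24  -0.15]
nut in wrench x,y 4.485187442853054 0.55153664129998
scene 72.22660757506775
top 21.94869769235578
-30 132.4 [-2.9, 2.2, -32.0, 24.6, 0.1, 0.3]
-26 130.8 [-3.2, 1.4, -32.6, 24.4, 0.0, 0.4]
-22 131.5 [-2.9, 1.8, -31.9, 24.5, 0.2, 0.4]
-18 130.3 [-2.9, 2.3, -31.9, 24.2, 0.2, 0.3]
-14 127.7 [-2.8, 1.7, -32.5, 24.1, 0.2, 0.3]
-10 130.1 [-2.8, 2.2, -31.7, 24.7, 0.2, 0.3]
-6 129.4 [-2.8, 2.2, -32.0, 25.1, 0.2, 0.2]
-2 128.2 [-2.4, 2.5, -32.2, 24.9, 0.3, 0.1]
2 129.4 [-2.5, 2.4, -32.0, 25.1, 0.3, 0.2]
6 128.1 [-2.8, 2.5, -31.8, 24.9, 0.3, 0.2]
10 127.7 [-3.2, 2.6, -32.4, 24.8, 0.3, 0.2]
14 129.7 [-2.9, 2.5, -32.0, 24.9, 0.2, 0.2]
18 130.8 [-2.9, 2.3, -31.9, 25.0, 0.2, 0.2]
22 132.8 [-2.9, 2.1, -32.0, 25.2, 0.3, 0.3]
26 131.7 [-4.0, 2.4, -32.9, 24.5, 0.2, 0.4]
```

Call:
{"op": "jog_arm", "data": {"delta_pos": [[-0.4,-1.5,-0.4],[-0.4,-1.5,-0.4],[-0.4,-1.5,-0.4],[-0.4,-1.5,-0.4],[0,0,0]], "roll": [0.009,0.009,0.009,0.009,0], "hand": [0,0,0,0,0]}}

```text
time_s: 44.65
tool_pos: [0.4522, 0.1227, 0.0834]
orientation: [2.935, -1.115, 0.004]
force: [-1.0, -7.2, 1.6]
finger_gap: 0.004
```

Call:
{"op": "jog_arm", "data": {"delta_pos": [[-0.4,-1,-0.3],[0,0,0]], "roll": [0.006,0], "hand": [0,0]}}

```text
time_s: 44.85
tool_pos: [0.4525, 0.1236, 0.0836]
orientation: [2.931, -1.124, 0.004]
force: [-1.4, -7.3, 1.7]
finger_gap: 0.004
```

```bash
python3 snap.py wo 4; python3 flat.py wo -36 24.5 top;python3 flat.py wo -36 24.5
```

```text
t 44.85 tcp [452.5 123.6  83.6] psi -0.732 z [ 0.001 -0.003 -1.   ] F [-1.4 -7.3  1.7] gap 0.4 q [ 0.01  0.03  2.01 -0.    1.1   2.31]
86.71959384064687 [ -3.5    2.61 -36.24  23.2    0.33  -0.15   0.2   -0.2 ]
nut in wrench x,y 4.363969260176999 -0.032324353169546516
top 21.653369601925327
164.21087402027692 [ -4.55   2.67 -36.14  24.33   0.67   0.78   0.17  -0.12]
nut in wrench x,y 5.249782200185367 0.5330938785847406
scene 73.38310906844848
top 22.56822856493817
```

Call:
{"op": "jog_arm", "data": {"delta_pos": [[0,5,0],[0,3,-30],[0,0,-45],[0,0,-30]], "roll": [0,0,0,0], "hand": [0,0,0,0]}}

```text
time_s: 45.65
tool_pos: [0.4473, 0.1194, 0.1909]
orientation: [-2.931, 1.124, -0.005]
force: [-0.1, 0.1, 0.9]
finger_gap: 0.005
```

```bash
python3 worm.py -4 2.6 -36.2
```

```text
psi -0.722125638465368 worm contact mid [560.14297555  60.47129065 155.21958361] high end z 158.54685440241616
start tcp [554.13975621  65.75914063 158.5468544 ]
t 45.65 tcp [447.3 119.4 190.9] psi -0.732 z [ 0.004  0.001 -1.   ] F [-0.1  0.1  0.9] gap 0.5 q [-0.   -0.12  1.93  0.    1.33  2.3 ]
3 rows; roll each -0.0034
[38.4, -10.5, 8.1]
[38.5, -10.4, 8.1]
[38.5, -10.3, 8.1]
```

Call:
{"op": "jog_arm", "data": {"delta_pos": [[38,-10,0],[38,-10,10],[38,-10,14],[0,0,0],[0,0,6]], "roll": [-0.01,0,0,0,0], "hand": [0,0,0,0,0]}}

```text
time_s: 46.15
tool_pos: [0.5522, 0.0658, 0.1579]
orientation: [-2.937, 1.111, -0.001]
force: [0.7, -0.1, -0.7]
finger_gap: 0.005
```

Call:
{"op": "jog_arm", "data": {"delta_pos": [[0,0,3],[0,0,1.5],[0,0,1]], "roll": [0,0,0], "hand": [0,0,0]}}

```text
time_s: 46.45
tool_pos: [0.5523, 0.0663, 0.1562]
orientation: [-2.939, 1.108, -0.007]
force: [-5.9, -0.9, 17.3]
finger_gap: 0.005
```

Call:
{"op": "jog_arm", "data": {"delta_pos": [[2,0,1],[2,0,0]], "roll": [0,0], "hand": [0,0]}}

```text
time_s: 46.65
tool_pos: [0.5529, 0.0658, 0.156]
orientation: [-2.937, 1.106, 0.004]
force: [-17.6, 7.5, 25.8]
finger_gap: 0.006
```

Call:
{"op": "jog_arm", "data": {"delta_pos": [[2,0,0],[2,0,0]], "roll": [0,0], "hand": [0,0]}}

```text
time_s: 46.85
tool_pos: [0.5551, 0.0642, 0.1563]
orientation: [-2.937, 1.105, 0.007]
force: [-20.2, 8.4, 30.1]
finger_gap: 0.008
```

Call:
{"op": "jog_arm", "data": {"delta_pos": [[-2,0,-12],[-15,0,-40],[-40,0,-40],[-40,0,0],[-40,0,0]], "roll": [0,0,0,0,0], "hand": [0,0,0,0,0]}}

```text
time_s: 47.35
tool_pos: [0.4574, 0.1494, 0.2406]
orientation: [-2.937, 1.109, -0.007]
force: [0.4, 0.6, -0.0]
finger_gap: 0.006
```

Call:
{"op": "jog_arm", "data": {"delta_pos": [[-30,0,0],[0,0,0],[0,0,0]], "roll": [0,0,0], "hand": [0,0,0]}}

```text
time_s: 47.65
tool_pos: [0.4354, 0.1683, 0.239]
orientation: [-2.939, 1.107, -0.003]
force: [-0.3, 0.2, -0.5]
finger_gap: 0.004
```

```bash
python3 snap.py wp 6; python3 flat.py wp -36 24.5 scene;python3 flat.py wp -36 24.5;python3 hexfit2.py wp -36
python3 - <<'E'
from h import *
for c in ["scene","top"]:
    r=robot.read_camera(c)
    for n in ["spanner","tray","weight"]:
        print(c,n,[np.round(onz(r,px(d),0)*1000).tolist() for d in robot.place_of(c,n)[:1]])
E
```

```text
t 47.65 tcp [435.4 168.3 239. ] psi -0.72 z [ 0.002  0.    -1.   ] F [-0.3  0.2 -0.5] gap 0.3 q [ 0.11 -0.15  1.86 -0.    1.43  2.4 ]
71.940578949385 [ -6.13   2.3  -34.82  23.18   0.37   1.02  -0.63  -0.18]
nut in wrench x,y 6.344517621530178 1.6160429409341772
scene 71.13898362018962
159.62144369882878 [ -4.31   2.02 -34.94  23.58   0.52   0.86   0.23  -0.3 ]
nut in wrench x,y 4.692636489170674 0.8133701092691705
scene 73.90676417299738
top 21.28442904653286
-30 144.7 [-2.8, 2.2, -33.4, 24.7, 0.1, 0.3]
-26 145.9 [-3.3, 2.2, -33.4, 24.7, 0.1, 0.4]
-22 145.6 [-2.9, 2.3, -33.1, 24.4, 0.1, 0.4]
-18 145.0 [-3.3, 2.7, -33.6, 24.6, 0.1, 0.3]
-14 145.0 [-2.6, 2.1, -33.6, 24.6, 0.2, 0.3]
-10 143.6 [-2.7, 2.3, -33.2, 24.6, 0.3, 0.2]
-6 144.8 [-2.1, 2.2, -32.8, 25.2, 0.2, 0.3]
-2 142.2 [-2.9, 2.5, -32.9, 25.1, 0.2, 0.3]
2 141.7 [-2.4, 2.2, -33.4, 25.0, 0.2, 0.2]
6 141.4 [-2.6, 2.5, -32.6, 24.8, 0.1, 0.2]
10 141.2 [-2.5, 2.8, -33.4, 24.6, 0.2, 0.2]
14 142.4 [-3.4, 3.1, -33.2, 24.8, 0.2, 0.3]
18 142.5 [-3.5, 2.9, -34.0, 24.7, 0.2, 0.3]
22 144.9 [-2.4, 2.5, -33.7, 24.9, 0.1, 0.2]
26 144.7 [-3.3, 2.5, -33.5, 24.8, 0.2, 0.4]
scene spanner [[551.0, -322.0, 0.0]]
scene tray [[674.0, 347.0, 0.0]]
scene weight [[736.0, -296.0, 0.0]]
top spanner [[552.0, -320.0, 0.0]]
top tray []
top weight [[733.0, -279.0, 0.0]]
```

View pics/wp_s.png

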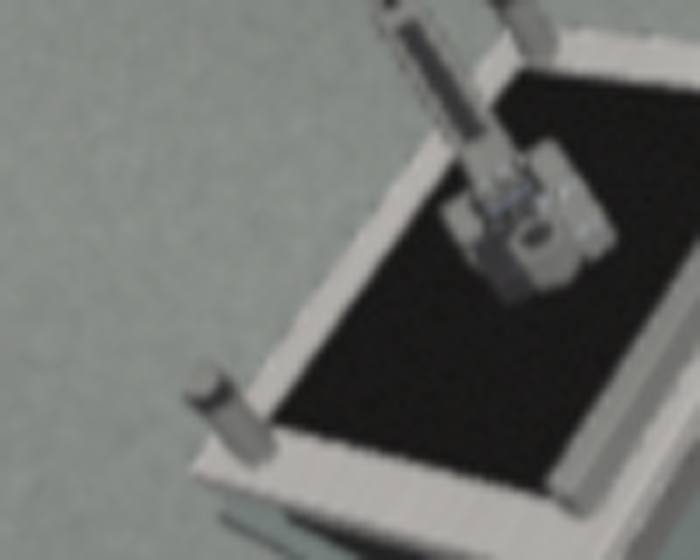

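View pics/wp_t.png

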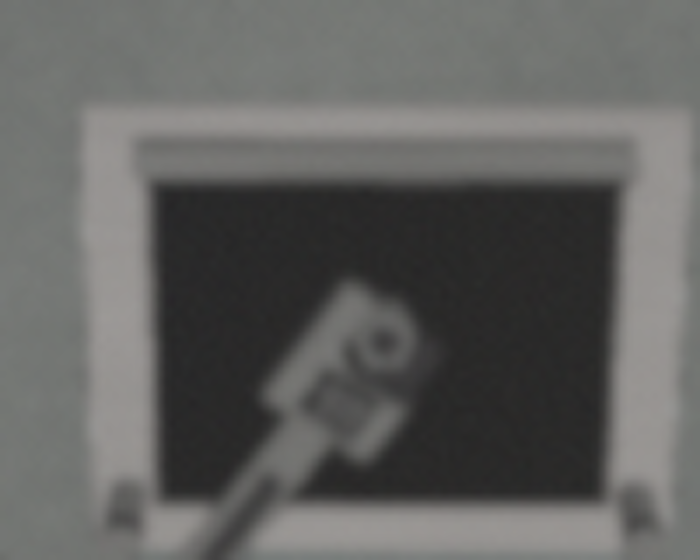

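```bash
python3 -c "
from h import *
st(); print(robot.sign_off())"
```

```text
t 48.65 tcp [435.8 167.8 238.4] psi -0.722 z [ 0. -0. -1.] F [-0.8  0.9 -0.3] gap 0.4 q [ 0.11 -0.15  1.86 -0.    1.43  2.4 ]
the job is handed in; nothing more can be done
None
```

I handed the job in at 48.7 s. The wrench is lying on the nut with its jaw closed, but I couldn't measure the nut's final angle directly.

**What I did**
- I picked up the large wrench, not the smaller look-alike, and tilted it in the grip against the rubber pad before lowering it over the nut.
- It came to rest near the 10 mm limit along its length, so I pushed it uphill by the head's shoulders.
- I rolled the worm with the closed fingertips until it stalled at about 20 N. I never pushed the jaw itself.
- I then swung the handle clockwise with a finger. I missed the stop and went too far, to about −45° in the plate. This most likely forced the jaw open a little on the stopped nut.
- To mend that, I moved the wrench back to about −32° and rolled the worm until it stalled again. I then pushed clockwise to −36° and rolled the worm once more.

**Last checks**
- **Wrench:** the image fits assume it lies flat. They put it at about −35°, with the nut about 4.7 mm along and 0.8 mm across from its origin, both inside the limits. One camera alone gave 6.3 mm along.
- **Jaw:** the fits put the mouth at about 24 mm, and the worm stalled in the last stroke. The limit is 27 mm.
- **Other objects:** the spanner and weight agree with their starting positions in both cameras, within detection noise. The tray showed only in the scene camera, also unmoved. The robot was clear of everything.

**What I could not confirm**
- **Nut at its stop:** this is inferred from three signs: the wrench over-rotated, the jaw was loose afterwards, and the last tightening turned the wrench back about 1.3°. The nut is too small in the images to read its angle well; the fits gave roughly −30° ± 5°.
- **Snug jaw before the swing:** this rests on the worm stalling and fits of about 25 to 26 mm, against the 25.5 mm limit.

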